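# Refill the arbor magazine and close its access panel

## Robot

A 7-joint arm with a two-finger parallel gripper is mounted at the origin on a cart in front of the work surface, level with it; the furniture and walls round the work are solid. World frame = base frame: x ahead of the robot, y to its left, z up, the work surface at z = 0. Lengths are in m, angles in degrees, forces in N, time in s.
With the tool pointing down it reaches from about 0.425 to 0.875 m from the base axis. Payload 4.7 kg.
Tool frame: the origin (TCP) lies between the finger pads; the fingertips stand 14 mm ahead of it and the grasp point (between the pads) lies 5 mm behind it (env.tip_reach is the distance from the TCP to the fingertips, in m); z points along the fingers, y is the direction in which the jaws open and shut (so a half turn about z gives the same grasp; the last joint's range is limited). The gripper opens to 87 mm and grips with 3 to 60 N. Pads are 19 mm wide; open, the fingers measure 117 mm over their backs; the gripper's body (75 mm by 190 mm) begins 51 mm behind the grasp point.
Start: joints at [65.38, 18.392, -4.016, 83.108, 1.295, 78.541, -3.26], TCP at [0.279, -0.587, 0.237] pointing down, gripper open.
Joint ranges: [-163.93, 163.93], [-17.29, 119.83], [-79.2, 71.16], [3.27, 140.29], [-89.18, 269.18], [5.43, 117.66], [-154.24, 154.24]. Speed limits (degrees/s): [147.25, 147.25, 180, 180, 180, 180, 180].

## Interface

Orientations are given as [roll, pitch, yaw] about the fixed x, y, z axes, in that order (R = Rz(yaw) Ry(pitch) Rx(roll)).
In Python, from cell import env gives the robot as it stands. The module is installed in compiled form; this text tells all that it offers.
- The arm moves only by the shell command python3 -m pendant 'ROWS' [FORCE]. ROWS is JSON, a list of rows, each an object of numbers: "rx", "ry", "rz": the turn, a rotation vector about the tool's x, y, z in degrees; "tx", "ty", "tz": the shift along the tool's x, y, z in mm; "jaw": the finger opening in mm, from 0 to 87. In form: [{"rx": .., "ry": .., "rz": .., "tx": .., "ty": .., "tz": .., "jaw": ..}, ...]. A call has 1 to 20 rows; each row shifts and turns the commanded pose from where the row before left it, along the tool's axes as they then stand; what a row does not reach is not made up. A row lasts 1/12 s, in which the tool goes at most 41.7 mm and 7.16 degrees, less where a joint would pass 70% of its speed; a pose out of reach is approached as far as the arm can. A call with a gripper value outside its range is refused whole. The fingers move at their own pace and stop on an object; FORCE is the grip in N (left out, the last holds). Time passes only in rows, so rows that do not move let the fingers close. It gives the time, the measured TCP pose, the force and the opening at its end, in the units of the state.
- env.get_obs(): the state, without advancing time (a new reading comes with each control period).
- env.read_camera(name): name is "scene" or "top" or "wrist"; returns a dict with "img" (420x560x3 uint8, red, green, blue), "range_z" (420x560 float32, m along the optical axis (not along the pixel's ray), 0 where there is no reading), "vertical_fov" (degrees; the focal length in pixels is half the picture's height over the tangent of half this angle, whatever the lens; pixels are square), "cx", "cy" (the principal point, pixels), "distortion" ([k1, k2, p1, p2, k3] as OpenCV has them; the pictures are not rectified), "world_to_cam" (4x4, takes a point from world to camera coordinates). Camera axes: x right, y up, looking along -z (the intrinsics and any distortion apply to the point x, -y, -z); pixel columns grow to the right and rows downward; lengths in m; the calibration is good to about 2 mm. A picture is of the moment at which its call begins.
- env.sign_off(): hands the job in, once; it reports no verdict.
The state is a dict: "time_s": time; "qpos": joint angles; "joint_velocities": joint speeds; "effort": joint torques, N m; "tool_pos": TCP position; "tool_rot": TCP orientation; "force": force on the tool from outside, world axes, zero at the start; "wrist_torque": the same for the moment, N m; "grip_width": finger opening in m.
Only numpy, scipy, OpenCV 4.12 (cv2) and the standard library are available. Lean on these libraries where they do the work, as an engineer would, in place of code of your own. Each camera call takes 0.05 s, during which the arm holds its last target.

## Task

Lever the lid of the stock case open with the screwdriver blade in the notch under the lid's edge, and move every arbor from the case into the magazine, standing upright, one to a pocket. Once all the arbors are in, close the magazine with its access panel: hold the panel tilted, hook its lip under the ledge, then swing it down until it lies flat and fully home with the lip still under the ledge. Leave the stock case shut and the screwdriver lying on the table, and do not disturb the felt wheel, the felt bob or the tin.

Things in the scene. Friction and masses are not known exactly. Their poses are not given: they have to be found in the camera images.
- case: Stock case: grey sheet-metal box fixed to the table, 98 (its x) x 210 (its y) x 88 mm high when shut. Origin: centre of its underside. Its front wall, with the notch, faces its -x, which points to the robot's left (world +y within 0.15 rad); lid hinged along its +x edge. Walls 4 mm, wall tops z 84, inner floor z 5 mm. The arbors stand in a row along its y, about 58 mm apart
- pry_notch (a point): Middle of the notch in the case's front wall, on its outer face (case frame x -49, y 0, z 77 mm): 40 mm wide along y, 14 mm high, from z 70 mm up to the underside of the shut lid at z 84 mm. A screwdriver blade goes in level along the case's +x; fingers do not fit
- case_lid (a joint): Lid hinge, rad: 0 shut, 1.9 fully open (leaning back past upright). Hinge line along case y at case x +49, z 84 mm. Flat plate 98 x 210 x 4 mm, 70 g, no handle; the hinge is slightly stiff and stays where it is left; about 1 N at the edge moves it. It can be pushed shut with closed fingers from behind and above
- arbor_1_center (a point): Half-way up the axis of arbor_1 (z axis up its stem), a steel wheel arbor of 150 g standing on its flange; two or three are present, absent ones read None. Flange 40 mm across at the foot, 72 mm tall in all, tapering stem about 23 mm across where it is best grasped, 14 to 24 mm above this point; point 36 mm above its underside
- arbor_2_center (a point): Half-way up the axis of arbor_2 (z axis up its stem), a steel wheel arbor of 150 g standing on its flange; two or three are present, absent ones read None. Flange 40 mm across at the foot, 72 mm tall in all, tapering stem about 23 mm across where it is best grasped, 14 to 24 mm above this point; point 36 mm above its underside
- arbor_3_center (a point): Half-way up the axis of arbor_3 (z axis up its stem), a steel wheel arbor of 150 g standing on its flange; two or three are present, absent ones read None. Flange 40 mm across at the foot, 72 mm tall in all, tapering stem about 23 mm across where it is best grasped, 14 to 24 mm above this point; point 36 mm above its underside
- magazine: Arbor magazine: grey steel open-topped box fixed to the table, 148 (its x) x 166 (its y) x 97 mm. Origin: centre of its underside; its -x side faces the robot within 0.25 rad. Floor z 5 mm with three pockets in a row along y between 12 mm high strips. Along the -x side runs the ledge; the other walls are 90 mm high, inner faces at x +69 and y +-78 mm
- ledge (a point): Middle of the ledge's inner edge, on its underside (magazine frame x -51, y 0, z 92 mm). The ledge is flat, 5 mm thick, along the magazine's y; below it the open space reaches back to the wall at x -69 mm
- panel_seat (a point): Where the panel's origin comes to lie when seated (magazine frame x 0, y 0, z 82 mm), axes along the panel's; about 4 mm play each way. It rests on a shelf along the far wall (x +58 to +69) and on two corner pads (x -46 to -30, |y| over 64 mm)
- pocket_1 (a point): Floor centre of pocket 1 of the magazine (magazine frame x 0, y -52.5 mm, z 5 mm); an arbor's flange has about 4 mm play in it
- pocket_2 (a point): Floor centre of pocket 2 of the magazine (magazine frame x 0, y 0 mm, z 5 mm); an arbor's flange has about 4 mm play in it
- pocket_3 (a point): Floor centre of pocket 3 of the magazine (magazine frame x 0, y 52.5 mm, z 5 mm); an arbor's flange has about 4 mm play in it
- panel: Access panel: aluminium plate 130 (its x) x 148 (its y) x 6 mm, 250 g, lying on the table, its lip to the left. Origin: centre of its underside, z up. Its -x end narrows to a lip 120 mm wide, 20 mm long; its +x end has an upturned edge 9 mm high. Too long to go in flat (opening 120 mm): the lip goes under the ledge with the +x end raised (about 0.4 rad), then the +x end swings down inside the far wall
- panel_grip (a point): Centre of the panel's black bar handle: 14 mm thick along the panel's x, 70 mm long along its y, 14 mm high, centred 30 mm above the panel's underside
- panel_lip (a point): Middle of the tip of the panel's lip: panel frame x -65, y 0, z 3 mm
- screwdriver: Flat-blade screwdriver, 214 mm long, 90 g, lying on the table. Origin on the table under its middle; its y axis runs from blade to handle
- driver_handle (a point): Middle of the screwdriver's eight-sided red handle, 94 mm long and 25 mm thick, on the tool's axis (50 mm from the middle of the tool, 157 mm from the tip), 12.5 mm above the table
- driver_tip (a point): Tip of the screwdriver blade on the tool's axis; blade 6 mm wide and 5 mm thick, shank 6 mm thick and 110 mm long
- felt_wheel: Bystander: felt wheel, 69 mm across, 18 mm thick. Origin: centre of its underside
- paste_tin: Bystander: open round tin, 65 mm across, 28 mm high. Origin: centre of its underside
- felt_bob: Bystander: felt bob, 48 mm across, 46 mm high. Origin: centre of its underside

How it is judged (in metres and radians):
On the way, in this order (a step that is already met when the one before it is completed fails the run):
1. the screwdriver, not the fingers, lifts the case lid past 0.3 rad (value of joint case_lid above 0.3 rad and contact force between screwdriver and case_lid above 0.05 N and contact force between the fingers and case_lid below 0.1 N), for 0.05 s.
2. every arbor stands upright in a pocket of the magazine (z of arbor_1_center in the frame of magazine between 0.036 and 0.045 m and x of arbor_1_center in the frame of magazine between -0.012 and 0.012 m and y of arbor_1_center in the frame of magazine between -0.065 and 0.065 m and angle between each of arbor_1_center, arbor_2_center, arbor_3_center's own z axis and vertical below 0.1 rad and z of arbor_2_center in the frame of magazine between 0.036 and 0.045 m and x of arbor_2_center in the frame of magazine between -0.012 and 0.012 m and y of arbor_2_center in the frame of magazine between -0.065 and 0.065 m and z of arbor_3_center in the frame of magazine between 0.036 and 0.045 m and x of arbor_3_center in the frame of magazine between -0.012 and 0.012 m and y of arbor_3_center in the frame of magazine between -0.065 and 0.065 m), for 0.2 s.
3. the panel is tilted by more than 0.15 rad with its lip at least 4 mm under the ledge (angle between panel's own z axis and vertical above 0.15 rad and x of panel_lip in the frame of magazine between -0.071 and -0.055 m and z of panel_lip in the frame of magazine between 0.065 and 0.0905 m and horizontal distance between panel_grip and magazine below 0.04 m), for 0.1 s.
4. the panel lies flat and home with its lip under the ledge (x of panel_lip in the frame of magazine below -0.058 m and z of panel_lip in the frame of magazine between 0.081 and 0.089 m and angle between panel's own z axis and vertical below 0.035 rad and horizontal distance between panel_grip and magazine below 0.012 m), for 0.2 s.
At the end, for the whole second after the job is handed in: Every arbor present stands upright (within 0.1 rad) on the floor of a magazine pocket; the panel lies flat (within 0.035 rad) on its seats with its lip at least 7 mm under the ledge; the case lid is shut (below 0.07 rad); the screwdriver lies flat on the table; all at rest (all of step 2 and all of step 4 and value of joint case_lid below 0.07 rad and height (world z) of each of driver_handle, driver_tip below 0.017 m and linear speed of each of screwdriver, panel below 0.02 m/s); the robot touches nothing.
It fails at once if the felt wheel is moved by more than 3 cm (distance of felt_wheel from where it was at the start of the episode above 0.03 m).
It fails at once if the paste tin is moved by more than 3 cm (distance of paste_tin from where it was at the start of the episode above 0.03 m).
It fails at once if the felt bob is moved by more than 3 cm (distance of felt_bob from where it was at the start of the episode above 0.03 m).
Of arbor_1, arbor_2, arbor_3 only 2 to 3 are there at a start; the rules pass over those that are not, and their reading is None.
At some moment in a run one of screwdriver, panel may be knocked a few centimetres aside while the robot is not near it.
It also fails if it takes over 205 s, if anything falls off the work surface, if the arm or the gripper's body presses on something with over 40 N, if the wrist force passes 120 N, or if a joint passes its speed limit or range.

## Working session

There is one attempt and no reset: what is moved stays moved. The work goes in short steps, Python scripts to look and compute and a shell command to move; the robot and the scene stay as the last step left them, time stands still between calls to the robot, and variables do not carry over. Pictures are saved under pics/ and viewed, and the job is handed in when it is done.

I'll start by reading the state and looking through the cameras.

```bash
ls; mkdir -p pics; cat > h.py <<'E'
import numpy as np, cv2
from cell import env
from scipy.spatial.transform import Rotation as R
def cam(name):
    c=env.read_camera(name)
    f=210/np.tan(np.radians(c["vertical_fov"])/2)
    K=np.array([[f,0,c["cx"]],[0,f,c["cy"]],[0,0,1.]])
    c["K"]=K; c["d"]=np.array(c["distortion"],float); c["T"]=np.array(c["world_to_cam"])
    c["Ti"]=np.linalg.inv(c["T"]); return c
def save(c,fn,box=None,s=1):
    im=c["img"][:,:,::-1]
    if box: im=im[box[1]:box[3],box[0]:box[2]]
    if s!=1: im=cv2.resize(im,None,fx=s,fy=s,interpolation=cv2.INTER_CUBIC)
    cv2.imwrite("pics/"+fn,im)
def rays(c,uv):
    uv=np.asarray(uv,float).reshape(-1,1,2)
    n=cv2.undistortPoints(uv,c["K"],c["d"]).reshape(-1,2)
    d=np.c_[n[:,0],-n[:,1],-np.ones(len(n))]
    return c["Ti"][:3,3], d@c["Ti"][:3,:3].T   # d scaled so range_z multiplies
def onplane(c,uv,z):
    o,d=rays(c,uv); t=(z-o[2])/d[:,2]; return o+d*t[:,None]
def pts(c,mask=None):
    rz=c["range_z"]; m=rz>0
    if mask is not None: m&=mask
    v,u=np.nonzero(m); o,d=rays(c,np.c_[u,v]); return o+d*rz[v,u][:,None], np.c_[u,v]
def proj(c,P):
    P=np.asarray(P,float).reshape(-1,3); q=P@c["T"][:3,:3].T+c["T"][:3,3]
    q=q*[1,-1,-1]
    return cv2.projectPoints(q.reshape(-1,1,3),np.zeros(3),np.zeros(3),c["K"],c["d"])[0].reshape(-1,2)
def st():
    o=env.get_obs()
    print("t",o["time_s"],"pos",np.round(o["tool_pos"],4),"rot",np.round(o["tool_rot"],2),"F",np.round(o["force"],1),"w",np.round(o["grip_width"],4)); print("q",np.round(o["qpos"],1)); return o
E
python3 - <<'E'
from h import *
o=st(); print(o.keys(), env.tip_reach)
for n in ["scene","top","wrist"]:
    c=cam(n); save(c,n+"0.png"); print(n,c["vertical_fov"],c["cx"],c["cy"],c["d"],np.round(c["Ti"],3))
E
```

```text
pics
t 0.0 pos [ 0.2788 -0.5866  0.2354] rot [-179.88    0.     25.43] F [ 0.3 -0.3 -0.9] w 0.0874
q [65.4 18.4 -4.  83.2  1.3 78.5 -3.3]
dict_keys(['time_s', 'qpos', 'joint_velocities', 'effort', 'tool_pos', 'tool_rot', 'force', 'wrist_torque', 'grip_width']) 0.014
scene 51.910374027554965 280.50942335017135 218.2249841504347 [0.01912904 0.         0.         0.         0.        ] [[-0.605  0.356 -0.712 -0.304]
 [-0.796 -0.282  0.536  0.623]
 [-0.01   0.891  0.454  0.6  ]
 [ 0.     0.     0.     1.   ]]
top 52.180496729240524 277.90805626381285 207.54950738987716 [0.02797906 0.         0.         0.         0.        ] [[-0.026  0.982 -0.188  0.253]
 [-1.    -0.025  0.012  0.037]
 [ 0.007  0.188  0.982  1.334]
 [ 0.     0.     0.     1.   ]]
wrist 66.41483472230394 280.3964902120224 211.50691870349425 [0.01562238 0.         0.         0.         0.        ] [[ 0.429  0.863  0.267  0.351]
 [-0.903  0.411  0.125 -0.552]
 [-0.002 -0.295  0.956  0.383]
 [ 0.     0.     0.     1.   ]]
```

View pics/top0.png

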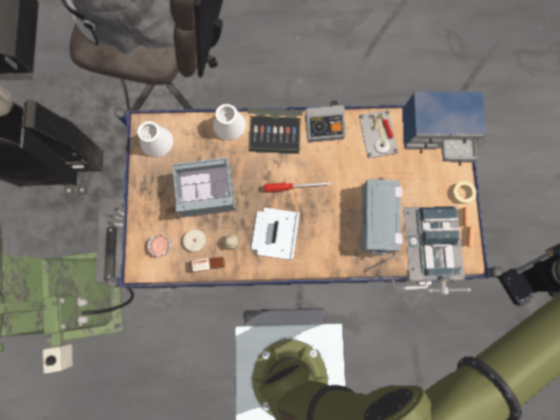

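View pics/scene0.png

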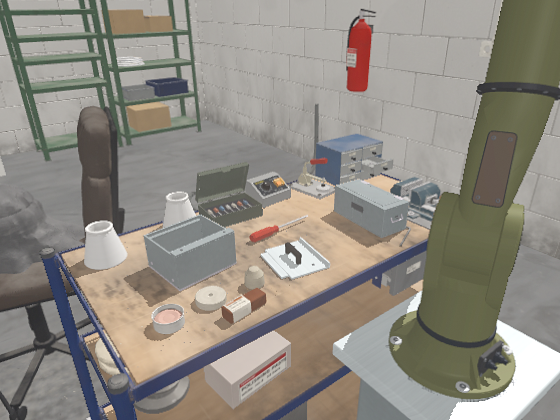

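View pics/wrist0.png

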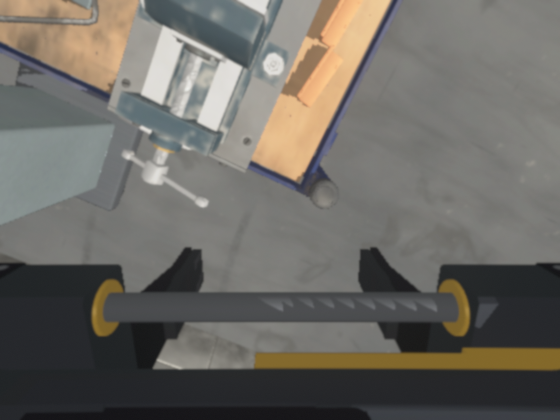

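```bash
python3 - <<'E'
from h import *
c=cam("top"); save(c,"top1.png",(120,90,320,290),4); save(c,"top2.png",(320,90,490,290),3)
P,uv=pts(c)
m=(P[:,2]>0.07)&(P[:,2]<0.1)&(P[:,0]>0.35)&(P[:,0]<0.8)&(abs(P[:,1])<.6)
Q=P[m]
for s,n in [(Q[Q[:,1]<-0.1],"case"),(Q[Q[:,1]>0.1],"mag")]:
    print(n,len(s),s.min(0),s.max(0),np.histogram(s[:,2],6))
s=Q[(Q[:,1]<-0.15)&(Q[:,1]>-0.45)&(Q[:,2]>.08)]
r=cv2.minAreaRect(s[:,:2].astype(np.float32)); print(r)
s=Q[(Q[:,1]>0.1)&(Q[:,2]>.082)]
r=cv2.minAreaRect(s[:,:2].astype(np.float32)); print(r)
E
```

```text
case 4052 [ 0.35753493 -0.59691324  0.0700332 ] [ 0.79999095 -0.10134522  0.09996103] (array([ 394,  360,  727, 1584,  902,   85]), array([0.0700332 , 0.07502117, 0.08000914, 0.08499711, 0.08998509,
       0.09497306, 0.09996103]))
mag 1556 [0.48698421 0.14101979 0.07003542] [0.79967661 0.44000377 0.0999865 ] (array([117, 200, 285, 222, 306, 426]), array([0.07003542, 0.07502727, 0.08001911, 0.08501096, 0.09000281,
       0.09499465, 0.0999865 ]))
((0.5880621671676636, -0.3301454782485962), (0.4549218714237213, 0.2557271718978882), 8.535055160522461)
((0.6407828330993652, 0.2782849371433258), (0.29944857954978943, 0.30283254384994507), 6.321700096130371)
```

View pics/top1.png

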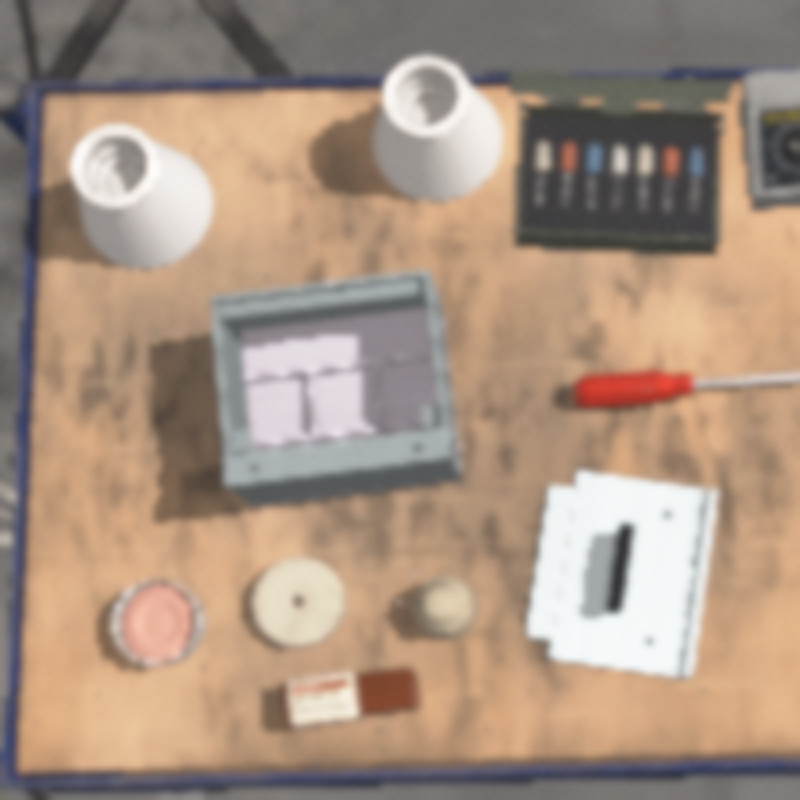

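View pics/top2.png

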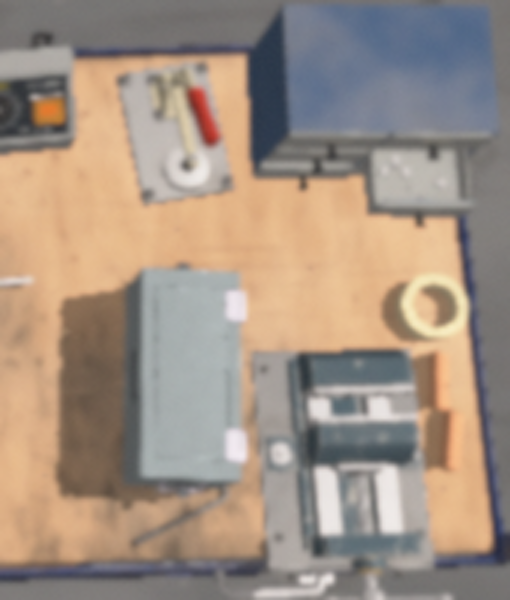

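```bash
python3 - <<'E'
from h import *
c=cam("top")
print("case",np.round(onplane(c,[(368.3,179.3),(400,180),(362.3,250),(400,250.7)],.088),3))
print("driver",np.round(onplane(c,[(263.8,187.5),(330,184)],.0125),3))
z=lambda L:[(120+a/4,90+b/4) for a,b in L]
print("mag rim far",np.round(onplane(c,z([(213,298),(430,272)]),.09),3),"near",np.round(onplane(c,z([(225,485),(455,460)]),.097),3))
print("panel",np.round(onplane(c,z([(577,472),(718,490),(690,675),(548,655),(548,487),(528,635)]),.006),3))
print("bar",np.round(onplane(c,z([(627,525),(614,610)]),.037),3))
print("wheel,tin,bob",np.round(onplane(c,z([(298,602),(155,622)]),.02),3),np.round(onplane(c,z([(447,605)]),.046),3))
E
```

```text
case [[ 0.571 -0.251  0.088]
 [ 0.566 -0.346  0.088]
 [ 0.36  -0.22   0.088]
 [ 0.355 -0.329  0.088]]
driver [[ 0.572  0.064  0.012]
 [ 0.578 -0.146  0.012]]
mag rim far [[0.631 0.332 0.09 ]
 [0.647 0.17  0.09 ]] near [[0.486 0.319 0.097]
 [0.501 0.151 0.097]]
panel [[ 0.507  0.064  0.006]
 [ 0.49  -0.047  0.006]
 [ 0.346 -0.02   0.006]
 [ 0.364  0.089  0.006]
 [ 0.495  0.087  0.006]
 [ 0.38   0.104  0.006]]
bar [[0.459 0.026 0.037]
 [0.394 0.037 0.037]]
wheel,tin,bob [[0.408 0.28  0.02 ]
 [0.396 0.388 0.02 ]] [[0.4   0.163 0.046]]
```

Top view: the magazine is at left (pixels ~173–235, 160–215), the case at right (362–400, 180–250), the driver in the middle (264–330, 186) and the panel below it (~275, 235). I'll move the wrist camera over the case to get better figures.

```bash
python3 -m pendant '[{"tz":-35},{"tz":-35},{"tx":30.5,"ty":-19.8},{"tx":30.5,"ty":-19.8},{"tx":30.5,"ty":-19.8},{"tx":30.5,"ty":-19.8},{"tx":30.5,"ty":-19.8},{"tx":30.5,"ty":-19.8},{"tx":30.5,"ty":-19.8},{"tx":30.5,"ty":-19.8},{"tx":30.5,"ty":-19.8},{"tx":30.5,"ty":-19.8},{"rz":-7},{"rz":-7},{"rz":-7},{"rz":-7},{"rz":-7},{"rz":-7},{"rz":-7},{"rz":-7}]'
python3 -m pendant '[{"rz":-4.3},{"rz":-4.3},{}]'
python3 - <<'E'
from h import *
st(); c=cam("wrist"); save(c,"w1.png"); print(c["Ti"][:3,3])
E
```

```text
t 0.25 pos [ 0.2789 -0.5868  0.236 ] rot [-179.95    0.     25.43] F [-0.6  0.3  0.6] w 0.0871
q [65.4 18.4 -4.  83.1  1.3 78.5 -3.3]
[ 0.35071861 -0.55170025  0.38330574]invalid input at $[0]: expected keys rx, ry, rz, tx, ty, tz, jaw
invalid input at $[0]: expected keys rx, ry, rz, tx, ty, tz, jaw
```

View pics/w1.png

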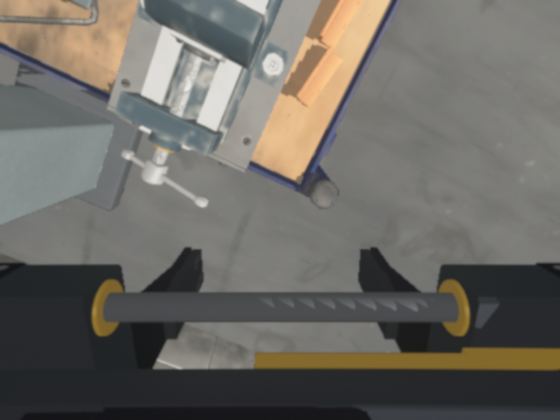

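```bash
python3 -m pendant '[{"rx":0,"ry":0,"rz":-7.1,"tx":0,"ty":0,"tz":-20,"jaw":87},{"rx":0,"ry":0,"rz":-7.1,"tx":0,"ty":0,"tz":-20,"jaw":87},{"rx":0,"ry":0,"rz":-7.1,"tx":0,"ty":0,"tz":-20,"jaw":87},{"rx":0,"ry":0,"rz":-7.1,"tx":0,"ty":0,"tz":-10,"jaw":87},{"rx":0,"ry":0,"rz":-7.1,"tx":0,"ty":0,"tz":0,"jaw":87},{"rx":0,"ry":0,"rz":-7.1,"tx":0,"ty":0,"tz":0,"jaw":87},{"rx":0,"ry":0,"rz":-7.1,"tx":0,"ty":0,"tz":0,"jaw":87},{"rx":0,"ry":0,"rz":-7.1,"tx":0,"ty":0,"tz":0,"jaw":87},{"rx":0,"ry":0,"rz":-7.1,"tx":0,"ty":0,"tz":0,"jaw":87},{"rx":0,"ry":0,"rz":0,"tx":31,"ty":19,"tz":0,"jaw":87},{"rx":0,"ry":0,"rz":0,"tx":31,"ty":19,"tz":0,"jaw":87},{"rx":0,"ry":0,"rz":0,"tx":31,"ty":19,"tz":0,"jaw":87},{"rx":0,"ry":0,"rz":0,"tx":31,"ty":19,"tz":0,"jaw":87},{"rx":0,"ry":0,"rz":0,"tx":31,"ty":19,"tz":0,"jaw":87},{"rx":0,"ry":0,"rz":0,"tx":31,"ty":19,"tz":0,"jaw":87},{"rx":0,"ry":0,"rz":0,"tx":31,"ty":19,"tz":0,"jaw":87},{"rx":0,"ry":0,"rz":0,"tx":31,"ty":19,"tz":0,"jaw":87},{"rx":0,"ry":0,"rz":0,"tx":31,"ty":19,"tz":0,"jaw":87},{"rx":0,"ry":0,"rz":0,"tx":31,"ty":19,"tz":0,"jaw":87}]'
python3 - <<'E'
from h import *
st(); c=cam("wrist"); save(c,"w2.png"); print(c["Ti"][:3,3])
E
```

```text
time_s: 1.88
tool_pos: [0.4733, -0.2777, 0.3068]
tool_rot: [180.0, 0.0, 89.3]
force: [0.5, -0.1, 0.9]
grip_width: 0.0866
t 1.8833 pos [ 0.4733 -0.2777  0.3068] rot [1.7998e+02 4.0000e-02 8.9320e+01] F [ 0.5 -0.1  0.9] w 0.0866
q [ 51.5   5.9 -25.8  90.6   2.6  84.1  24.9]
[ 0.47278188 -0.1961232   0.45399517]
```

View pics/w2.png

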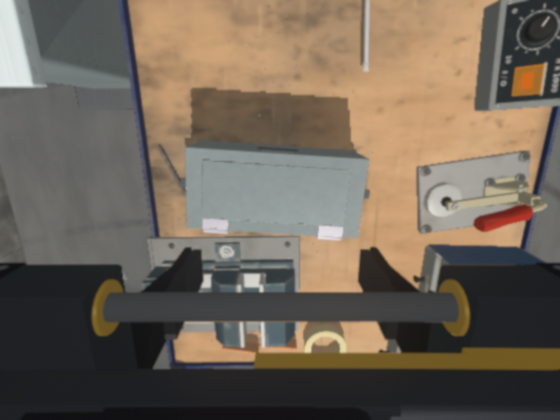

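```bash
python3 - <<'E'
from h import *
c=cam("wrist"); save(c,"w3.png",(170,80,390,260),3)
m=np.zeros((420,560),bool); m[120:250,175:400]=True
P,uv=pts(c,m)
k=(P[:,2]>0.084)&(P[:,2]<0.096); Q=P[k]; print(len(Q),np.median(Q[:,2]))
b=np.zeros((420,560),np.uint8); b[uv[k][:,1],uv[k][:,0]]=255
cs,_=cv2.findContours(b,0,2); ct=max(cs,key=cv2.contourArea); 
W=onplane(c,ct.reshape(-1,2),.088)
r=cv2.minAreaRect(W[:,:2].astype(np.float32)); print(r); print(cv2.boxPoints(r)); print(cv2.boxPoints(cv2.minAreaRect(ct)))
E
```

```text
14160 0.08797423987940556
((0.4647166430950165, -0.2895059585571289), (0.10173867642879486, 0.2083689570426941), 85.63761138916016)
[[ 0.35696465 -0.3323032 ]
 [ 0.5647299  -0.34815267]
 [ 0.57246864 -0.24670872]
 [ 0.36470336 -0.23085925]]
[[174.8039  237.0984 ]
 [181.068   154.09947]
 [363.08777 167.8368 ]
 [356.82367 250.83574]]
```

View pics/w3.png

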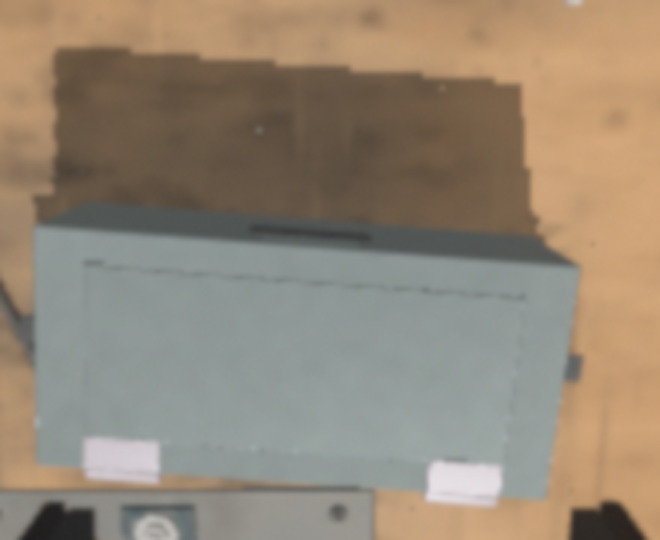

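```bash
python3 - <<'E'
from h import *
c=cam("wrist")
z=lambda L:[(170+a/3,80+b/3) for a,b in L]
C=onplane(c,z([(35,227),(580,268),(548,498),(38,465)]),.088); print(np.round(C,4))
print(np.linalg.norm(C[1]-C[0]),np.linalg.norm(C[2]-C[1]),np.linalg.norm(C[3]-C[2]), C.mean(0))
d=C[1]-C[0]; print(np.degrees(np.arctan2(d[1],d[0]))); d=C[2]-C[3]; print(np.degrees(np.arctan2(d[1],d[0])))
print("notch",onplane(c,z([(250,230),(372,238)]),.077))
g=cv2.cvtColor(c["img"],cv2.COLOR_RGB2GRAY)
# driver shank pixels
hsv=cv2.cvtColor(c["img"],cv2.COLOR_RGB2HSV)
sub=(hsv[:90,340:400,1]<60)&(hsv[:90,340:400,2]>90)
v,u=np.nonzero(sub); print(len(v),u.min()+340,u.max()+340,v.max())
for row in (5,40,60,65,70): 
    uu=np.nonzero(sub[row])[0]; print(row,uu.min()+340 if len(uu) else None,uu.max()+340 if len(uu) else None)
E
```

```text
[[ 0.3638 -0.2362  0.088 ]
 [ 0.5708 -0.2518  0.088 ]
 [ 0.5648 -0.3469  0.088 ]
 [ 0.3564 -0.3323  0.088 ]]
0.20753303668851128 0.09531727525164707 0.20892630763362696 [ 0.46394178 -0.29180035  0.088     ]
-4.295730943869467
-4.0193951828593395
notch [[ 0.44394683 -0.23868464  0.077     ]
 [ 0.4915252  -0.24178509  0.077     ]]
479 360 367 78
5 362 367
40 361 366
60 360 365
65 360 365
70 360 365
```

```bash
python3 -m pendant '[{"rx":0,"ry":0,"rz":0,"tx":36,"ty":14,"tz":9,"jaw":60},{"rx":0,"ry":0,"rz":0,"tx":36,"ty":14,"tz":9,"jaw":60},{"rx":0,"ry":0,"rz":0,"tx":36,"ty":14,"tz":9,"jaw":60},{"rx":0,"ry":0,"rz":0,"tx":36,"ty":14,"tz":9,"jaw":60},{"rx":0,"ry":0,"rz":0,"tx":36,"ty":14,"tz":9,"jaw":60},{"rx":0,"ry":0,"rz":0,"tx":36,"ty":14,"tz":9,"jaw":60},{"rx":0,"ry":0,"rz":0,"tx":36,"ty":14,"tz":9,"jaw":60}]'
python3 - <<'E'
from h import *
st(); c=cam("wrist"); save(c,"w4.png")
hsv=cv2.cvtColor(c["img"],cv2.COLOR_RGB2HSV)
red=((hsv[...,0]<8)|(hsv[...,0]>172))&(hsv[...,1]>140)&(hsv[...,2]>70)
n,l,s,ce=cv2.connectedComponentsWithStats(red.astype(np.uint8)); i=1+np.argmax(s[1:,4]); print(s[i],ce[i])
ct=max(cv2.findContours((l==i).astype(np.uint8),0,2)[0],key=cv2.contourArea)
W=onplane(c,ct.reshape(-1,2),.0125)[:,:2].astype(np.float32)
r=cv2.minAreaRect(W); print(r); print(cv2.boxPoints(r))
E
```

```text
time_s: 2.62
tool_pos: [0.574, -0.0288, 0.2432]
tool_rot: [180.0, 0.1, 89.2]
force: [1.3, -0.5, -0.0]
grip_width: 0.0607
t 2.6167 pos [ 0.574  -0.0288  0.2432] rot [1.7998e+02 8.0000e-02 8.9160e+01] F [ 1.3 -0.5 -0. ] w 0.0607
q [ 32.8  12.1 -37.4  92.6   7.6  77.9  -6.4]
[ 268   99   24   84 1633] [279.87568892 138.33006736]
((0.5722373127937317, 0.019498106092214584), (0.02533167228102684, 0.09380980581045151), 1.971229076385498)
[[ 0.5579655   0.06593958]
 [ 0.5611924  -0.02781471]
 [ 0.5865091  -0.02694337]
 [ 0.58328223  0.06681093]]
```

View pics/w4.png

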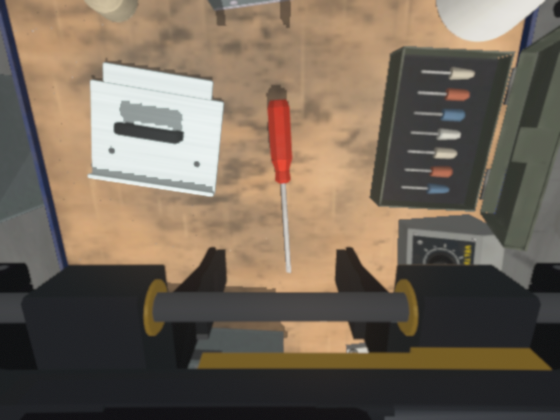

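```bash
python3 -m pendant '[{"rx":0,"ry":0,"rz":-2.8,"tx":0,"ty":0,"tz":36,"jaw":60},{"rx":0,"ry":0,"rz":0,"tx":39,"ty":0,"tz":0,"jaw":60},{"rx":0,"ry":0,"rz":0,"tx":0,"ty":0,"tz":38,"jaw":60},{"rx":0,"ry":0,"rz":0,"tx":0,"ty":0,"tz":38,"jaw":60},{"rx":0,"ry":0,"rz":0,"tx":0,"ty":0,"tz":38,"jaw":60},{"rx":0,"ry":0,"rz":0,"tx":0,"ty":0,"tz":30,"jaw":60},{"rx":0,"ry":0,"rz":0,"tx":0,"ty":0,"tz":20,"jaw":60},{"rx":0,"ry":0,"rz":0,"tx":0,"ty":0,"tz":16,"jaw":60},{"rx":0,"ry":0,"rz":0,"tx":0,"ty":0,"tz":10,"jaw":60},{"rx":0,"ry":0,"rz":0,"tx":0,"ty":0,"tz":0,"jaw":60}]' 60
```

```text
time_s: 3.5
tool_pos: [0.5715, 0.0088, 0.016]
tool_rot: [-179.9, 0.0, 92.0]
force: [0.2, -0.5, 1.1]
grip_width: 0.06
```

```bash
python3 -m pendant '[{"rx":0,"ry":0,"rz":0,"tx":0,"ty":0,"tz":0,"jaw":0},{"rx":0,"ry":0,"rz":0,"tx":0,"ty":0,"tz":0,"jaw":0},{"rx":0,"ry":0,"rz":0,"tx":0,"ty":0,"tz":0,"jaw":0},{"rx":0,"ry":0,"rz":0,"tx":0,"ty":0,"tz":0,"jaw":0},{"rx":0,"ry":0,"rz":0,"tx":0,"ty":0,"tz":0,"jaw":0},{"rx":0,"ry":0,"rz":0,"tx":0,"ty":0,"tz":0,"jaw":0}]' 60
python3 -m pendant '[{"rx":0,"ry":0,"rz":0,"tx":0,"ty":0,"tz":-30,"jaw":0},{"rx":0,"ry":0,"rz":0,"tx":0,"ty":0,"tz":-35,"jaw":0},{"rx":0,"ry":0,"rz":6,"tx":0,"ty":0,"tz":-35,"jaw":0},{"rx":0,"ry":0,"rz":0,"tx":0,"ty":0,"tz":0,"jaw":0}]'
python3 - <<'E'
from h import *
st(); c=cam("wrist"); save(c,"w5.png"); c=cam("scene"); save(c,"s5.png",(200,150,440,300),3)
E
```

```text
time_s: 4.0
tool_pos: [0.5725, 0.0104, 0.0179]
tool_rot: [179.9, 0.0, 92.1]
force: [0.5, -0.2, 0.1]
grip_width: 0.0278
time_s: 4.33
tool_pos: [0.5767, 0.0112, 0.1247]
tool_rot: [179.3, -0.0, 85.9]
force: [1.0, 2.3, -1.0]
grip_width: 0.0241
t 4.3333 pos [0.5767 0.0112 0.1247] rot [ 1.7932e+02 -1.0000e-02  8.5920e+01] F [ 1.   2.3 -1. ] w 0.0241
q [ 28.1  17.4 -37.2 101.1  11.7  64.6 -16.8]
```

View pics/w5.png

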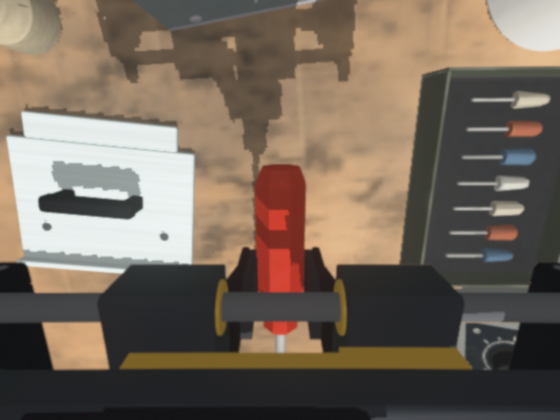

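View pics/s5.png

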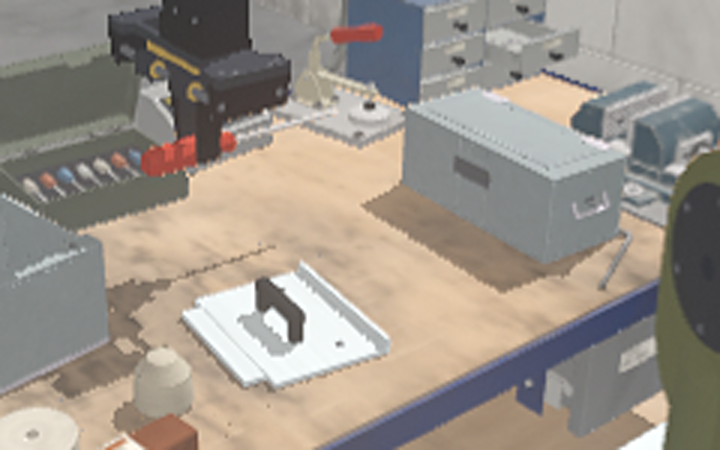

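```bash
python3 -m pendant '[{"rx":0,"ry":0,"rz":0,"tx":-20.8,"ty":-22.6,"tz":10.5,"jaw":0},{"rx":0,"ry":0,"rz":0,"tx":-20.8,"ty":-22.6,"tz":10.5,"jaw":0},{"rx":0,"ry":0,"rz":0,"tx":-20.8,"ty":-22.6,"tz":10.5,"jaw":0},{"rx":0,"ry":0,"rz":0,"tx":-20.8,"ty":-22.6,"tz":10.5,"jaw":0},{"rx":0,"ry":0,"rz":0,"tx":0,"ty":0,"tz":0,"jaw":0},{"rx":0,"ry":0,"rz":0,"tx":0,"ty":0,"tz":0,"jaw":0}]'
python3 - <<'E'
from h import *
o=st(); c=cam("scene"); save(c,"s6.png",(300,150,440,250),5)
d=cam("top"); save(d,"t6.png",(290,160,420,270),6)
Rm=R.from_euler("xyz",o["tool_rot"],degrees=True).as_matrix()
tip=o["tool_pos"]+Rm@[-.148,0,.0054]; print(tip, proj(c,tip),proj(d,tip))
n=[.4676,-.243,.077]; print(proj(c,n),proj(d,n))
E
```

```text
time_s: 4.93
tool_pos: [0.4732, -0.0678, 0.0733]
tool_rot: [-179.7, 0.0, 86.0]
force: [-0.0, 0.9, -1.9]
grip_width: 0.0243
t 4.9333 pos [ 0.4732 -0.0678  0.0733] rot [-1.7972e+02  3.0000e-02  8.5980e+01] F [-0.   0.9 -1.9] w 0.0243
q [ 38.6   9.  -35.6 116.3   6.3  56.9  -4.1]
[ 0.46279807 -0.21545252  0.06797037] [[353.20498885 205.66993047]] [[357.28392765 216.30682714]]
[[358.92851511 199.75567532]] [[367.00444302 213.98086163]]
```

View pics/s6.png

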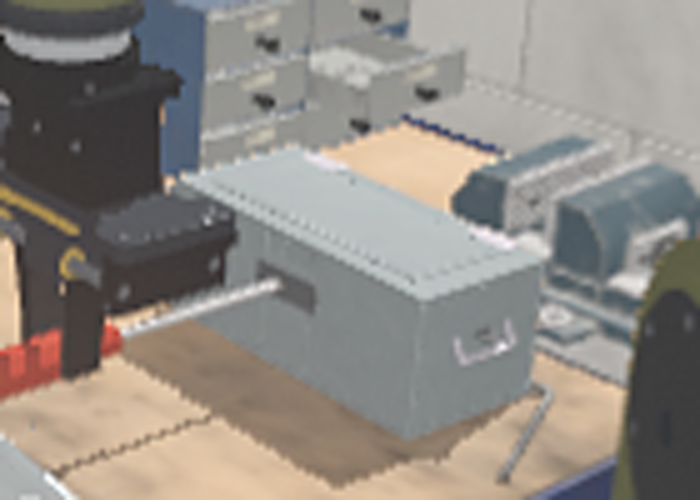

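View pics/t6.png

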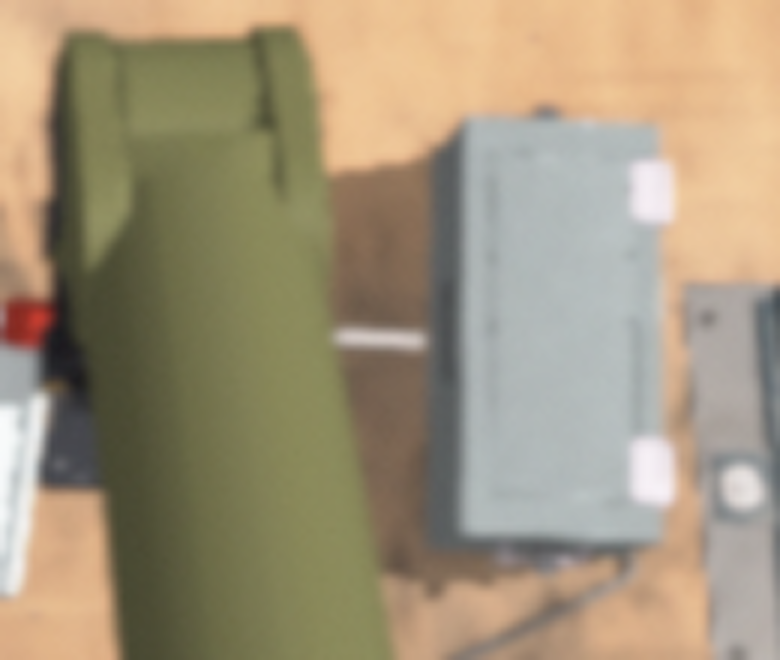

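```bash
cat >> h.py <<'E'
def tri(c,uv,d,uv2):
    o1,r1=rays(c,[uv]); o2,r2=rays(d,[uv2]); r1=r1[0];r2=r2[0]
    A=np.c_[r1,-r2]; t=np.linalg.lstsq(A,o2-o1,rcond=None)[0]
    a=o1+t[0]*r1;b=o2+t[1]*r2; return (a+b)/2, np.linalg.norm(a-b)
E
python3 - <<'E'
from h import *
o=st(); c=cam("scene"); d=cam("top")
print(tri(c,(356,207),d,(360.8,216.7)))
# notch corners in scene vs case estimate
z=lambda L:[(300+a/5,150+b/5) for a,b in L]
q=z([(258,262),(315,290),(315,313),(260,283)]); print(q)
C=np.array([.464,-.292,0]); X=np.array([-.0732,-.9973,0]);Y=np.array([.9973,-.0732,0])
for y,zz in [(20,84),(-20,84),(-20,70),(20,70)]: print(proj(c,C-.049*X+y/1000*Y+[0,0,zz/1000]))
print("lid corners scene")
for x,y in [(-49,105),(-49,-105),(49,-105),(49,105)]: print(proj(c,C+x/1000*X+y/1000*Y+[0,0,.088]), proj(d,C+x/1000*X+y/1000*Y+[0,0,.088]))
E
```

```text
t 5.0333 pos [ 0.4764 -0.0659  0.075 ] rot [-1.7998e+02 -4.0000e-02  8.6160e+01] F [ 0.2  0.2 -0.5] w 0.0243
q [ 38.5   9.  -35.7 116.    6.2  56.8  -4.2]
(array([ 0.46263893, -0.22748517,  0.06022607]), np.float64(6.369705144255723e-05))
[(351.6, 202.4), (363.0, 208.0), (363.0, 212.6), (352.0, 206.6)]
[[354.47007715 195.21495163]]
[[363.92478476 199.92123722]]
[[363.54435781 204.36230264]]
[[354.14603442 199.57432559]]
lid corners scene
[[335.87175514 184.71576374]] [[368.11267379 178.89270831]]
[[385.79358692 209.39680087]] [[367.58440301 248.88131801]]
[[410.99650717 200.81688998]] [[401.4308285  250.53564628]]
[[359.84293554 177.97033494]] [[400.91177405 180.41018753]]
```

```bash
python3 - <<'E'
from h import *
c=cam("scene"); d=cam("top"); w=cam("wrist"); save(w,"w7.png")
C=np.array([.464,-.292,0]); X=np.array([-.0732,-.9973,0]);Y=np.array([.9973,-.0732,0])
def wall(c,uv,x=-.049):
    o,r=rays(c,uv); t=(x-(o-C)@X)/(r@X); p=o+r*t[:,None]; return np.c_[(p-C)@Y,p[:,2]]
z=lambda L:[(300+a/5,150+b/5) for a,b in L]
print(wall(c,z([(258,262),(315,290),(315,313),(260,283)])))
print("lid edge at scene",wall(c,z([(180,178),(425,300),(408,438),(420,285)])))
z=lambda L:[(290+a/6,160+b/6) for a,b in L]
print("top patch",wall(d,z([(445,285),(455,285),(445,385),(457,385)])))
p=wall(c,[(351.6,202.4)])
# depth around patch
v,u=np.mgrid[190:222,345:370]; m=np.zeros((420,560),bool); m[190:222,340:372]=True
P,uv=pts(c,m); q=np.c_[(P-C)@X,(P-C)@Y,P[:,2]]
for U in (352,355,358,361): 
    k=uv[:,0]==U; print(U,[(int(b),round(a[0]*1000),round(a[2]*1000)) for a,b in zip(q[k],uv[k][:,1])])
E
```

```text
[[ 0.02991495  0.05704323]
 [-0.01906888  0.05805468]
 [-0.02064546  0.04390749]
 [ 0.02691224  0.04441355]]
lid edge at scene [[ 0.10418119  0.08535001]
 [-0.1024449   0.08516303]
 [-0.101221   -0.00131738]
 [-0.09774221  0.09231006]]
top patch [[ 0.02796523  0.0338083 ]
 [ 0.02319012  0.05870397]
 [-0.02447297  0.03611235]
 [-0.02893981  0.06555348]]
352 [(190, -35, 87), (191, -40, 88), (192, -44, 87), (193, -48, 87), (194, -52, 86), (195, -53, 84), (196, -54, 81), (197, -52, 76), (198, -53, 74), (199, -53, 71), (200, -55, 69), (201, -53, 65), (202, -57, 64), (203, -54, 59), (204, -51, 54), (205, -76, 68), (206, -77, 65), (207, -80, 65), (208, -55, 44), (209, -53, 39), (210, -51, 35), (211, -55, 35), (212, -55, 31), (213, -56, 29), (214, -53, 24), (215, -55, 22), (216, -54, 18), (217, -53, 14), (218, -53, 11), (219, -52, 7), (220, -50, 2), (221, -55, 2)]
355 [(190, -29, 89), (191, -36, 90), (192, -41, 90), (193, -41, 87), (194, -47, 87), (195, -54, 88), (196, -57, 88), (197, 34, 26), (198, 31, 25), (199, 31, 21), (200, 32, 17), (201, -52, 69), (202, -54, 67), (203, -56, 65), (204, 
[... 604 characters left out ...]
, -54, 47), (211, -49, 41), (212, -52, 40), (213, -55, 39), (214, -51, 33), (215, -52, 30), (216, -54, 28), (217, -53, 25), (218, -53, 21), (219, -53, 18), (220, -55, 16), (221, -52, 11)]
361 [(190, -15, 89), (191, -22, 90), (192, -25, 89), (193, -29, 88), (194, -38, 91), (195, -37, 87), (196, -42, 87), (197, -51, 90), (198, -54, 89), (199, -54, 86), (200, 40, 22), (201, 40, 19), (202, 39, 16), (203, 40, 12), (204, -50, 68), (205, -54, 67), (206, -53, 63), (207, -55, 62), (208, -58, 61), (209, -55, 56), (210, -52, 51), (211, -55, 50), (212, -54, 46), (213, -56, 44), (214, -51, 37), (215, -53, 36), (216, -52, 32), (217, -52, 29), (218, -53, 27), (219, -56, 26), (220, -53, 21), (221, -54, 18)]
```

View pics/w7.png

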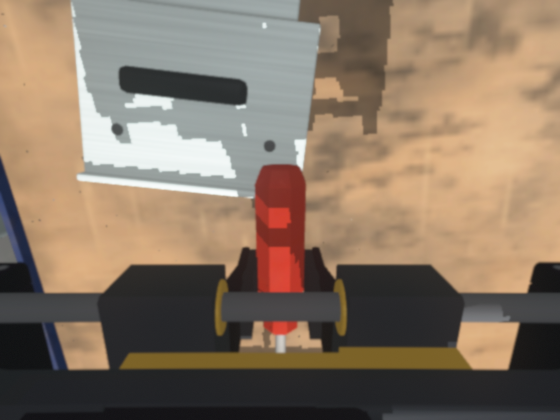

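```bash
python3 - <<'E'
from h import *
c=cam("scene")
im=c["img"][180:230,325:395,::-1]; cv2.imwrite("pics/s8.png",cv2.resize(im,None,fx=11,fy=11,interpolation=cv2.INTER_NEAREST))
E
```

```text
(no output)
```

View pics/s8.png

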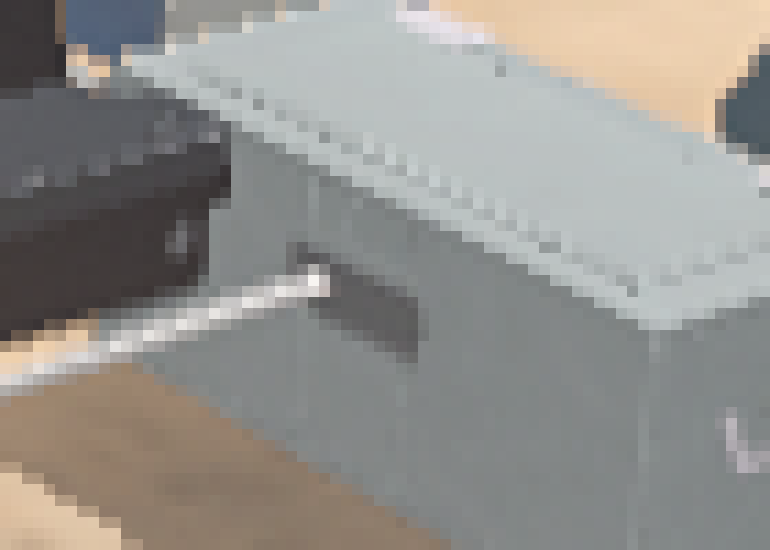

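```bash
python3 - <<'E'
from h import *
o=st(); C=np.array([.464,-.292,0]); X=np.array([-.0732,-.9973,0]);Y=np.array([.9973,-.0732,0])
Rm=R.from_euler("xyz",o["tool_rot"],degrees=True).as_matrix()
tip=o["tool_pos"]+Rm@[-.148,0,.0054]; print("pred tip",tip,(tip-C)@X,(tip-C)@Y)
for n in ("scene","top"):
    c=cam(n); P,uv=pts(c); q=np.c_[(P-C)@X,(P-C)@Y,P[:,2]]
    k=(q[:,0]>-.2)&(q[:,0]<-.058)&(abs(q[:,1])<.03)&(q[:,2]>.04)&(q[:,2]<.1)
    s=q[k]; i=np.argsort(-s[:,0]); print(n,len(s)); print(np.round(s[i][:40:2]*1000,0).tolist()); print(uv[k][i][:14:2].tolist(), proj(c,tip))
    cc=c["img"][200:230,300:380] if n=="top" else c["img"][190:220,330:370]
    cv2.imwrite("pics/%s9.png"%n,cv2.resize(cc[:,:,::-1],None,fx=10,fy=10,interpolation=cv2.INTER_NEAREST))
E
```

```text
t 5.3333 pos [ 0.477  -0.0658  0.0757] rot [ 1.7998e+02 -2.0000e-02  8.6200e+01] F [-0.6 -0.2 -1.2] w 0.0244
q [ 38.4   9.  -35.7 115.9   6.2  56.9  -4.1]
pred tip [ 0.46718005 -0.21342867  0.07024214] -0.0785919645493356 -0.002579961419852689
scene 93
[[-58.0, 18.0, 59.0], [-70.0, -3.0, 64.0], [-76.0, -1.0, 68.0], [-79.0, -5.0, 67.0], [-81.0, -3.0, 64.0], [-86.0, -8.0, 70.0], [-88.0, -6.0, 70.0], [-93.0, -4.0, 67.0], [-95.0, -2.0, 67.0], [-96.0, -11.0, 71.0], [-103.0, -6.0, 70.0], [-105.0, -5.0, 67.0], [-109.0, -5.0, 69.0], [-113.0, -9.0, 68.0], [-113.0, -6.0, 64.0], [-120.0, -9.0, 67.0], [-122.0, -7.0, 67.0], [-123.0, -5.0, 63.0], [-127.0, -4.0, 64.0], [-130.0, -4.0, 68.0]]
[[352, 204], [354, 206], [352, 205], [352, 206], [351, 207], [351, 206], [350, 206]] [[351.64899375 204.62924258]]
top 29
[[-71.0, -5.0, 67.0], [-74.0, -5.0, 66.0], [-76.0, -5.0, 64.0], [-80.0, -6.0, 68.0], [-84.0, -7.0, 73.0], [-87.0, -7.0, 71.0], [-88.0, -6.0, 64.0], [-92.0, -3.0, 67.0], [-95.0, -4.0, 67.0], [-98.0, -7.0, 70.0], [-101.0, -7.0, 69.0], [-103.0, -6.0, 63.0], [-106.0, -6.0, 63.0], [-110.0, -5.0, 69.0], [-113.0, -5.0, 70.0]]
[[359, 216], [358, 216], [357, 216], [356, 216], [355, 216], [354, 216], [353, 216]] [[356.66164058 214.75268605]]
```

View pics/top9.png

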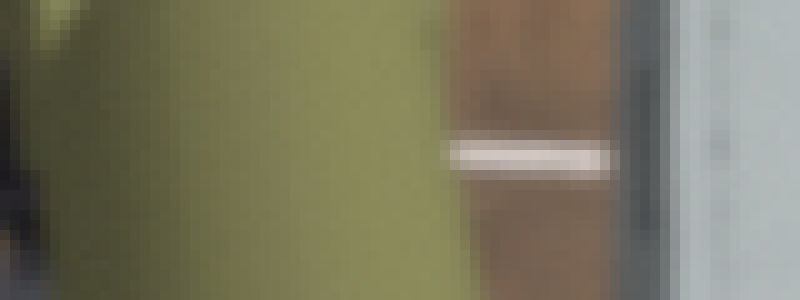

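```bash
python3 -m pendant '[{"rx":0,"ry":0,"rz":0,"tx":0,"ty":4,"tz":-9.5,"jaw":0},{"rx":0,"ry":0,"rz":0,"tx":0,"ty":0,"tz":0,"jaw":0},{"rx":0,"ry":0,"rz":0,"tx":0,"ty":0,"tz":0,"jaw":0},{"rx":0,"ry":0,"rz":0,"tx":-10,"ty":0,"tz":0,"jaw":0},{"rx":0,"ry":0,"rz":0,"tx":-10,"ty":0,"tz":0,"jaw":0},{"rx":0,"ry":0,"rz":0,"tx":0,"ty":0,"tz":0,"jaw":0}]'
python3 - <<'E'
from h import *
o=st(); C=np.array([.464,-.292,0]); X=np.array([-.0732,-.9973,0]);Y=np.array([.9973,-.0732,0])
for n in ("scene","top"):
    c=cam(n); P,uv=pts(c); q=np.c_[(P-C)@X,(P-C)@Y,P[:,2]]
    k=(q[:,0]>-.2)&(q[:,0]<-.054)&(abs(q[:,1])<.03)&(q[:,2]>.06)&(q[:,2]<.1)
    s=q[k]; i=np.argsort(-s[:,0]); print(n,len(s)); print(np.round(s[i][:40:2]*1000,0).tolist(), np.median(s,0))
    cc=c["img"][195:230,320:380] if n=="top" else c["img"][180:220,325:375]
    cv2.imwrite("pics/%s10.png"%n,cv2.resize(cc[:,:,::-1],None,fx=12,fy=12,interpolation=cv2.INTER_NEAREST))
E
```

```text
time_s: 5.93
tool_pos: [0.4785, -0.0899, 0.0848]
tool_rot: [-180.0, 0.1, 85.9]
force: [0.2, -0.3, -0.5]
grip_width: 0.0241
t 5.9333 pos [ 0.4785 -0.0899  0.0848] rot [-1.7997e+02  9.0000e-02  8.5930e+01] F [ 0.2 -0.3 -0.5] w 0.0241
q [ 40.1   8.8 -34.6 114.8   6.   58.1  -1.4]
scene 153
[[-54.0, 10.0, 64.0], [-54.0, -13.0, 86.0], [-54.0, 27.0, 64.0], [-54.0, 28.0, 73.0], [-54.0, 20.0, 77.0], [-54.0, 19.0, 70.0], [-55.0, -20.0, 66.0], [-55.0, 3.0, 86.0], [-55.0, -4.0, 67.0], [-55.0, 0.0, 68.0], [-56.0, -24.0, 78.0], [-56.0, -28.0, 76.0], [-56.0, 23.0, 79.0], [-56.0, 24.0, 88.0], [-56.0, -22.0, 61.0], [-56.0, -17.0, 69.0], [-56.0, 17.0, 69.0], [-56.0, -29.0, 80.0], [-57.0, -6.0, 65.0], [-58.0, -12.0, 64.0]] [-0.1193468  -0.00483431  0.07678356]
top 22
[[-55.0, -4.0, 79.0], [-58.0, -4.0, 78.0], [-61.0, -3.0, 75.0], [-64.0, -4.0, 75.0], [-67.0, -4.0, 76.0], [-70.0, -4.0, 76.0], [-73.0, -2.0, 79.0], [-76.0, -5.0, 78.0], [-79.0, -2.0, 78.0], [-81.0, 2.0, 74.0], [-85.0, 1.0, 76.0]] [-0.069797   -0.00196622  0.07845459]
```

View pics/scene10.png

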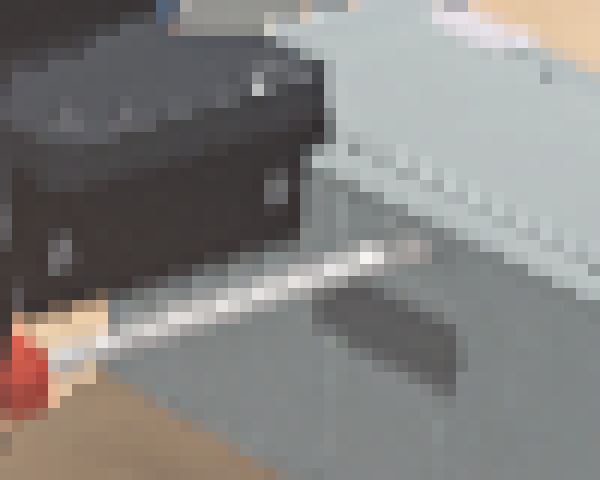

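```bash
python3 -m pendant '[{"rx":0,"ry":0,"rz":0,"tx":-10,"ty":0,"tz":0,"jaw":0},{"rx":0,"ry":0,"rz":0,"tx":-12,"ty":0,"tz":0,"jaw":0},{"rx":0,"ry":0,"rz":0,"tx":0,"ty":0,"tz":0,"jaw":0},{"rx":0,"ry":0,"rz":0,"tx":0,"ty":0,"tz":0,"jaw":0}]'
python3 -m pendant '[{"rx":0,"ry":0,"rz":0,"tx":0,"ty":0,"tz":-8,"jaw":0},{"rx":0,"ry":0,"rz":0,"tx":-2,"ty":0,"tz":-8,"jaw":0},{"rx":0,"ry":0,"rz":0,"tx":-2,"ty":0,"tz":-8,"jaw":0},{"rx":0,"ry":0,"rz":0,"tx":0,"ty":0,"tz":0,"jaw":0}]'
python3 - <<'E'
from h import *
o=st(); c=cam("scene"); save(c,"s11.png",(290,130,450,250),5)
E
```

```text
time_s: 6.37
tool_pos: [0.4773, -0.1098, 0.085]
tool_rot: [-180.0, 0.0, 86.0]
force: [0.5, 0.2, -1.6]
grip_width: 0.0242
time_s: 6.7
tool_pos: [0.4785, -0.1128, 0.1111]
tool_rot: [179.8, 0.1, 86.1]
force: [-0.5, 0.2, -2.6]
grip_width: 0.0242
t 6.7 pos [ 0.4785 -0.1128  0.1111] rot [1.7983e+02 5.0000e-02 8.6130e+01] F [-0.5  0.2 -2.6] w 0.0242
q [ 42.3   7.1 -33.8 112.9   4.6  61.    2.6]
```

View pics/s11.png

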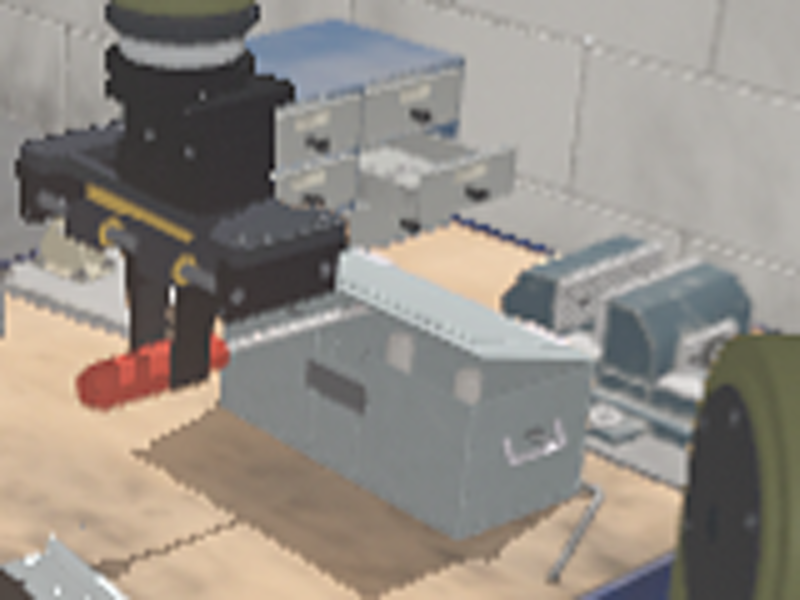

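The lid is rising on the blade, with its near corner at about pixel (485, 360) of the crop. I'll carry on along the lid's arc.

```bash
python3 -m pendant '[{"rx":0,"ry":0,"rz":0,"tx":-4,"ty":0,"tz":-8,"jaw":0},{"rx":0,"ry":0,"rz":0,"tx":-4,"ty":0,"tz":-8,"jaw":0},{"rx":0,"ry":0,"rz":0,"tx":-5,"ty":0,"tz":-7,"jaw":0},{"rx":0,"ry":0,"rz":0,"tx":-6,"ty":0,"tz":-7,"jaw":0},{"rx":0,"ry":0,"rz":0,"tx":-7,"ty":0,"tz":-6,"jaw":0},{"rx":0,"ry":0,"rz":0,"tx":-8,"ty":0,"tz":-5,"jaw":0},{"rx":0,"ry":0,"rz":0,"tx":0,"ty":0,"tz":0,"jaw":0}]'
python3 - <<'E'
from h import *
o=st(); c=cam("scene"); save(c,"s12.png",(290,130,450,250),5)
E
```

```text
time_s: 7.33
tool_pos: [0.4754, -0.1496, 0.1515]
tool_rot: [179.9, 0.1, 86.0]
force: [-0.2, -0.4, -0.6]
grip_width: 0.0243
t 7.3333 pos [ 0.4754 -0.1496  0.1515] rot [1.7987e+02 1.3000e-01 8.5960e+01] F [-0.2 -0.4 -0.6] w 0.0243
q [ 45.1   5.2 -32.  109.7   3.1  65.9   7.9]
```

View pics/s12.png

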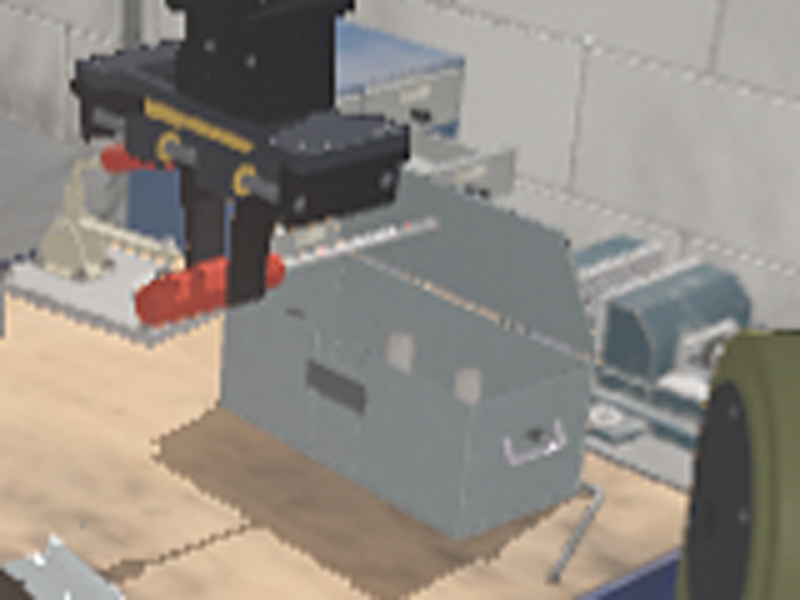

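```bash
python3 -m pendant '[{"rx":0,"ry":0,"rz":0,"tx":-8,"ty":0,"tz":-5,"jaw":0},{"rx":0,"ry":0,"rz":0,"tx":-9,"ty":0,"tz":-4,"jaw":0},{"rx":0,"ry":0,"rz":0,"tx":-9,"ty":0,"tz":-2,"jaw":0},{"rx":0,"ry":0,"rz":0,"tx":-9,"ty":0,"tz":0,"jaw":0},{"rx":0,"ry":0,"rz":0,"tx":-9,"ty":0,"tz":0,"jaw":0},{"rx":0,"ry":0,"rz":0,"tx":-9,"ty":0,"tz":0,"jaw":0},{"rx":0,"ry":0,"rz":0,"tx":-6,"ty":0,"tz":1,"jaw":0},{"rx":0,"ry":0,"rz":0,"tx":0,"ty":0,"tz":0,"jaw":0}]'
python3 - <<'E'
from h import *
o=st(); c=cam("scene"); save(c,"s13.png",(290,130,450,250),5)
E
```

```text
time_s: 8.05
tool_pos: [0.471, -0.2033, 0.1594]
tool_rot: [-179.9, -0.3, 86.1]
force: [0.3, 7.9, -0.4]
grip_width: 0.024
t 8.05 pos [ 0.471  -0.2033  0.1594] rot [-179.93   -0.29   86.15] F [ 0.3  7.9 -0.4] w 0.024
q [ 48.3   6.7 -29.4 107.1   3.3  67.3  14. ]
```

View pics/s13.png

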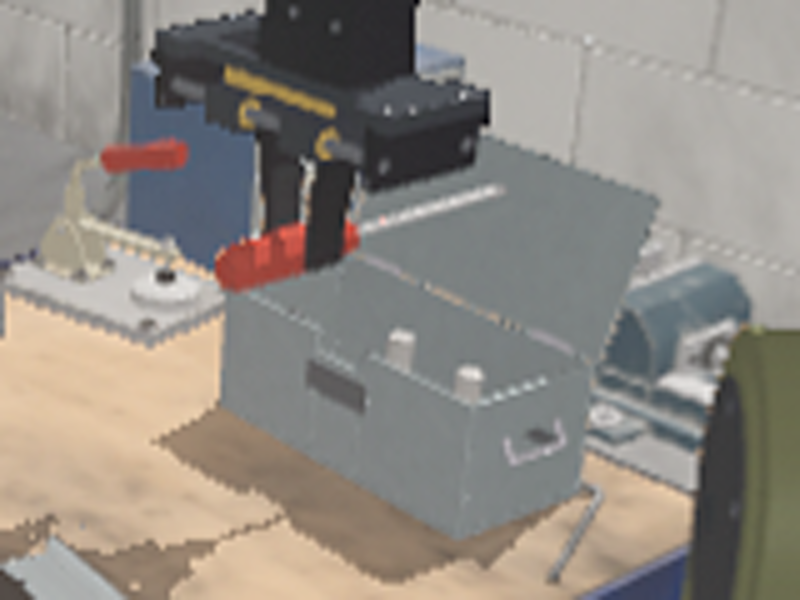

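The lid is now against its stop (7.9 N), and two arbors show at crop pixels (400, 350) and (470, 380). I'll back the driver out and lay it down where it first lay.

```bash
python3 -m pendant '[{"rx":0,"ry":0,"rz":0,"tx":20,"ty":0,"tz":0,"jaw":0},{"rx":0,"ry":0,"rz":0,"tx":38,"ty":0,"tz":0,"jaw":0},{"rx":0,"ry":0,"rz":0,"tx":38,"ty":0,"tz":0,"jaw":0},{"rx":0,"ry":0,"rz":0,"tx":30,"ty":25,"tz":0,"jaw":0},{"rx":0,"ry":0,"rz":0,"tx":30,"ty":25,"tz":0,"jaw":0},{"rx":0,"ry":0,"rz":0,"tx":30,"ty":25,"tz":10,"jaw":0},{"rx":0,"ry":0,"rz":0,"tx":18,"ty":22,"tz":25,"jaw":0},{"rx":0,"ry":0,"rz":0,"tx":0,"ty":0,"tz":38,"jaw":0},{"rx":0,"ry":0,"rz":0,"tx":0,"ty":0,"tz":30,"jaw":0},{"rx":0,"ry":0,"rz":0,"tx":0,"ty":0,"tz":20,"jaw":0},{"rx":0,"ry":0,"rz":0,"tx":0,"ty":0,"tz":0,"jaw":0},{"rx":0,"ry":0,"rz":0,"tx":0,"ty":0,"tz":0,"jaw":0}]'
python3 - <<'E'
from h import *
o=st(); c=cam("scene"); save(c,"s14.png",(200,130,450,300),3)
E
```

```text
time_s: 9.1
tool_pos: [0.581, -0.0091, 0.0361]
tool_rot: [-179.9, 0.0, 86.1]
force: [0.8, 0.4, 0.0]
grip_width: 0.0241
t 9.1 pos [ 0.581  -0.0091  0.0361] rot [-179.87    0.     86.11] F [0.8 0.4 0. ] w 0.0241
q [ 28.2  24.8 -35.8 103.9  17.   56.9 -18.4]
```

View pics/s14.png

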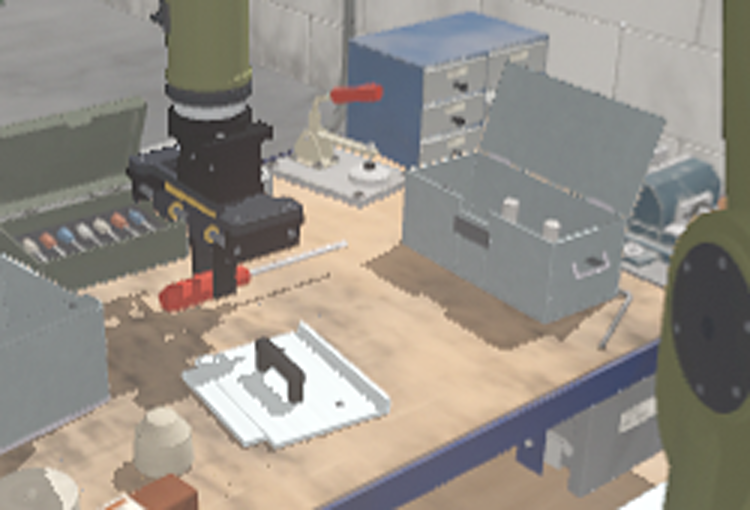

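```bash
python3 -m pendant '[{"rx":0,"ry":0,"rz":0,"tx":0,"ty":0,"tz":8,"jaw":0},{"rx":0,"ry":0,"rz":0,"tx":0,"ty":0,"tz":6,"jaw":0},{"rx":0,"ry":0,"rz":0,"tx":0,"ty":0,"tz":0,"jaw":0},{"rx":0,"ry":0,"rz":0,"tx":0,"ty":0,"tz":0,"jaw":0}]'
```

```text
time_s: 9.48
tool_pos: [0.5816, -0.0086, 0.0233]
tool_rot: [180.0, 0.0, 86.1]
force: [0.3, -0.3, -1.1]
grip_width: 0.024
```

```bash
python3 -m pendant '[{"rx":0,"ry":0,"rz":0,"tx":0,"ty":0,"tz":2,"jaw":0},{"rx":0,"ry":0,"rz":0,"tx":0,"ty":0,"tz":0,"jaw":0},{"rx":0,"ry":0,"rz":0,"tx":0,"ty":0,"tz":1,"jaw":0},{"rx":0,"ry":0,"rz":0,"tx":0,"ty":0,"tz":0,"jaw":0}]'
```

```text
time_s: 9.82
tool_pos: [0.5822, -0.0085, 0.0219]
tool_rot: [179.9, 0.1, 86.1]
force: [-3.8, -0.6, 10.7]
grip_width: 0.0242
```

```bash
python3 -m pendant '[{"rx":0,"ry":0,"rz":0,"tx":0,"ty":0,"tz":0,"jaw":50},{"rx":0,"ry":0,"rz":0,"tx":0,"ty":0,"tz":0,"jaw":50},{"rx":0,"ry":0,"rz":0,"tx":0,"ty":0,"tz":0,"jaw":50},{"rx":0,"ry":0,"rz":0,"tx":0,"ty":0,"tz":-35,"jaw":50},{"rx":0,"ry":0,"rz":0,"tx":0,"ty":0,"tz":-38,"jaw":50},{"rx":0,"ry":0,"rz":0,"tx":-10,"ty":-4,"tz":-38,"jaw":50},{"rx":0,"ry":0,"rz":0,"tx":-20,"ty":-10,"tz":-32,"jaw":50},{"rx":0,"ry":0,"rz":0,"tx":-28,"ty":-12,"tz":-26,"jaw":50},{"rx":0,"ry":0,"rz":0,"tx":-28,"ty":-12,"tz":-26,"jaw":50},{"rx":0,"ry":0,"rz":0,"tx":-28,"ty":-12,"tz":-26,"jaw":50},{"rx":0,"ry":0,"rz":0,"tx":-28,"ty":-12,"tz":-26,"jaw":50},{"rx":0,"ry":0,"rz":0,"tx":-28,"ty":-12,"tz":-20,"jaw":50},{"rx":0,"ry":0,"rz":0,"tx":-34,"ty":-15,"tz":0,"jaw":50},{"rx":0,"ry":0,"rz":0,"tx":0,"ty":0,"tz":0,"jaw":50},{"rx":0,"ry":0,"rz":0,"tx":0,"ty":0,"tz":0,"jaw":50}]' 30
python3 - <<'E'
from h import *
st(); c=cam("wrist"); save(c,"w15.png"); d=cam("top"); save(d,"t15.png",(120,90,490,290),2)
E
```

```text
time_s: 11.07
tool_pos: [0.4777, -0.2085, 0.287]
tool_rot: [-180.0, 0.0, 85.8]
force: [-0.2, 0.3, 0.1]
grip_width: 0.0501
t 11.0667 pos [ 0.4777 -0.2085  0.287 ] rot [-1.800e+02  5.000e-02  8.581e+01] F [-0.2  0.3  0.1] w 0.0501
q [ 50.5   2.9 -30.8  95.9   1.6  81.6  15.3]
```

View pics/w15.png

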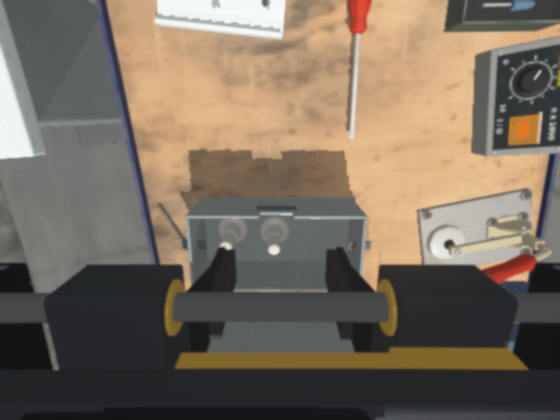

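View pics/t15.png

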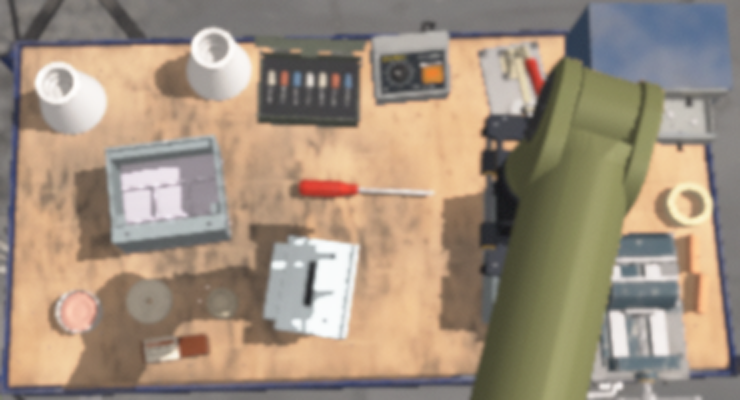

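```bash
python3 - <<'E'
from h import *
c=cam("wrist")
cv2.imwrite("pics/w16.png",cv2.resize(c["img"][190:290,180:380,::-1],None,fx=4,fy=4,interpolation=cv2.INTER_CUBIC))
m=np.zeros((420,560),bool); m[215:285,190:365]=True
P,uv=pts(c,m); k=(P[:,2]>.066)&(P[:,2]<.083)&(P[:,1]<-.255)
b=np.zeros((420,560),np.uint8); b[uv[k][:,1],uv[k][:,0]]=1
n,l,s,ce=cv2.connectedComponentsWithStats(b)
for i in range(1,n):
    if s[i,4]>15: 
        kk=k&(l[uv[:,1],uv[:,0]]==i); print(s[i],ce[i],P[kk].mean(0),np.percentile(P[kk][:,2],90),np.ptp(P[kk],axis=0))
E
```

```text
[355 223  10  51 248] [359.10080645 247.58064516] [ 0.56679921 -0.28501826  0.07691983] 0.08263907355322683 [0.00755969 0.06278784 0.01679289]
[190 233   7  52 215] [192.25581395 259.89767442] [ 0.36351109 -0.28846864  0.07543948] 0.08230066098795132 [0.00706279 0.06392507 0.01688083]
[219 241  13   9  75] [225.6        244.58666667] [ 0.40603171 -0.27190412  0.07298536] 0.07607717992743128 [0.01365771 0.00897237 0.01170977]
[267 243  12  15 143] [272.35664336 250.34265734] [ 0.4622109  -0.28268839  0.07429311] 0.07668995806649824 [0.0137247  0.01558809 0.01159112]
```

View pics/w16.png

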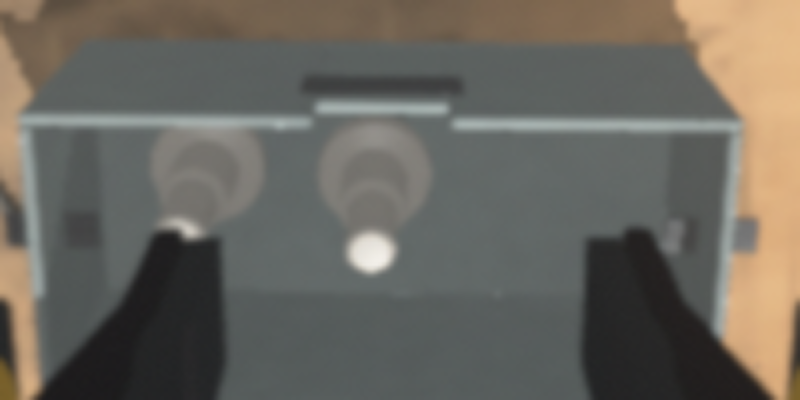

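```bash
python3 -m pendant '[{"rx":0,"ry":0,"rz":0,"tx":-35,"ty":0,"tz":0,"jaw":50},{"rx":0,"ry":0,"rz":0,"tx":-35,"ty":0,"tz":0,"jaw":50},{"rx":0,"ry":0,"rz":0,"tx":0,"ty":0,"tz":0,"jaw":50},{"rx":0,"ry":0,"rz":0,"tx":0,"ty":0,"tz":0,"jaw":50}]'
python3 - <<'E'
from h import *
st();c=cam("wrist")
cv2.imwrite("pics/w17.png",cv2.resize(c["img"][130:260,170:370,::-1],None,fx=4,fy=4,interpolation=cv2.INTER_CUBIC))
E
```

```text
time_s: 11.55
tool_pos: [0.4741, -0.2764, 0.286]
tool_rot: [-179.9, -0.1, 86.0]
force: [1.1, 1.2, 0.0]
grip_width: 0.0499
t 11.55 pos [ 0.4741 -0.2764  0.286 ] rot [-1.7993e+02 -8.0000e-02  8.6040e+01] F [1.1 1.2 0. ] w 0.0499
q [ 53.4   6.5 -28.   92.4   3.   81.9  21.1]
```

View pics/w17.png

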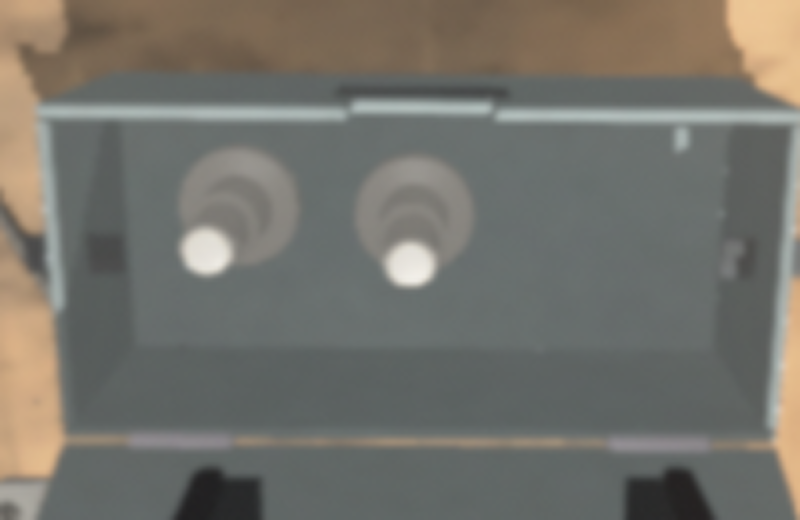

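```bash
python3 - <<'E'
from h import *
o=st();c=cam("wrist")
z=lambda L:[(170+a/4,130+b/4) for a,b in L]
print("tops",onplane(c,z([(206,251),(410,264)]),.077))
print("flange",onplane(c,z([(239,206),(414,210)]),.012))
print("rim corners z84",onplane(c,z([(40,112),(800,120),(65,435),(775,445)]),.084))
E
```

```text
t 11.6 pos [ 0.4748 -0.2746  0.2863] rot [-1.7996e+02 -1.1000e-01  8.6190e+01] F [ 0.8 -0.4 -0.2] w 0.0497
q [ 53.3   6.5 -28.1  92.5   3.   81.9  21.1]
tops [[ 0.40535455 -0.27564137  0.077     ]
 [ 0.46318635 -0.28328868  0.077     ]]
flange [[ 0.40481839 -0.27596675  0.012     ]
 [ 0.46304281 -0.28116808  0.012     ]]
rim corners z84 [[ 0.36665426 -0.2326519   0.084     ]
 [ 0.57196454 -0.24841214  0.084     ]
 [ 0.35908896 -0.32627025  0.084     ]
 [ 0.56612696 -0.34306887  0.084     ]]
```

```bash
python3 -m pendant '[{"rx":0,"ry":0,"rz":0,"tx":-9,"ty":-11,"tz":30,"jaw":40},{"rx":0,"ry":0,"rz":0,"tx":0,"ty":0,"tz":38,"jaw":40},{"rx":0,"ry":0,"rz":0,"tx":0,"ty":0,"tz":38,"jaw":40},{"rx":0,"ry":0,"rz":0,"tx":0,"ty":0,"tz":20,"jaw":40},{"rx":0,"ry":0,"rz":0,"tx":0,"ty":0,"tz":0,"jaw":40},{"rx":0,"ry":0,"rz":0,"tx":0,"ty":0,"tz":0,"jaw":40},{"rx":0,"ry":0,"rz":0,"tx":0,"ty":0,"tz":0,"jaw":40}]'
python3 - <<'E'
from h import *
o=st();c=cam("wrist"); save(c,"w18.png",(180,140,380,290),4)
E
```

```text
time_s: 12.23
tool_pos: [0.4643, -0.2834, 0.163]
tool_rot: [179.8, 0.1, 86.2]
force: [0.7, -0.6, 1.5]
grip_width: 0.0401
t 12.2333 pos [ 0.4643 -0.2834  0.163 ] rot [1.7985e+02 7.0000e-02 8.6240e+01] F [ 0.7 -0.6  1.5] w 0.0401
q [ 53.7  10.  -27.6 103.1   5.   67.9  20.9]
```

View pics/w18.png

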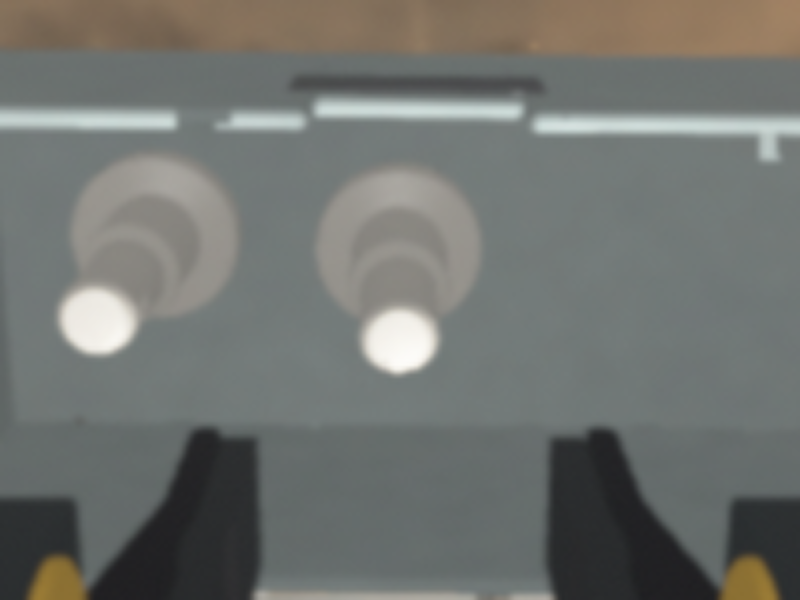

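```bash
python3 - <<'E'
from h import *
o=st();c=cam("wrist")
print("tops",onplane(c,[(180+97/4,140+320/4),(180+100,140+85)],.077))
E
python3 -m pendant '[{"rx":0,"ry":0,"rz":0,"tx":0,"ty":-1,"tz":38,"jaw":40},{"rx":0,"ry":0,"rz":0,"tx":0,"ty":0,"tz":36,"jaw":40},{"rx":0,"ry":0,"rz":0,"tx":0,"ty":0,"tz":26,"jaw":40},{"rx":0,"ry":0,"rz":0,"tx":0,"ty":0,"tz":8,"jaw":40},{"rx":0,"ry":0,"rz":0,"tx":0,"ty":0,"tz":0,"jaw":40},{"rx":0,"ry":0,"rz":0,"tx":0,"ty":0,"tz":0,"jaw":40}]'
```

```text
t 12.2833 pos [ 0.4645 -0.2838  0.1635] rot [1.798e+02 1.100e-01 8.622e+01] F [-0.1  0.1 -0.6] w 0.0399
q [ 53.7  10.  -27.6 103.1   5.   67.9  20.9]
tops [[ 0.40494792 -0.27746582  0.077     ]
 [ 0.46267229 -0.28542868  0.077     ]]
time_s: 12.83
tool_pos: [0.4629, -0.2845, 0.0547]
tool_rot: [179.9, 0.1, 86.1]
force: [-0.3, 0.2, -0.6]
grip_width: 0.0396
```

```bash
python3 -m pendant '[{"rx":0,"ry":0,"rz":0,"tx":0,"ty":0,"tz":0,"jaw":10},{"rx":0,"ry":0,"rz":0,"tx":0,"ty":0,"tz":0,"jaw":10},{"rx":0,"ry":0,"rz":0,"tx":0,"ty":0,"tz":0,"jaw":10},{"rx":0,"ry":0,"rz":0,"tx":0,"ty":0,"tz":0,"jaw":10},{"rx":0,"ry":0,"rz":0,"tx":0,"ty":0,"tz":0,"jaw":10},{"rx":0,"ry":0,"rz":0,"tx":0,"ty":0,"tz":-30,"jaw":10},{"rx":0,"ry":0,"rz":0,"tx":0,"ty":0,"tz":-38,"jaw":10},{"rx":0,"ry":0,"rz":0,"tx":0,"ty":0,"tz":-38,"jaw":10},{"rx":0,"ry":0,"rz":0,"tx":0,"ty":0,"tz":-38,"jaw":10},{"rx":0,"ry":0,"rz":0,"tx":30,"ty":8,"tz":-20,"jaw":10},{"rx":0,"ry":0,"rz":0,"tx":39,"ty":10,"tz":0,"jaw":10},{"rx":0,"ry":0,"rz":0,"tx":39,"ty":10,"tz":0,"jaw":10},{"rx":0,"ry":0,"rz":0,"tx":39,"ty":10,"tz":0,"jaw":10},{"rx":0,"ry":0,"rz":0,"tx":39,"ty":10,"tz":0,"jaw":10},{"rx":0,"ry":0,"rz":0,"tx":39,"ty":10,"tz":0,"jaw":10},{"rx":0,"ry":0,"rz":0,"tx":39,"ty":10,"tz":0,"jaw":10},{"rx":0,"ry":0,"rz":0,"tx":39,"ty":10,"tz":0,"jaw":10},{"rx":0,"ry":0,"rz":0,"tx":39,"ty":10,"tz":0,"jaw":10},{"rx":0,"ry":0,"rz":0,"tx":39,"ty":10,"tz":0,"jaw":10},{"rx":0,"ry":0,"rz":0,"tx":39,"ty":10,"tz":0,"jaw":10}]' 35
python3 - <<'E'
from h import *
o=st();c=cam("wrist"); save(c,"w20.png")
E
```

```text
time_s: 14.5
tool_pos: [0.5976, 0.1291, 0.2166]
tool_rot: [-179.9, 0.1, 86.1]
force: [0.4, -0.8, -1.9]
grip_width: 0.0254
t 14.5 pos [0.5976 0.1291 0.2166] rot [-1.7994e+02  7.0000e-02  8.6090e+01] F [ 0.4 -0.8 -1.9] w 0.0254
q [ 20.6  19.4 -43.8  89.3  13.7  76.9 -28.6]
```

View pics/w20.png

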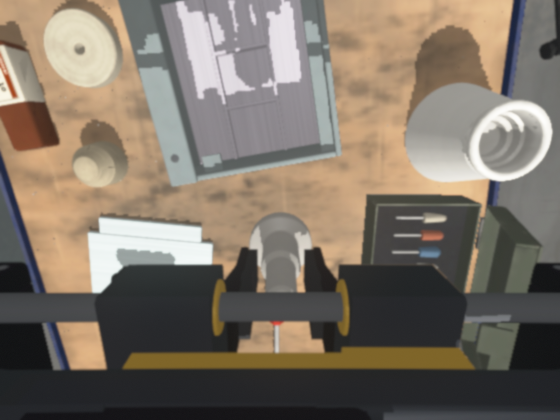

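```bash
python3 -m pendant '[{"rx":0,"ry":0,"rz":0,"tx":35,"ty":-8,"tz":-20,"jaw":10},{"rx":0,"ry":0,"rz":0,"tx":35,"ty":-8,"tz":-20,"jaw":10},{"rx":0,"ry":0,"rz":0,"tx":20,"ty":-8,"tz":-20,"jaw":10},{"rx":0,"ry":0,"rz":0,"tx":0,"ty":0,"tz":0,"jaw":10},{"rx":0,"ry":0,"rz":0,"tx":0,"ty":0,"tz":0,"jaw":10},{"rx":0,"ry":0,"rz":0,"tx":0,"ty":0,"tz":0,"jaw":10}]' 35
python3 - <<'E'
from h import *
o=st();c=cam("wrist"); save(c,"w21.png")
E
```

```text
time_s: 15.05
tool_pos: [0.5798, 0.2179, 0.2762]
tool_rot: [-180.0, 0.1, 86.1]
force: [-0.7, -1.7, -2.3]
grip_width: 0.0256
t 15.05 pos [0.5798 0.2179 0.2762] rot [-1.7995e+02  1.2000e-01  8.6090e+01] F [-0.7 -1.7 -2.3] w 0.0256
q [ 13.   19.3 -46.   83.   13.9  83.7 -36.9]
```

View pics/w21.png

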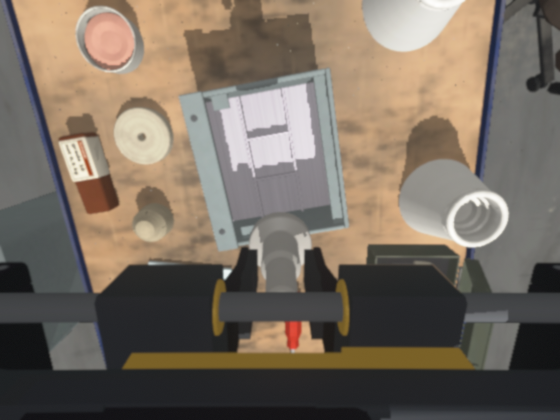

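```bash
python3 - <<'E'
from h import *
o=st();c=cam("wrist"); save(c,"w22.png",(170,55,370,265),3.5)
E
```

```text
t 15.1 pos [0.58   0.217  0.2757] rot [-1.7991e+02  1.4000e-01  8.6010e+01] F [ 0.   0.2 -2. ] w 0.0259
q [ 13.   19.3 -46.   83.   13.9  83.6 -36.9]
```

View pics/w22.png

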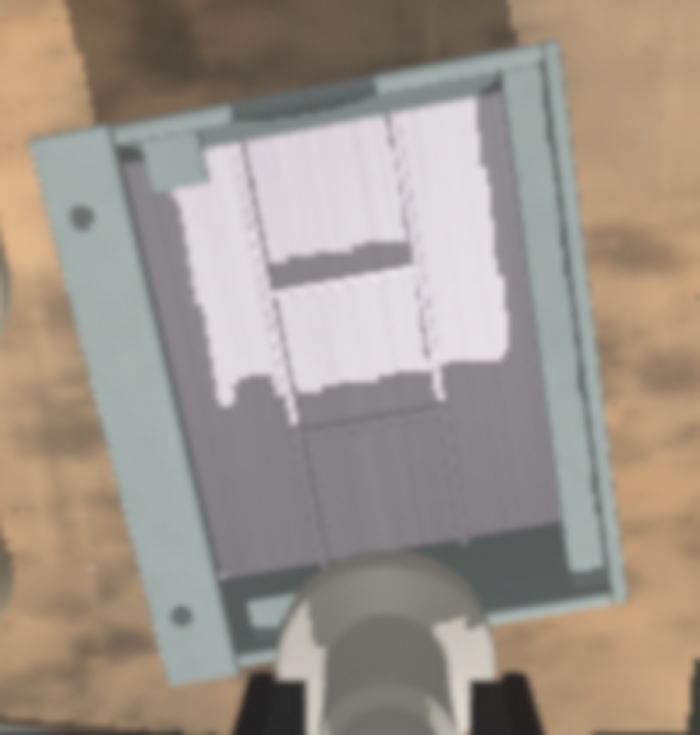

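```bash
python3 - <<'E'
from h import *
c=cam("wrist")
z=lambda L:[(170+a/3.5,55+b/3.5) for a,b in L]
L=onplane(c,z([(32,145),(170,685),(108,128),(236,668)]),.097)
Rr=onplane(c,z([(558,42),(625,600)]),.090)
print(np.round(L,4),np.round(Rr,4))
for a,b in ((L[1],L[0]),(L[3],L[2]),(Rr[1],Rr[0])): d=b-a; print(np.linalg.norm(d),np.degrees(np.arctan2(d[1],d[0]))-90)
print("centre",(L[0]+L[1]+Rr[0]+Rr[1])/4, "width",np.linalg.norm((L[0]+L[1])/2-(Rr[0]+Rr[1])/2))
S=onplane(c,z([(272,287),(412,262),(302,430),(443,403)]),.017); print("strips",S, S.mean(0))
E
```

```text
[[0.4884 0.319  0.097 ]
 [0.5053 0.1571 0.097 ]
 [0.5096 0.3219 0.097 ]
 [0.5267 0.1614 0.097 ]] [[0.633  0.3355 0.09  ]
 [0.6501 0.173  0.09  ]]
0.16277556757070807 5.9879497775853
0.16137258746065414 6.085609799463697
0.16329990973807704 6.001661969174464
centre [0.56919563 0.24614256 0.0935    ] width 0.14578125631195993
strips [[0.54121418 0.27166939 0.017     ]
 [0.59100084 0.27674038 0.017     ]
 [0.54701674 0.22003592 0.017     ]
 [0.59908985 0.22636933 0.017     ]] [0.5695804  0.24870375 0.017     ]
```

```bash
python3 - <<'E'
from h import *
o=st();c=cam("wrist")
Rm=R.from_euler("xyz",o["tool_rot"],degrees=True).as_matrix()
for h in (.040,.050):
    p=onplane(c,[(280,211.6),(170+276/3.5,55+640/3.5),(170+497/3.5,55+640/3.5)],o["tool_pos"][2]-h); print(h,(p-o["tool_pos"])@Rm)
g=np.array([.5635,.2994,.0547]); print("to pocket3 tool axes",Rm.T@(g-o["tool_pos"]))
E
```

```text
t 15.2 pos [0.5801 0.2169 0.2757] rot [-1.799e+02  1.000e-01  8.596e+01] F [-0.4 -0.2 -0.8] w 0.0254
q [ 13.1  19.3 -46.   83.   13.9  83.6 -36.9]
0.04 [[ 0.0236378  -0.001892    0.03996058]
 [ 0.00639918 -0.02140884  0.04002545]
 [ 0.00644122  0.01813666  0.03995719]]
0.05 [[ 0.0205531  -0.00191509  0.04996624]
 [ 0.00239303 -0.02247516  0.05003458]
 [ 0.00243732  0.01918416  0.04996266]]
to pocket3 tool axes [ 0.08151362 -0.02201998  0.2209042 ]
```

```bash
python3 -m pendant '[{"rx":0,"ry":0,"rz":0,"tx":27,"ty":-7.3,"tz":0,"jaw":10},{"rx":0,"ry":0,"rz":0,"tx":27,"ty":-7.3,"tz":0,"jaw":10},{"rx":0,"ry":0,"rz":0,"tx":27,"ty":-7.3,"tz":0,"jaw":10},{"rx":0,"ry":0,"rz":0,"tx":0,"ty":0,"tz":30,"jaw":10},{"rx":0,"ry":0,"rz":0,"tx":0,"ty":0,"tz":30,"jaw":10},{"rx":0,"ry":0,"rz":0,"tx":0,"ty":0,"tz":20,"jaw":10},{"rx":0,"ry":0,"rz":0,"tx":0,"ty":0,"tz":0,"jaw":10},{"rx":0,"ry":0,"rz":0,"tx":0,"ty":0,"tz":0,"jaw":10},{"rx":0,"ry":0,"rz":0,"tx":0,"ty":0,"tz":0,"jaw":10}]' 35
python3 - <<'E'
from h import *
o=st();c=cam("wrist"); save(c,"w23.png",(160,100,400,290),3)
Rm=R.from_euler("xyz",o["tool_rot"],degrees=True).as_matrix()
g=np.array([.5635,.2994,.0547]); print("to pocket3 tool axes",Rm.T@(g-o["tool_pos"]))
E
```

```text
time_s: 16.0
tool_pos: [0.5644, 0.3015, 0.1983]
tool_rot: [179.9, -0.1, 86.1]
force: [0.4, 0.4, -0.9]
grip_width: 0.0258
t 16.0 pos [0.5644 0.3015 0.1983] rot [ 1.7992e+02 -6.0000e-02  8.6070e+01] F [ 0.4  0.4 -0.9] w 0.0258
q [  4.8  24.6 -46.3  86.5  18.   76.5 -47. ]
to pocket3 tool axes [-0.00229413 -0.00094198  0.14363767]
```

View pics/w23.png

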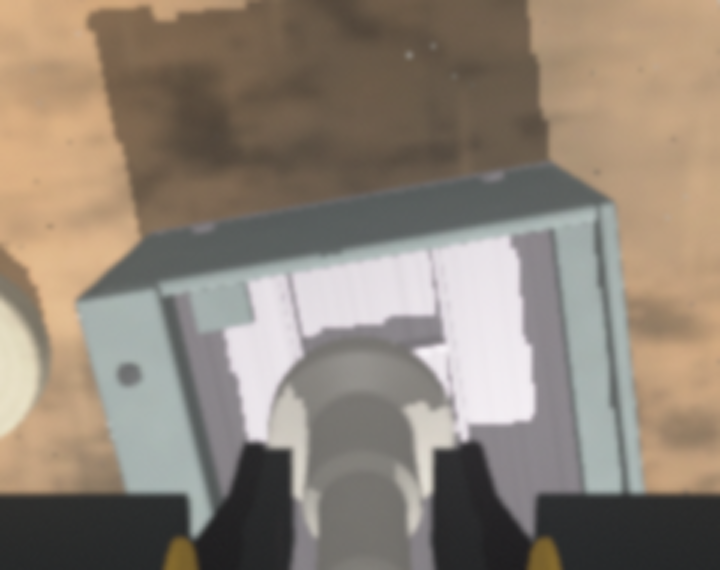

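```bash
python3 -m pendant '[{"rx":0,"ry":0,"rz":0,"tx":-2,"ty":-1,"tz":25,"jaw":10},{"rx":0,"ry":0,"rz":0,"tx":0,"ty":0,"tz":30,"jaw":10},{"rx":0,"ry":0,"rz":0,"tx":0,"ty":0,"tz":30,"jaw":10},{"rx":0,"ry":0,"rz":0,"tx":0,"ty":0,"tz":25,"jaw":10},{"rx":0,"ry":0,"rz":0,"tx":0,"ty":0,"tz":15,"jaw":10},{"rx":0,"ry":0,"rz":0,"tx":0,"ty":0,"tz":0,"jaw":10},{"rx":0,"ry":0,"rz":0,"tx":0,"ty":0,"tz":0,"jaw":10}]' 35
python3 - <<'E'
from h import *
o=st();c=cam("wrist"); save(c,"w24.png",(160,100,400,290),3)
E
```

```text
time_s: 16.63
tool_pos: [0.563, 0.3, 0.073]
tool_rot: [180.0, -0.0, 86.1]
force: [-0.7, 0.2, -0.5]
grip_width: 0.0257
t 16.6333 pos [0.563 0.3   0.073] rot [ 1.7996e+02 -4.0000e-02  8.6110e+01] F [-0.7  0.2 -0.5] w 0.0257
q [  3.   30.7 -43.5  94.   22.9  64.5 -50.4]
```

View pics/w24.png

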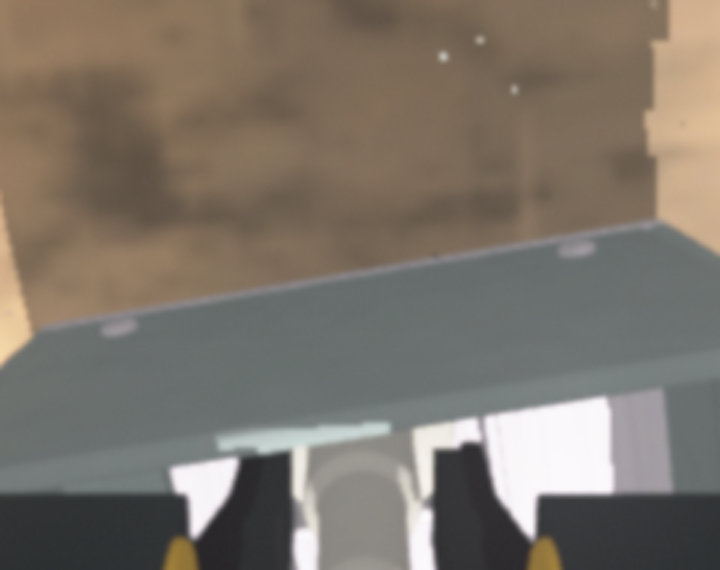

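```bash
python3 -m pendant '[{"rx":0,"ry":0,"rz":0,"tx":0,"ty":0,"tz":5,"jaw":10},{"rx":0,"ry":0,"rz":0,"tx":0,"ty":0,"tz":5,"jaw":10},{"rx":0,"ry":0,"rz":0,"tx":0,"ty":0,"tz":3,"jaw":10},{"rx":0,"ry":0,"rz":0,"tx":0,"ty":0,"tz":0,"jaw":10},{"rx":0,"ry":0,"rz":0,"tx":0,"ty":0,"tz":0,"jaw":10}]' 35
```

```text
time_s: 17.1
tool_pos: [0.5623, 0.2995, 0.059]
tool_rot: [-180.0, 0.0, 86.1]
force: [-0.0, 0.7, -1.3]
grip_width: 0.0258
```

```bash
python3 -m pendant '[{"rx":0,"ry":0,"rz":0,"tx":0,"ty":0,"tz":3,"jaw":10},{"rx":0,"ry":0,"rz":0,"tx":0,"ty":0,"tz":0,"jaw":10},{"rx":0,"ry":0,"rz":0,"tx":0,"ty":0,"tz":0,"jaw":10}]' 35
python3 -m pendant '[{"rx":0,"ry":0,"rz":0,"tx":0,"ty":0,"tz":1,"jaw":10},{"rx":0,"ry":0,"rz":0,"tx":0,"ty":0,"tz":0,"jaw":10},{"rx":0,"ry":0,"rz":0,"tx":0,"ty":0,"tz":0,"jaw":10}]' 35
```

```text
time_s: 17.35
tool_pos: [0.5623, 0.2995, 0.0559]
tool_rot: [-180.0, 0.0, 86.1]
force: [0.2, -0.1, -2.0]
grip_width: 0.0254
time_s: 17.6
tool_pos: [0.5625, 0.2998, 0.0552]
tool_rot: [180.0, -0.0, 86.1]
force: [0.7, -0.0, -1.2]
grip_width: 0.0252
```

```bash
python3 -m pendant '[{"rx":0,"ry":0,"rz":0,"tx":0,"ty":0,"tz":0.6,"jaw":10},{"rx":0,"ry":0,"rz":0,"tx":0,"ty":0,"tz":0,"jaw":40},{"rx":0,"ry":0,"rz":0,"tx":0,"ty":0,"tz":0,"jaw":40},{"rx":0,"ry":0,"rz":0,"tx":0,"ty":0,"tz":0,"jaw":40},{"rx":0,"ry":0,"rz":0,"tx":0,"ty":0,"tz":-25,"jaw":40},{"rx":0,"ry":0,"rz":0,"tx":0,"ty":0,"tz":-38,"jaw":40},{"rx":0,"ry":0,"rz":0,"tx":0,"ty":0,"tz":-38,"jaw":40},{"rx":0,"ry":0,"rz":0,"tx":0,"ty":0,"tz":-38,"jaw":40},{"rx":0,"ry":0,"rz":0,"tx":-25,"ty":-5,"tz":-22,"jaw":40},{"rx":0,"ry":0,"rz":0,"tx":-40,"ty":-8,"tz":0,"jaw":40},{"rx":0,"ry":0,"rz":0,"tx":0,"ty":0,"tz":0,"jaw":40}]' 35
python3 - <<'E'
from h import *
o=st();c=cam("wrist"); save(c,"w25.png",(130,40,400,290),2.9)
E
```

```text
time_s: 18.52
tool_pos: [0.5461, 0.2276, 0.2163]
tool_rot: [179.9, 0.4, 85.7]
force: [0.7, -1.5, -0.7]
grip_width: 0.0398
t 18.5167 pos [0.5461 0.2276 0.2163] rot [179.87   0.39  85.66] F [ 0.7 -1.5 -0.7] w 0.0398
q [ 13.7  17.5 -47.1  92.1  13.5  76.4 -39.7]
```

View pics/w25.png

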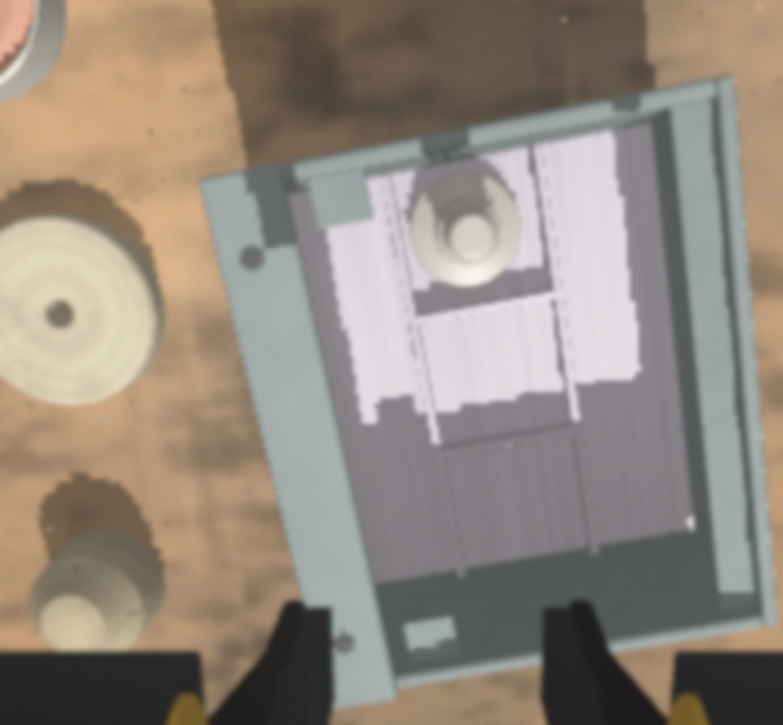

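```bash
python3 -m pendant '[{"rx":0,"ry":0,"rz":0,"tx":-39.4,"ty":-8.1,"tz":0,"jaw":40},{"rx":0,"ry":0,"rz":0,"tx":-39.4,"ty":-8.1,"tz":0,"jaw":40},{"rx":0,"ry":0,"rz":0,"tx":-39.4,"ty":-8.1,"tz":0,"jaw":40},{"rx":0,"ry":0,"rz":0,"tx":-39.4,"ty":-8.1,"tz":0,"jaw":40},{"rx":0,"ry":0,"rz":0,"tx":-39.4,"ty":-8.1,"tz":0,"jaw":40},{"rx":0,"ry":0,"rz":0,"tx":-39.4,"ty":-8.1,"tz":0,"jaw":40},{"rx":0,"ry":0,"rz":0,"tx":-39.4,"ty":-8.1,"tz":0,"jaw":40},{"rx":0,"ry":0,"rz":0,"tx":-39.4,"ty":-8.1,"tz":0,"jaw":40},{"rx":0,"ry":0,"rz":0,"tx":-39.4,"ty":-8.1,"tz":0,"jaw":40},{"rx":0,"ry":0,"rz":0,"tx":-39.4,"ty":-8.1,"tz":0,"jaw":40},{"rx":0,"ry":0,"rz":0,"tx":-39.4,"ty":-8.1,"tz":0,"jaw":40},{"rx":0,"ry":0,"rz":0,"tx":-39.4,"ty":-8.1,"tz":0,"jaw":40},{"rx":0,"ry":0,"rz":0,"tx":-39.4,"ty":-8.1,"tz":0,"jaw":40},{"rx":0,"ry":0,"rz":0,"tx":0,"ty":0,"tz":0,"jaw":40},{"rx":0,"ry":0,"rz":0,"tx":0,"ty":0,"tz":0,"jaw":40},{"rx":0,"ry":0,"rz":0,"tx":0,"ty":0,"tz":0,"jaw":40}]' 35
python3 - <<'E'
from h import *
o=st();c=cam("wrist"); save(c,"w26.png",(130,100,400,290),2.9)
Rm=R.from_euler("xyz",o["tool_rot"],degrees=True).as_matrix()
g=np.array([.405,-.2770,.0547]); print("to A tool axes",Rm.T@(g-o["tool_pos"]))
E
```

```text
time_s: 19.9
tool_pos: [0.4059, -0.2671, 0.2149]
tool_rot: [-180.0, -0.1, 86.2]
force: [-0.7, 0.6, 0.2]
grip_width: 0.0398
t 19.9 pos [ 0.4059 -0.2671  0.2149] rot [-1.7997e+02 -9.0000e-02  8.6180e+01] F [-0.7  0.6  0.2] w 0.0398
q [ 5.280e+01  0.000e+00 -2.240e+01  1.067e+02 -1.000e-01  7.330e+01
  2.660e+01]
to A tool axes [-1.01465705e-02 -1.29326134e-04  1.60188075e-01]
```

View pics/w26.png

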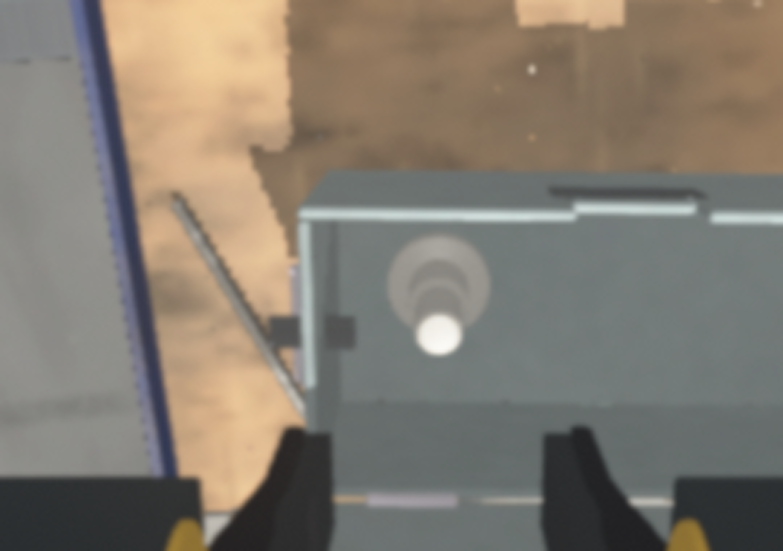

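```bash
python3 -m pendant '[{"rx":0,"ry":0,"rz":0,"tx":-10,"ty":0,"tz":30,"jaw":40},{"rx":0,"ry":0,"rz":0,"tx":0,"ty":0,"tz":38,"jaw":40},{"rx":0,"ry":0,"rz":0,"tx":0,"ty":0,"tz":38,"jaw":40},{"rx":0,"ry":0,"rz":0,"tx":0,"ty":0,"tz":30,"jaw":40},{"rx":0,"ry":0,"rz":0,"tx":0,"ty":0,"tz":16,"jaw":40},{"rx":0,"ry":0,"rz":0,"tx":0,"ty":0,"tz":8,"jaw":40},{"rx":0,"ry":0,"rz":0,"tx":0,"ty":0,"tz":0,"jaw":40},{"rx":0,"ry":0,"rz":0,"tx":0,"ty":0,"tz":0,"jaw":40}]' 35
```

```text
time_s: 20.62
tool_pos: [0.4058, -0.2776, 0.0562]
tool_rot: [180.0, 0.0, 86.2]
force: [-0.1, -0.5, 0.5]
grip_width: 0.0399
```

```bash
python3 -m pendant '[{"rx":0,"ry":0,"rz":0,"tx":0,"ty":0,"tz":0,"jaw":10},{"rx":0,"ry":0,"rz":0,"tx":0,"ty":0,"tz":0,"jaw":10},{"rx":0,"ry":0,"rz":0,"tx":0,"ty":0,"tz":0,"jaw":10},{"rx":0,"ry":0,"rz":0,"tx":0,"ty":0,"tz":0,"jaw":10},{"rx":0,"ry":0,"rz":0,"tx":0,"ty":0,"tz":0,"jaw":10},{"rx":0,"ry":0,"rz":0,"tx":0,"ty":0,"tz":-30,"jaw":10},{"rx":0,"ry":0,"rz":0,"tx":0,"ty":0,"tz":-38,"jaw":10},{"rx":0,"ry":0,"rz":0,"tx":0,"ty":0,"tz":-38,"jaw":10},{"rx":0,"ry":0,"rz":0,"tx":0,"ty":0,"tz":-38,"jaw":10}]' 35
python3 -m pendant '[{"rx":0,"ry":0,"rz":0,"tx":37.1,"ty":10.5,"tz":0,"jaw":10},{"rx":0,"ry":0,"rz":0,"tx":37.1,"ty":10.5,"tz":0,"jaw":10},{"rx":0,"ry":0,"rz":0,"tx":37.1,"ty":10.5,"tz":0,"jaw":10},{"rx":0,"ry":0,"rz":0,"tx":37.1,"ty":10.5,"tz":0,"jaw":10},{"rx":0,"ry":0,"rz":0,"tx":37.1,"ty":10.5,"tz":0,"jaw":10},{"rx":0,"ry":0,"rz":0,"tx":37.1,"ty":10.5,"tz":0,"jaw":10},{"rx":0,"ry":0,"rz":0,"tx":37.1,"ty":10.5,"tz":0,"jaw":10},{"rx":0,"ry":0,"rz":0,"tx":37.1,"ty":10.5,"tz":0,"jaw":10},{"rx":0,"ry":0,"rz":0,"tx":37.1,"ty":10.5,"tz":0,"jaw":10},{"rx":0,"ry":0,"rz":0,"tx":37.1,"ty":10.5,"tz":0,"jaw":10},{"rx":0,"ry":0,"rz":0,"tx":37.1,"ty":10.5,"tz":0,"jaw":10},{"rx":0,"ry":0,"rz":0,"tx":37.1,"ty":10.5,"tz":0,"jaw":10},{"rx":0,"ry":0,"rz":0,"tx":37.1,"ty":10.5,"tz":0,"jaw":10},{"rx":0,"ry":0,"rz":0,"tx":0,"ty":0,"tz":0,"jaw":10},{"rx":0,"ry":0,"rz":0,"tx":0,"ty":0,"tz":0,"jaw":10},{"rx":0,"ry":0,"rz":0,"tx":0,"ty":0,"tz":0,"jaw":10}]' 35
python3 - <<'E'
from h import *
o=st();c=cam("wrist"); save(c,"w27.png",(130,0,430,290),2.6)
Rm=R.from_euler("xyz",o["tool_rot"],degrees=True).as_matrix()
g=np.array([.5745,.1950,.0562]); print("to pocket1 tool axes",Rm.T@(g-o["tool_pos"]))
E
```

```text
time_s: 21.37
tool_pos: [0.404, -0.2778, 0.2006]
tool_rot: [-179.9, -0.0, 86.1]
force: [0.6, -1.6, -1.8]
grip_width: 0.0248
time_s: 22.7
tool_pos: [0.5731, 0.1931, 0.1986]
tool_rot: [-179.9, 0.1, 86.1]
force: [1.1, -0.5, -1.5]
grip_width: 0.0249
t 22.7 pos [0.5731 0.1931 0.1986] rot [-1.7992e+02  7.0000e-02  8.6150e+01] F [ 1.1 -0.5 -1.5] w 0.0249
q [ 15.8  19.7 -45.5  91.5  14.4  75.  -35.6]
to pocket1 tool axes [0.00217797 0.00151132 0.1424007 ]
```

View pics/w27.png

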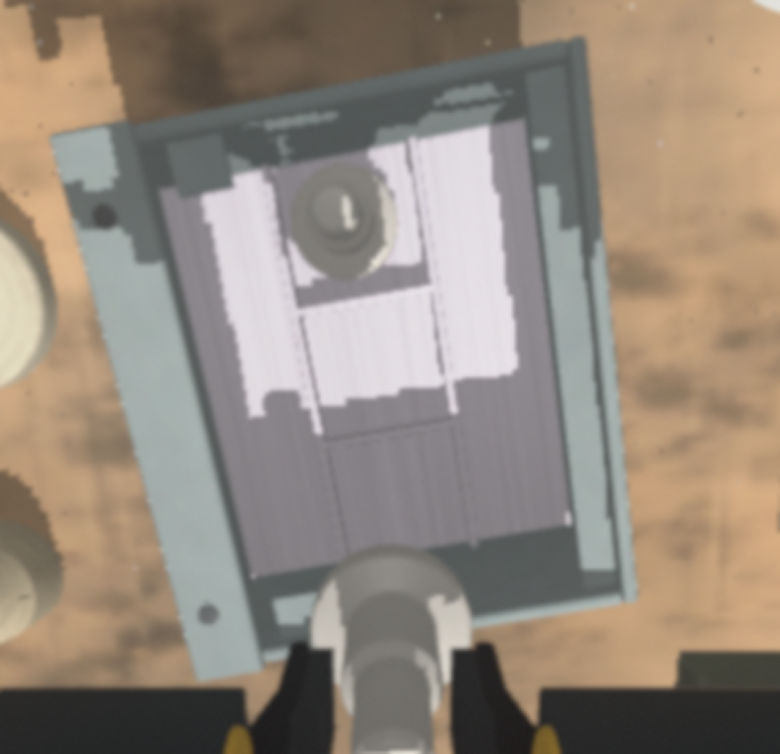

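```bash
python3 -m pendant '[{"rx":0,"ry":0,"rz":0,"tx":2,"ty":3,"tz":25,"jaw":10},{"rx":0,"ry":0,"rz":0,"tx":0,"ty":0,"tz":35,"jaw":10},{"rx":0,"ry":0,"rz":0,"tx":0,"ty":0,"tz":35,"jaw":10},{"rx":0,"ry":0,"rz":0,"tx":0,"ty":0,"tz":25,"jaw":10},{"rx":0,"ry":0,"rz":0,"tx":0,"ty":0,"tz":6,"jaw":10},{"rx":0,"ry":0,"rz":0,"tx":0,"ty":0,"tz":6,"jaw":10},{"rx":0,"ry":0,"rz":0,"tx":0,"ty":0,"tz":5,"jaw":10},{"rx":0,"ry":0,"rz":0,"tx":0,"ty":0,"tz":0,"jaw":10},{"rx":0,"ry":0,"rz":0,"tx":0,"ty":0,"tz":0,"jaw":10}]' 35
```

```text
time_s: 23.5
tool_pos: [0.5777, 0.1956, 0.064]
tool_rot: [179.9, -0.0, 86.1]
force: [-0.0, -0.7, -1.3]
grip_width: 0.0248
```

```bash
python3 -m pendant '[{"rx":0,"ry":0,"rz":0,"tx":0,"ty":0,"tz":4,"jaw":10},{"rx":0,"ry":0,"rz":0,"tx":0,"ty":0,"tz":3,"jaw":10},{"rx":0,"ry":0,"rz":0,"tx":0,"ty":0,"tz":0,"jaw":10},{"rx":0,"ry":0,"rz":0,"tx":0,"ty":0,"tz":0,"jaw":10}]' 35
```

```text
time_s: 23.83
tool_pos: [0.5775, 0.1962, 0.0568]
tool_rot: [179.9, -0.0, 86.1]
force: [-0.7, -0.0, 5.1]
grip_width: 0.0245
```

```bash
python3 -m pendant '[{"rx":0,"ry":0,"rz":0,"tx":0,"ty":0,"tz":0,"jaw":38},{"rx":0,"ry":0,"rz":0,"tx":0,"ty":0,"tz":0,"jaw":38},{"rx":0,"ry":0,"rz":0,"tx":0,"ty":0,"tz":0,"jaw":38},{"rx":0,"ry":0,"rz":0,"tx":0,"ty":0,"tz":-25,"jaw":38},{"rx":0,"ry":0,"rz":0,"tx":0,"ty":0,"tz":-38,"jaw":38},{"rx":0,"ry":0,"rz":0,"tx":0,"ty":0,"tz":-38,"jaw":38},{"rx":0,"ry":0,"rz":0,"tx":-10,"ty":0,"tz":-38,"jaw":38},{"rx":0,"ry":0,"rz":0,"tx":-25,"ty":0,"tz":-30,"jaw":38},{"rx":0,"ry":0,"rz":0,"tx":0,"ty":0,"tz":-25,"jaw":38},{"rx":0,"ry":0,"rz":0,"tx":0,"ty":0,"tz":0,"jaw":38},{"rx":0,"ry":0,"rz":0,"tx":0,"ty":0,"tz":0,"jaw":38}]' 35
python3 - <<'E'
from h import *
o=st();c=cam("wrist"); save(c,"w28.png")
P,uv=pts(c); k=(P[:,0]>.5)&(P[:,0]<.64)&(P[:,1]>.17)&(P[:,1]<.33)&(P[:,2]>.06)&(P[:,2]<.084)
from scipy.ndimage import label
for lo,hi in ((.17,.245),(.255,.33)):
    s=P[k&(P[:,1]>lo)&(P[:,1]<hi)&(P[:,0]>.55)&(P[:,0]<.60)]; print(len(s),np.median(s,0),np.percentile(s[:,2],[10,50,90]))
E
```

```text
time_s: 24.75
tool_pos: [0.575, 0.1606, 0.2507]
tool_rot: [179.8, -0.0, 86.1]
force: [0.1, 0.5, -0.7]
grip_width: 0.0377
t 24.75 pos [0.575  0.1606 0.2507] rot [ 1.7984e+02 -2.0000e-02  8.6080e+01] F [ 0.1  0.5 -0.7] w 0.0377
q [ 19.7  16.5 -45.8  88.7  12.   79.7 -31. ]
280 [0.5784447  0.19645552 0.07533299] [0.06584587 0.07533299 0.07748694]
721 [0.56524914 0.32416306 0.07493155] [0.06384164 0.07493155 0.08085075]
```

View pics/w28.png

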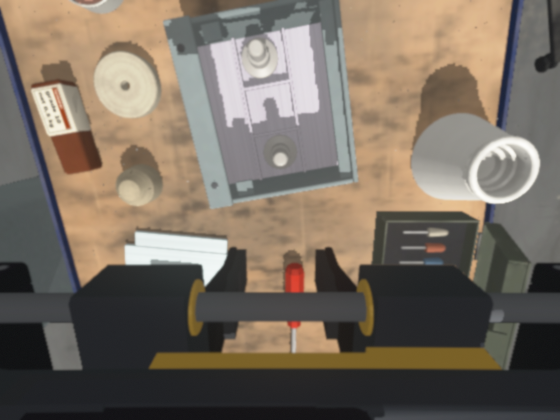

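```bash
python3 - <<'E'
from h import *
o=st();c=cam("wrist"); save(c,"w29.png",(160,0,370,215),3.5)
C=np.array([.569,.2472,0]); ex=np.array([.9945,.1045,0]); ey=np.array([-.1045,.9945,0])
p=onplane(c,[(280,158),(258,45)],.077); print(np.c_[(p-C)@ex,(p-C)@ey])
E
```

```text
t 24.8 pos [0.574  0.1607 0.2491] rot [-1.7999e+02  1.0000e-02  8.6130e+01] F [-0.3  0.5 -0.1] w 0.0381
q [ 19.7  16.6 -45.8  88.9  12.   79.7 -31. ]
[[ 0.00039194 -0.0483975 ]
 [-0.00174479  0.05390835]]
```

View pics/w29.png

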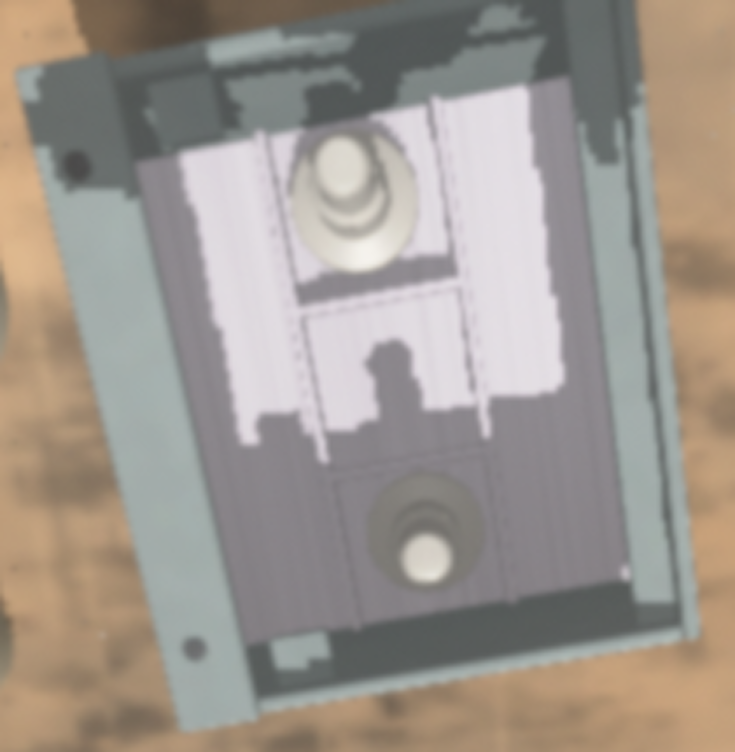

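Both arbors stand in pockets, with their tops at (280, 158) and (258, 45) in the wrist view. Next I'll look at the panel.

```bash
python3 -m pendant '[{"rx":0,"ry":0,"rz":0,"tx":-33,"ty":-20,"tz":-5,"jaw":38},{"rx":0,"ry":0,"rz":0,"tx":-33,"ty":-20,"tz":-5,"jaw":38},{"rx":0,"ry":0,"rz":0,"tx":-33,"ty":-20,"tz":-5,"jaw":38},{"rx":0,"ry":0,"rz":0,"tx":-33,"ty":-20,"tz":-5,"jaw":38},{"rx":0,"ry":0,"rz":0,"tx":-33,"ty":-20,"tz":-5,"jaw":38},{"rx":0,"ry":0,"rz":0,"tx":-33,"ty":-20,"tz":-5,"jaw":38},{"rx":0,"ry":0,"rz":0,"tx":0,"ty":0,"tz":0,"jaw":38},{"rx":0,"ry":0,"rz":0,"tx":0,"ty":0,"tz":0,"jaw":38},{"rx":0,"ry":0,"rz":0,"tx":0,"ty":0,"tz":0,"jaw":38}]' 35
python3 - <<'E'
from h import *
o=st();c=cam("wrist"); save(c,"w30.png")
hsv=cv2.cvtColor(c["img"],cv2.COLOR_RGB2HSV)
blk=(hsv[...,2]<60); blk[250:]=False
n,l,s,ce=cv2.connectedComponentsWithStats(blk.astype(np.uint8))
for i in range(1,n):
    if s[i,4]>200: print(s[i],ce[i])
E
```

```text
time_s: 25.6
tool_pos: [0.4409, -0.028, 0.2784]
tool_rot: [-179.9, -0.0, 86.2]
force: [0.1, 0.9, 0.1]
grip_width: 0.0382
t 25.6 pos [ 0.4409 -0.028   0.2784] rot [-1.7991e+02 -5.0000e-02  8.6160e+01] F [0.1 0.9 0.1] w 0.0382
q [ 40.7  -8.4 -36.1 105.8  -5.   81.1   1.9]
[ 469   42   40  142 2184] [487.44734432 108.94413919]
[508  47  52  44 924] [529.60822511  63.49458874]
[521  83  39  12 245] [534.92653061  89.11836735]
[514 102  46  12 241] [535.80912863 107.91286307]
[ 517  120   43   65 1057] [544.36234626 154.76442763]
[512 215  48  35 540] [527.7        227.52037037]
[528 227  32  23 547] [542.98171846 237.79341865]
```

View pics/w30.png

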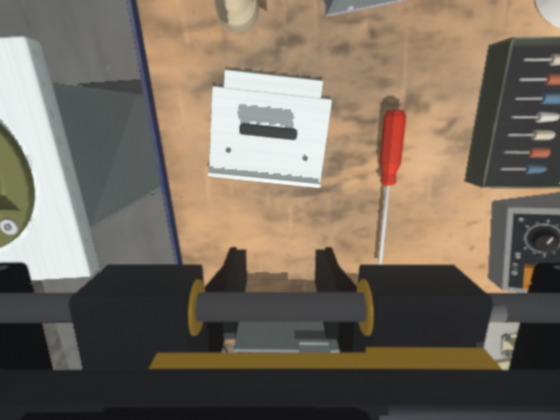

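```bash
python3 - <<'E'
from h import *
c=cam("wrist"); save(c,"w31.png",(195,55,345,200),5)
m=np.zeros((420,560),bool); m[100:160,225:315]=True
P,uv=pts(c,m); k=(P[:,2]>.029)&(P[:,2]<.043)
s=P[k][:,:2].astype(np.float32); print(len(s),cv2.minAreaRect(s)); 
hsv=cv2.cvtColor(c["img"],cv2.COLOR_RGB2HSV); b=(hsv[...,2]<75)&m
ct=max(cv2.findContours(b.astype(np.uint8),0,2)[0],key=cv2.contourArea)
print(cv2.minAreaRect(ct)); W=onplane(c,ct.reshape(-1,2),.037)[:,:2].astype(np.float32); print(cv2.minAreaRect(W))
E
```

```text
698 ((0.42819327116012573, 0.033331289887428284), (0.013976480811834335, 0.06932312995195389), 80.31024932861328)
((267.3802795410156, 131.16720581054688), (53.53965377807617, 8.315353393554688), 5.85601282119751)
((0.42778241634368896, 0.034301504492759705), (0.009489438496530056, 0.06274950504302979), 80.61632537841797)
```

View pics/w31.png

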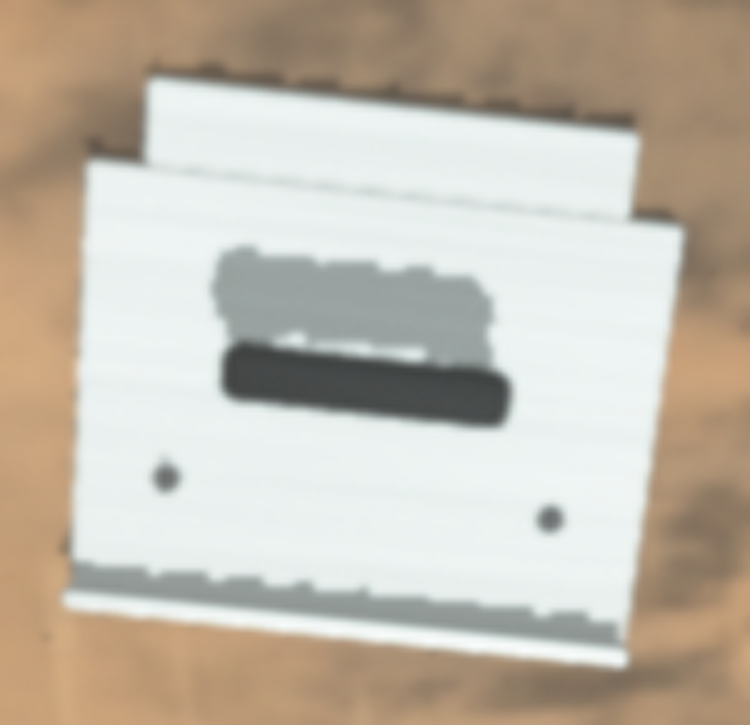

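```bash
python3 -m pendant '[{"rx":0,"ry":0,"rz":6.85,"tx":0,"ty":0,"tz":0,"jaw":38},{"rx":0,"ry":0,"rz":6.85,"tx":0,"ty":0,"tz":0,"jaw":38},{"rx":0,"ry":0,"rz":6.85,"tx":0,"ty":0,"tz":0,"jaw":38},{"rx":0,"ry":0,"rz":6.85,"tx":0,"ty":0,"tz":0,"jaw":38},{"rx":0,"ry":0,"rz":6.85,"tx":0,"ty":0,"tz":0,"jaw":38},{"rx":0,"ry":0,"rz":6.85,"tx":0,"ty":0,"tz":0,"jaw":38},{"rx":0,"ry":0,"rz":6.85,"tx":0,"ty":0,"tz":0,"jaw":38},{"rx":0,"ry":0,"rz":6.85,"tx":0,"ty":0,"tz":0,"jaw":38},{"rx":0,"ry":0,"rz":6.85,"tx":0,"ty":0,"tz":0,"jaw":38},{"rx":0,"ry":0,"rz":6.85,"tx":0,"ty":0,"tz":0,"jaw":38},{"rx":0,"ry":0,"rz":6.85,"tx":0,"ty":0,"tz":0,"jaw":38},{"rx":0,"ry":0,"rz":6.85,"tx":0,"ty":0,"tz":0,"jaw":38},{"rx":0,"ry":0,"rz":6.85,"tx":0,"ty":0,"tz":0,"jaw":38},{"rx":0,"ry":0,"rz":6.85,"tx":0,"ty":0,"tz":0,"jaw":38},{"rx":0,"ry":0,"rz":0,"tx":-11.5,"ty":-29,"tz":30,"jaw":38},{"rx":0,"ry":0,"rz":0,"tx":-11.5,"ty":-29,"tz":30,"jaw":38},{"rx":0,"ry":0,"rz":0,"tx":0,"ty":0,"tz":30,"jaw":38},{"rx":0,"ry":0,"rz":0,"tx":0,"ty":0,"tz":30,"jaw":38},{"rx":0,"ry":0,"rz":0,"tx":0,"ty":0,"tz":0,"jaw":38},{"rx":0,"ry":0,"rz":0,"tx":0,"ty":0,"tz":0,"jaw":38}]' 35
python3 - <<'E'
from h import *
o=st();c=cam("wrist"); save(c,"w32.png")
Rm=R.from_euler("xyz",o["tool_rot"],degrees=True).as_matrix()
g=np.array([.428,.0335,.0265]); print("to bar tool axes",Rm.T@(g-o["tool_pos"]))
E
```

```text
time_s: 27.37
tool_pos: [0.4279, 0.0313, 0.1608]
tool_rot: [-179.9, 0.2, -9.6]
force: [1.2, -0.1, 0.2]
grip_width: 0.0384
t 27.3667 pos [0.4279 0.0313 0.1608] rot [-179.92    0.22   -9.61] F [ 1.2 -0.1  0.2] w 0.0384
q [  47.5   -5.9  -51.6  116.7   -5.1   67.2 -101.6]
to bar tool axes [ 0.00027967 -0.00197631  0.13433649]
```

View pics/w32.png

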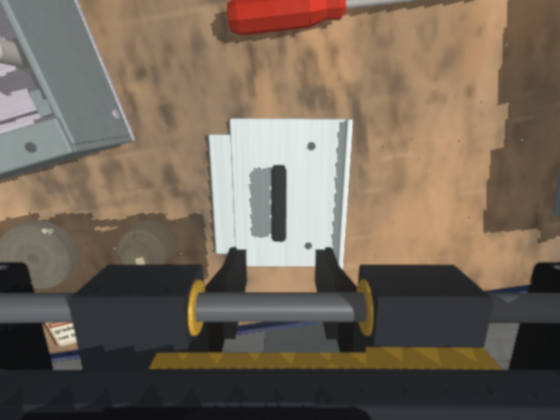

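```bash
python3 -m pendant '[{"rx":0,"ry":0,"rz":0,"tx":0,"ty":-2,"tz":35,"jaw":38},{"rx":0,"ry":0,"rz":0,"tx":0,"ty":0,"tz":38,"jaw":38},{"rx":0,"ry":0,"rz":0,"tx":0,"ty":0,"tz":32,"jaw":38},{"rx":0,"ry":0,"rz":0,"tx":0,"ty":0,"tz":15,"jaw":38},{"rx":0,"ry":0,"rz":0,"tx":0,"ty":0,"tz":0,"jaw":38},{"rx":0,"ry":0,"rz":0,"tx":0,"ty":0,"tz":0,"jaw":38}]' 35
```

```text
time_s: 27.92
tool_pos: [0.4305, 0.0321, 0.0429]
tool_rot: [-179.9, -0.0, -9.8]
force: [-0.1, 0.0, 0.2]
grip_width: 0.0376
```

```bash
python3 -m pendant '[{"rx":0,"ry":0,"rz":0,"tx":0,"ty":0,"tz":8,"jaw":38},{"rx":0,"ry":0,"rz":0,"tx":0,"ty":0,"tz":6,"jaw":38},{"rx":0,"ry":0,"rz":0,"tx":0,"ty":0,"tz":0,"jaw":38},{"rx":0,"ry":0,"rz":0,"tx":0,"ty":0,"tz":0,"jaw":38}]' 35
```

```text
time_s: 28.25
tool_pos: [0.4295, 0.0318, 0.0281]
tool_rot: [180.0, -0.0, -9.8]
force: [0.4, 0.7, 0.8]
grip_width: 0.038
```

```bash
python3 -m pendant '[{"rx":0,"ry":0,"rz":0,"tx":0,"ty":0,"tz":0,"jaw":0},{"rx":0,"ry":0,"rz":0,"tx":0,"ty":0,"tz":0,"jaw":0},{"rx":0,"ry":0,"rz":0,"tx":0,"ty":0,"tz":0,"jaw":0},{"rx":0,"ry":0,"rz":0,"tx":0,"ty":0,"tz":0,"jaw":0},{"rx":0,"ry":0,"rz":0,"tx":0,"ty":0,"tz":0,"jaw":0},{"rx":0,"ry":0,"rz":0,"tx":0,"ty":0,"tz":0,"jaw":0}]' 60
python3 - <<'E'
from h import *
o=st();c=cam("wrist"); save(c,"w33.png",(150,60,410,300),3)
E
```

```text
time_s: 28.75
tool_pos: [0.4293, 0.032, 0.0278]
tool_rot: [-180.0, -0.0, -9.8]
force: [-1.1, 0.8, 1.8]
grip_width: 0.0133
t 28.75 pos [0.4293 0.032  0.0278] rot [-1.80e+02 -1.00e-02 -9.77e+00] F [-1.1  0.8  1.8] w 0.0133
q [  43.7    9.8  -53.6  124.1   10.3   50.5 -115.8]
```

View pics/w33.png

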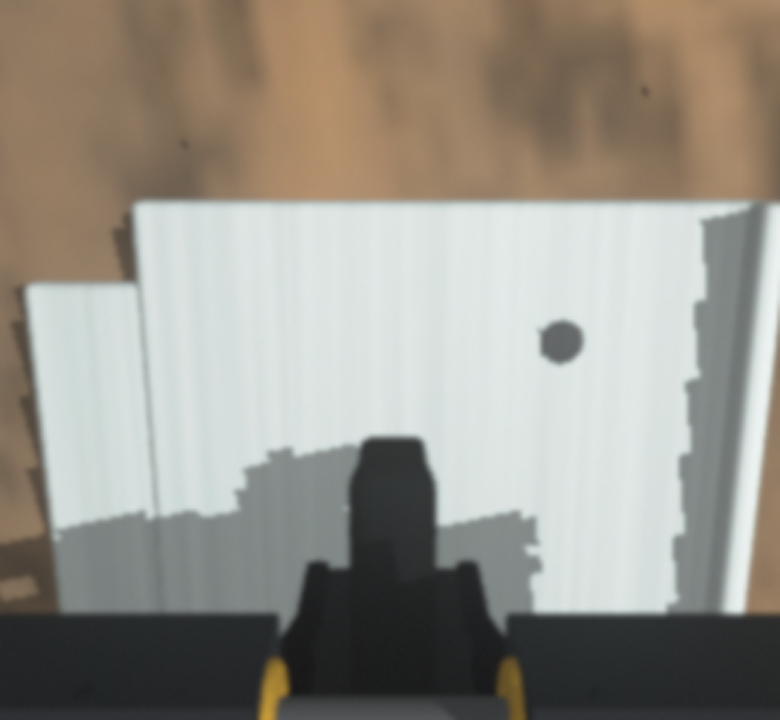

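```bash
python3 - <<'E'
from h import *
o=st();c=cam("wrist")
Rm=R.from_euler("xyz",o["tool_rot"],degrees=True).as_matrix()
p=onplane(c,[(150+300/3,60+201/3),(150+600/3,60+201/3),(150+400/3,60+201/3)],.006); print((p-o["tool_pos"])@Rm)
p=onplane(c,[(150+25/3,60+284/3),(150+48/3,60+500/3)],.006); print("lip tip edge",(p-o["tool_pos"])@Rm)
E
python3 -m pendant '[{"rx":0,"ry":0,"rz":0,"tx":0,"ty":0,"tz":-12,"jaw":0},{"rx":0,"ry":0,"rz":0,"tx":0,"ty":0,"tz":-25,"jaw":0},{"rx":0,"ry":0,"rz":0,"tx":0,"ty":0,"tz":-35,"jaw":0},{"rx":0,"ry":0,"rz":0,"tx":0,"ty":0,"tz":-35,"jaw":0},{"rx":0,"ry":0,"rz":0,"tx":0,"ty":0,"tz":-35,"jaw":0},{"rx":0,"ry":0,"rz":0,"tx":0,"ty":0,"tz":-35,"jaw":0},{"rx":0,"ry":0,"rz":0,"tx":0,"ty":0,"tz":-25,"jaw":0},{"rx":0,"ry":0,"rz":0,"tx":0,"ty":0,"tz":0,"jaw":0}]' 60
```

```text
t 28.8 pos [0.4293 0.032  0.0278] rot [-1.7999e+02 -2.0000e-02 -9.7700e+00] F [-0.1  1.3  1.9] w 0.0133
q [  43.7    9.8  -53.6  124.1   10.3   50.5 -115.8]
[[ 0.07238863 -0.01558672  0.021851  ]
 [ 0.07236275  0.0353563   0.02184581]
 [ 0.07239397  0.00139886  0.02184927]]
lip tip edge [[ 0.05835879 -0.06375868  0.02185149]
 [ 0.01848181 -0.06398051  0.02183894]]
time_s: 29.52
tool_pos: [0.432, 0.0319, 0.2345]
tool_rot: [179.9, -0.5, -9.8]
force: [1.1, 0.3, -1.3]
grip_width: 0.0133
```

```bash
python3 -m pendant '[{"rx":0,"ry":0,"rz":-7.05,"tx":0,"ty":0,"tz":0,"jaw":0},{"rx":0,"ry":0,"rz":-7.05,"tx":0,"ty":0,"tz":0,"jaw":0},{"rx":0,"ry":0,"rz":-7.05,"tx":0,"ty":0,"tz":0,"jaw":0},{"rx":0,"ry":0,"rz":-7.05,"tx":0,"ty":0,"tz":0,"jaw":0},{"rx":0,"ry":0,"rz":-7.05,"tx":0,"ty":0,"tz":0,"jaw":0},{"rx":0,"ry":0,"rz":-7.05,"tx":0,"ty":0,"tz":0,"jaw":0},{"rx":0,"ry":0,"rz":-7.05,"tx":0,"ty":0,"tz":0,"jaw":0},{"rx":0,"ry":0,"rz":-7.05,"tx":0,"ty":0,"tz":0,"jaw":0},{"rx":0,"ry":0,"rz":-7.05,"tx":0,"ty":0,"tz":0,"jaw":0},{"rx":0,"ry":0,"rz":-7.05,"tx":0,"ty":0,"tz":0,"jaw":0},{"rx":0,"ry":0,"rz":-7.05,"tx":0,"ty":0,"tz":0,"jaw":0},{"rx":0,"ry":0,"rz":-7.05,"tx":0,"ty":0,"tz":0,"jaw":0},{"rx":0,"ry":0,"rz":-7.05,"tx":0,"ty":0,"tz":0,"jaw":0},{"rx":0,"ry":0,"rz":-7.05,"tx":0,"ty":0,"tz":0,"jaw":0},{"rx":0,"ry":0,"rz":-7.05,"tx":0,"ty":0,"tz":0,"jaw":0},{"rx":0,"ry":0,"rz":0,"tx":0,"ty":0,"tz":0,"jaw":0},{"rx":0,"ry":0,"rz":0,"tx":0,"ty":0,"tz":0,"jaw":0}]' 60
cat >> h.py <<'E'
MC=np.array([.5702,.2473,0]); MR=R.from_euler("z",6,degrees=True).as_matrix()
TCPP=np.array([-.0005,.0015,.0278])
def tcp_goal(lx,lz,th,ly=0.):
    Rp=MR@R.from_euler("y",-th).as_matrix()
    lip=MC+MR@np.array([lx,ly,lz])
    pos=lip+Rp@(TCPP-np.array([-.065,0,.003]))
    Rt=Rp@np.array([[0,1,0],[1,0,0],[0,0,-1.]])
    return pos,Rt
def go(lx,lz,th,ly=0.):
    o=env.get_obs(); Rm=R.from_euler("xyz",o["tool_rot"],degrees=True).as_matrix()
    p,Rt=tcp_goal(lx,lz,th,ly)
    print("goal",np.round(p,4),"shift tool mm",np.round(Rm.T@(p-o["tool_pos"])*1000,1),"turn deg",np.round(np.degrees(R.from_matrix(Rm.T@Rt).as_rotvec()),2))
def panel_now():
    o=env.get_obs(); Rm=R.from_euler("xyz",o["tool_rot"],degrees=True).as_matrix()
    Rp=Rm@np.array([[0,1,0],[1,0,0],[0,0,-1.]])
    org=o["tool_pos"]-Rp@TCPP; 
    lip=MR.T@(org+Rp@[-.065,0,.003]-MC); grip=MR.T@(org+Rp@[0,0,.030]-MC); end=MR.T@(org+Rp@[.065,0,0]-MC)
    print("lip",np.round(lip*1000,1),"grip",np.round(grip*1000,1),"end",np.round(end*1000,1),"tilt",np.round(np.arccos(Rp[2,2]),3),"F",np.round(o["force"],1),"T",np.round(o["wrist_torque"],2))
E
python3 - <<'E'
from h import *
st(); panel_now(); go(-.046,.150,0.0); go(-.046,.15,.4)
E
```

```text
time_s: 30.93
tool_pos: [0.4284, 0.032, 0.2285]
tool_rot: [-179.9, -0.0, 95.8]
force: [0.1, -0.4, -2.1]
grip_width: 0.0135
t 30.9333 pos [0.4284 0.032  0.2285] rot [-1.7989e+02 -2.0000e-02  9.5800e+01] F [ 0.1 -0.4 -2.1] w 0.0135
q [ 37.   -9.  -40.2 111.6  -6.   75.5   4.5]
lip [-228.  -200.6  203.9] grip [-163.  -200.8  230.7] end [ -98.  -201.   200.6] tilt 0.002 F [ 0.1 -0.4 -2.1] T [ 0.03 -0.11  0.07]
goal [0.5884 0.2507 0.1748] shift tool mm [201.4 181.4  53.5] turn deg [-0.11 -0.02 -0.2 ]
goal [0.5738 0.2492 0.198 ] shift tool mm [201.4 166.6  30.3] turn deg [-2.303e+01  2.000e-02 -2.000e-01]
```

```bash
python3 -m pendant '[{"rx":0,"ry":0,"rz":0,"tx":28.7,"ty":23.8,"tz":0,"jaw":0},{"rx":0,"ry":0,"rz":0,"tx":28.7,"ty":23.8,"tz":0,"jaw":0},{"rx":0,"ry":0,"rz":0,"tx":28.7,"ty":23.8,"tz":0,"jaw":0},{"rx":0,"ry":0,"rz":0,"tx":28.7,"ty":23.8,"tz":0,"jaw":0},{"rx":0,"ry":0,"rz":0,"tx":28.7,"ty":23.8,"tz":0,"jaw":0},{"rx":0,"ry":0,"rz":0,"tx":28.7,"ty":23.8,"tz":0,"jaw":0},{"rx":0,"ry":0,"rz":0,"tx":28.7,"ty":23.8,"tz":0,"jaw":0},{"rx":-6,"ry":0,"rz":0,"tx":0,"ty":0,"tz":0,"jaw":0},{"rx":-6,"ry":0,"rz":0,"tx":0,"ty":0,"tz":0,"jaw":0},{"rx":-6,"ry":0,"rz":0,"tx":0,"ty":0,"tz":0,"jaw":0},{"rx":-5,"ry":0,"rz":0,"tx":0,"ty":0,"tz":0,"jaw":0},{"rx":0,"ry":0,"rz":0,"tx":0,"ty":0,"tz":0,"jaw":0},{"rx":0,"ry":0,"rz":0,"tx":0,"ty":0,"tz":0,"jaw":0},{"rx":0,"ry":0,"rz":0,"tx":0,"ty":0,"tz":0,"jaw":0}]' 60
python3 - <<'E'
from h import *
st(); panel_now(); go(-.046,.11,.4); go(-.046,.08,.4)
c=cam("wrist"); save(c,"w35.png"); c=cam("scene"); save(c,"s35.png",(60,90,360,350),2.6)
E
```

```text
time_s: 32.1
tool_pos: [0.5749, 0.2484, 0.2305]
tool_rot: [157.0, -0.0, 95.8]
force: [0.8, -0.0, -1.8]
grip_width: 0.0137
t 32.1 pos [0.5749 0.2484 0.2305] rot [ 1.5703e+02 -4.0000e-02  9.5820e+01] F [ 0.8 -0.  -1.8] w 0.0137
q [ 21.4   4.  -53.9 105.7  16.7  52.2 -34.1]
lip [-44.9  -0.7 182.5] grip [  4.4  -0.9 232.7] end [ 76.   -1.1 230.4] tilt 0.401 F [ 0.8 -0.  -1.8] T [-0.03  0.52 -0.02]
goal [0.5738 0.2492 0.158 ] shift tool mm [  0.8 -29.3  66.3] turn deg [ 0.05  0.04 -0.18]
goal [0.5738 0.2492 0.128 ] shift tool mm [  0.8 -41.   93.9] turn deg [ 0.05  0.04 -0.18]
```

View pics/w35.png

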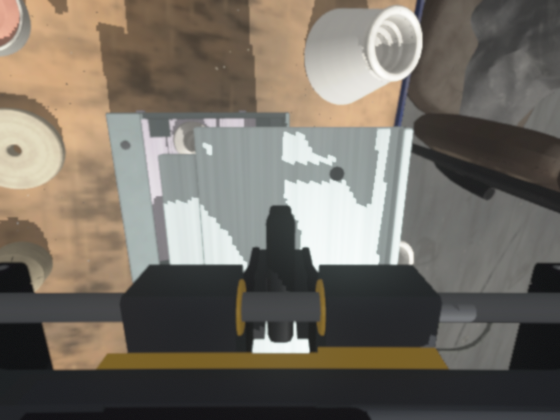

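View pics/s35.png

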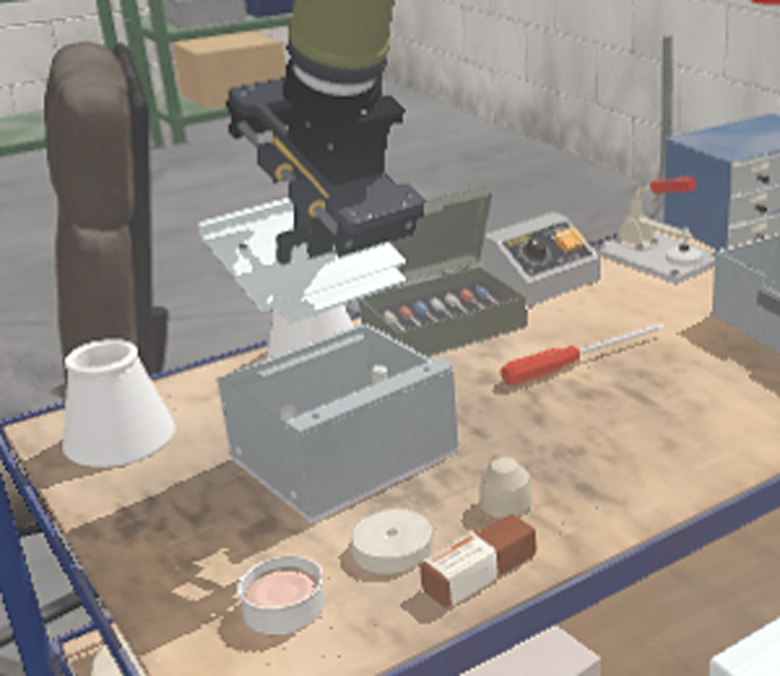

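```bash
python3 -m pendant '[{"rx":0,"ry":0,"rz":-0.2,"tx":0.8,"ty":-9.8,"tz":22,"jaw":0},{"rx":0,"ry":0,"rz":0,"tx":0,"ty":-9.8,"tz":22,"jaw":0},{"rx":0,"ry":0,"rz":0,"tx":0,"ty":-9.8,"tz":22,"jaw":0},{"rx":0,"ry":0,"rz":0,"tx":0,"ty":0,"tz":0,"jaw":0},{"rx":0,"ry":0,"rz":0,"tx":0,"ty":0,"tz":0,"jaw":0},{"rx":0,"ry":0,"rz":0,"tx":0,"ty":0,"tz":0,"jaw":0}]' 60
python3 - <<'E'
from h import *
panel_now(); go(-.046,.08,.4); go(-.044,.08,.4)
c=cam("wrist"); save(c,"w36.png",(80,60,430,300),2.2)
# panel +y edge lip corner and magazine +y wall
E
```

```text
time_s: 32.7
tool_pos: [0.574, 0.2505, 0.1591]
tool_rot: [156.9, -0.0, 96.1]
force: [0.3, -0.5, -1.8]
grip_width: 0.0136
lip [-45.5   1.2 111. ] grip [  3.7   1.3 161.3] end [ 75.3   1.5 159.2] tilt 0.403 F [ 0.3 -0.5 -1.8] T [-0.05  0.52 -0.03]
goal [0.5738 0.2492 0.128 ] shift tool mm [ -1.3 -12.5  28.5] turn deg [ 0.17 -0.08  0.13]
goal [0.5758 0.2494 0.128 ] shift tool mm [ -1.3 -10.7  29.3] turn deg [ 0.17 -0.08  0.13]
```

View pics/w36.png

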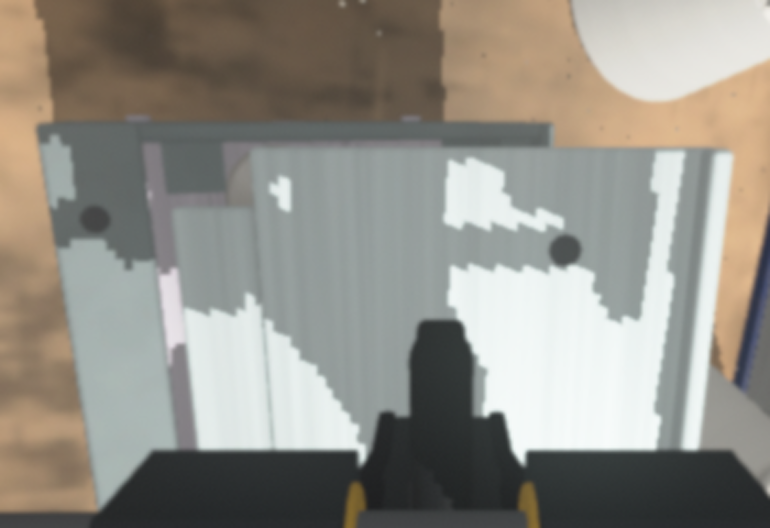

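```bash
python3 - <<'E'
from h import *
c=cam("wrist"); panel_now()
z=lambda L:[(80+a/2.2,60+b/2.2) for a,b in L]
f=lambda L,h: print(np.round((onplane(c,z(L),h)-MC)@MR*1000,1))
print("lip tip corner (exp y60)"); f([(173,208),(197,450)],.1145)
print("panel +y edge (y74), x -45"); f([(252,150)],.1205)
print("end corner (65,74)"); f([(730,152)],.170)
print("ledge inner (x-51)"); f([(136,130),(172,355),(181,450)],.097)
print("ledge outer (x-74), corner y83"); f([(38,125),(95,495)],.097)
print("+y wall outer y83"); f([(140,123),(300,123),(551,124)],.090)
E
```

```text
lip [-45.3   1.1 111.6] grip [  3.8   1.3 162. ] end [ 75.4   1.5 160. ] tilt 0.405 F [-0.1  0.2 -2. ] T [-0.06  0.54 -0.01]
lip tip corner (exp y60)
[[-47.6  63.4 114.5]
 [-48.1   0.3 114.5]]
panel +y edge (y74), x -45
[[-29.2  76.7 120.5]]
end corner (65,74)
[[ 68.1  76.8 170. ]]
ledge inner (x-51)
[[-53.4  80.8  97. ]
 [-51.1  21.6  97. ]
 [-51.6  -7.   97. ]]
ledge outer (x-74), corner y83
[[-74.5  82.   97. ]
 [-74.9 -16.2  97. ]]
+y wall outer y83
[[-52.1  82.4  90. ]
 [-10.9  82.5  90. ]
 [ 70.5  82.1  90. ]]
```

```bash
python3 -m pendant '[{"rx":0,"ry":0,"rz":0,"tx":-3,"ty":-3,"tz":8,"jaw":0},{"rx":0,"ry":0,"rz":0,"tx":0,"ty":-4,"tz":11,"jaw":0},{"rx":0,"ry":0,"rz":0,"tx":0,"ty":-4,"tz":10,"jaw":0},{"rx":0,"ry":0,"rz":0,"tx":0,"ty":0,"tz":0,"jaw":0},{"rx":0,"ry":0,"rz":0,"tx":0,"ty":0,"tz":0,"jaw":0},{"rx":0,"ry":0,"rz":0,"tx":0,"ty":0,"tz":0,"jaw":0}]' 60
python3 - <<'E'
from h import *
c=cam("wrist"); panel_now(); go(-.060,.079,.4);go(-.065,.079,.4)
save(c,"w37.png",(80,60,430,300),2.2)
c=cam("scene"); save(c,"s37.png",(100,150,300,320),4)
E
```

```text
time_s: 33.3
tool_pos: [0.5746, 0.247, 0.1273]
tool_rot: [156.9, 0.1, 96.2]
force: [-0.1, 0.3, -3.1]
grip_width: 0.0133
lip [-45.1  -2.4  79.4] grip [  4.1  -2.2 129.7] end [ 75.6  -2.  127.6] tilt 0.403 F [-0.2 -0.6 -1.2] T [-0.06  0.55  0.01]
goal [0.5599 0.2477 0.127 ] shift tool mm [  2.2 -13.7  -5.3] turn deg [ 0.18 -0.01  0.18]
goal [0.5549 0.2472 0.127 ] shift tool mm [  2.2 -18.3  -7.2] turn deg [ 0.18 -0.01  0.18]
```

View pics/w37.png

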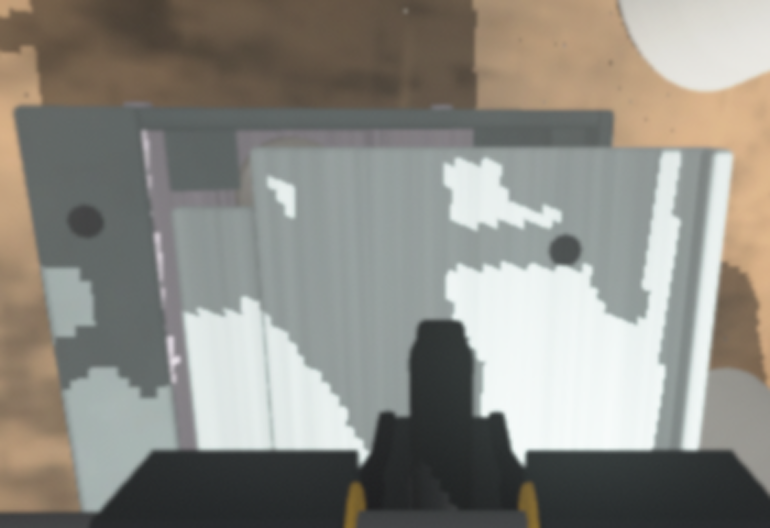

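View pics/s37.png

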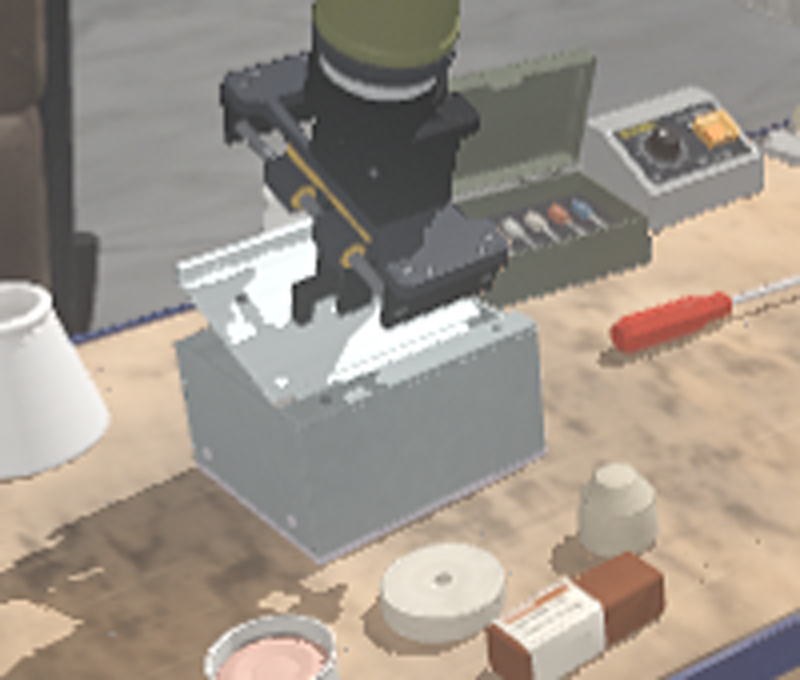

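```bash
python3 - <<'E'
from h import *
c=cam("wrist")
z=lambda L:[(80+a/2.2,60+b/2.2) for a,b in L]
f=lambda L,h: print(np.round((onplane(c,z(L),h)-MC)@MR*1000,1))
print("lip tip corner (exp y60)"); f([(172,208)],.0825)
print("panel +y edge (y74), x -45"); f([(250,149)],.0905)
print("+y wall inner y78 outer 83"); f([(140,128),(300,128),(470,129),(300,107),(610,110)],.090)
print("ledge inner"); f([(136,115),(180,380)],.097)
E
```

```text
lip tip corner (exp y60)
[[-47.7  59.8  82.5]]
panel +y edge (y74), x -45
[[-29.8  73.4  90.5]]
+y wall inner y78 outer 83
[[-52.7  78.1  90. ]
 [-17.9  78.   90. ]
 [ 26.5  77.7  90. ]
 [-17.6  82.8  90. ]
 [ 69.8  82.6  90. ]]
ledge inner
[[-53.3  80.8  97. ]
 [-50.6  21.8  97. ]]
```

```bash
python3 -m pendant '[{"rx":0,"ry":0,"rz":0,"tx":0,"ty":-4.6,"tz":-1.8,"jaw":0},{"rx":0,"ry":0,"rz":0,"tx":0,"ty":-4.6,"tz":-1.8,"jaw":0},{"rx":0,"ry":0,"rz":0,"tx":0,"ty":-4.6,"tz":-1.7,"jaw":0},{"rx":0,"ry":0,"rz":0,"tx":0,"ty":0,"tz":0,"jaw":0},{"rx":0,"ry":0,"rz":0,"tx":0,"ty":0,"tz":0,"jaw":0},{"rx":0,"ry":0,"rz":0,"tx":0,"ty":0,"tz":0,"jaw":0}]' 60
python3 - <<'E'
from h import *
panel_now(); go(-.064,.079,.4)
E
```

```text
time_s: 33.95
tool_pos: [0.5595, 0.2451, 0.1261]
tool_rot: [157.0, 0.1, 96.2]
force: [-0.6, 0.4, -2.3]
grip_width: 0.0133
lip [-60.5  -2.8  78.1] grip [-11.3  -2.6 128.3] end [ 60.3  -2.4 126.2] tilt 0.402 F [-0.6  0.4 -2.3] T [-0.04  0.56  0.01]
goal [0.5559 0.2473 0.127 ] shift tool mm [ 2.6 -2.8 -2.1] turn deg [0.11 0.03 0.18]
```

```bash
python3 -m pendant '[{"rx":0,"ry":0,"rz":0,"tx":0,"ty":-3,"tz":-2,"jaw":0},{"rx":0,"ry":0,"rz":0,"tx":0,"ty":0,"tz":0,"jaw":0},{"rx":0,"ry":0,"rz":0,"tx":0,"ty":0,"tz":0,"jaw":0}]' 60
python3 - <<'E'
from h import *
panel_now()
W=[(-.064,.079,.4),(-.064,.080,.3),(-.064,.082,.2),(-.064,.084,.1),(-.064,.0853,.0)]
for a,b in zip(W,W[1:]):
    p,A=tcp_goal(*a,-.0027); q,B=tcp_goal(*b,-.0027)
    print(np.round(A.T@(q-p)*1000,1),np.round(B.T@(q-p)*1000,1),np.round(np.degrees(R.from_matrix(A.T@B).as_rotvec()),2))
E
```

```text
time_s: 34.2
tool_pos: [0.5558, 0.2448, 0.1266]
tool_rot: [157.0, 0.1, 96.2]
force: [-1.2, -0.2, -1.8]
grip_width: 0.0134
lip [-64.3  -2.7  78.6] grip [-15.   -2.5 128.8] end [ 56.5  -2.3 126.6] tilt 0.401 F [-1.2 -0.2 -1.8] T [-0.07  0.53 -0.  ]
[0.  2.5 5.6] [0.  3.1 5.4] [ 5.73 -0.    0.  ]
[-0.   2.7  4.7] [-0.   3.2  4.4] [ 5.73  0.   -0.  ]
[-0.   2.6  4.6] [-0.   3.   4.3] [ 5.73 -0.    0.  ]
[0.  2.3 5.3] [0.  2.8 5. ] [ 5.73 -0.    0.  ]
```

```bash
python3 -m pendant '[{"rx":2.86,"ry":0,"rz":0,"tx":0,"ty":1.3,"tz":2.8,"jaw":0},{"rx":2.86,"ry":0,"rz":0,"tx":0,"ty":1.3,"tz":2.8,"jaw":0},{"rx":2.86,"ry":0,"rz":0,"tx":0,"ty":1.4,"tz":2.3,"jaw":0},{"rx":2.86,"ry":0,"rz":0,"tx":0,"ty":1.4,"tz":2.3,"jaw":0},{"rx":0,"ry":0,"rz":0,"tx":0,"ty":0,"tz":0,"jaw":0},{"rx":0,"ry":0,"rz":0,"tx":0,"ty":0,"tz":0,"jaw":0},{"rx":0,"ry":0,"rz":0,"tx":0,"ty":0,"tz":0,"jaw":0}]' 60
python3 - <<'E'
from h import *
panel_now(); go(-.064,.084,.1,-.0027)
c=cam("wrist"); save(c,"w38.png",(80,60,430,300),2.2)
c=cam("scene"); save(c,"s38.png",(100,150,300,320),4)
E
```

```text
time_s: 34.78
tool_pos: [0.5637, 0.246, 0.1184]
tool_rot: [168.4, 0.1, 96.2]
force: [-0.8, 0.3, -1.9]
grip_width: 0.0136
lip [-64.8  -2.4  81.1] grip [ -6.5  -2.2 120.6] end [ 63.2  -1.9 104.3] tilt 0.202 F [-0.8  0.3 -1.9] T [-0.02  0.27 -0.03]
goal [0.568  0.2459 0.1151] shift tool mm [-0.6  3.5  4.1] turn deg [5.86 0.05 0.2 ]
```

View pics/w38.png

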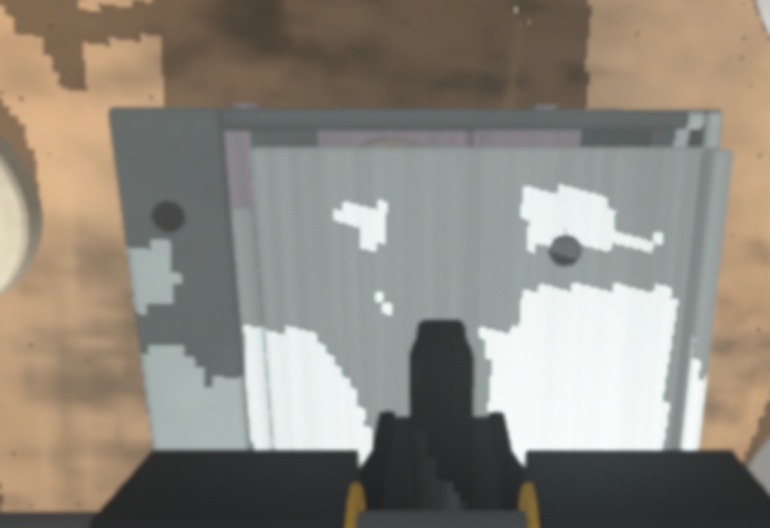

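View pics/s38.png

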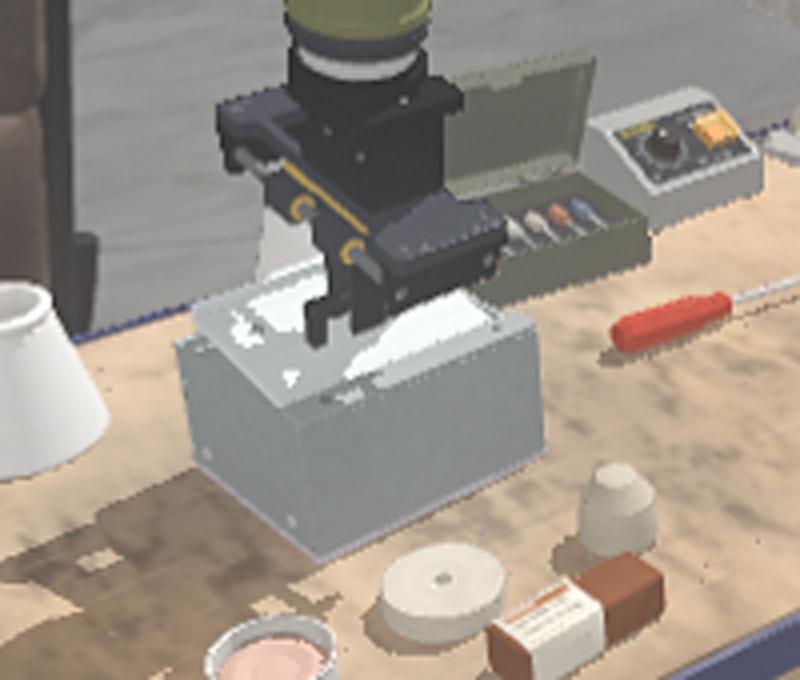

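```bash
python3 - <<'E'
from h import *
c=cam("wrist")
z=lambda L:[(80+a/2.2,60+b/2.2) for a,b in L]
f=lambda L,h: print(np.round((onplane(c,z(L),h)-MC)@MR*1000,1))
print("shoulder corner (-45,74)"); f([(248,150)],.089)
print("end top corner"); f([(730,152)],.116)
print("wall corner outer (74,83)"); f([(720,111)],.090)
print("ledge inner"); f([(220,115),(243,380)],.097)
E
```

```text
shoulder corner (-45,74)
[[-48.2  73.1  89. ]]
end top corner
[[ 57.4  73.3 116. ]]
wall corner outer (74,83)
[[70.1 82.1 90. ]]
ledge inner
[[-53.   80.7  97. ]
 [-52.9  19.8  97. ]]
```

```bash
python3 -m pendant '[{"rx":2.9,"ry":0,"rz":0,"tx":0,"ty":1.5,"tz":2.0,"jaw":0},{"rx":2.9,"ry":0,"rz":0,"tx":0,"ty":1.5,"tz":2.0,"jaw":0},{"rx":0,"ry":0,"rz":0,"tx":0,"ty":0,"tz":0,"jaw":0},{"rx":0,"ry":0,"rz":0,"tx":0,"ty":0,"tz":0,"jaw":0},{"rx":0,"ry":0,"rz":0,"tx":0,"ty":0,"tz":0,"jaw":0}]' 60
python3 - <<'E'
from h import *
panel_now(); go(-.0645,.086,.0,-.0027)
E
```

```text
time_s: 35.35
tool_pos: [0.5672, 0.2463, 0.1152]
tool_rot: [174.2, 0.1, 96.2]
force: [-1.1, 0.7, -2.1]
grip_width: 0.0132
lip [-64.7  -2.4  84. ] grip [ -2.8  -2.2 117.4] end [64.9 -2.  94.1] tilt 0.101 F [-1.1  0.7 -2.1] T [ 0.07  0.1  -0.03]
goal [0.5703 0.2461 0.1108] shift tool mm [-0.5  2.6  4.7] turn deg [5.81 0.09 0.21]
```

```bash
python3 -m pendant '[{"rx":2.9,"ry":0,"rz":0,"tx":0,"ty":1.2,"tz":2.3,"jaw":0},{"rx":2.8,"ry":0,"rz":0,"tx":0,"ty":1.2,"tz":2.3,"jaw":0},{"rx":0,"ry":0,"rz":0,"tx":0,"ty":0,"tz":0,"jaw":0},{"rx":0,"ry":0,"rz":0,"tx":0,"ty":0,"tz":0,"jaw":0},{"rx":0,"ry":0,"rz":0,"tx":0,"ty":0,"tz":0,"jaw":0}]' 60
python3 - <<'E'
from h import *
panel_now()
c=cam("wrist"); save(c,"w39.png",(80,60,430,300),2.2)
E
```

```text
time_s: 35.77
tool_pos: [0.5698, 0.2467, 0.1109]
tool_rot: [179.9, 0.1, 96.2]
force: [0.1, 0.7, -2.1]
grip_width: 0.0133
lip [-64.9  -2.3  86. ] grip [  0.   -2.  113.1] end [65.1 -1.8 83.2] tilt 0.003 F [ 0.1  0.7 -2.1] T [ 0.06 -0.09 -0.02]
```

View pics/w39.png

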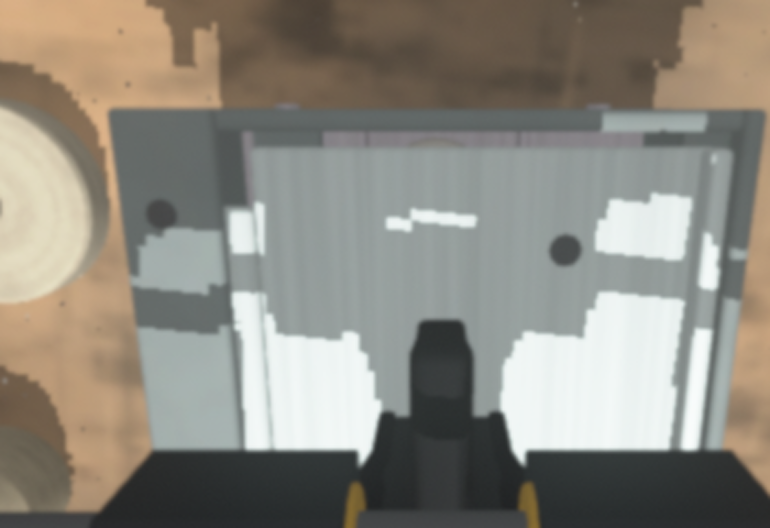

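```bash
python3 -m pendant '[{"rx":0,"ry":0,"rz":0,"tx":0,"ty":0,"tz":1,"jaw":0},{"rx":0,"ry":0,"rz":0,"tx":0,"ty":0,"tz":0,"jaw":0},{"rx":0,"ry":0,"rz":0,"tx":0,"ty":0,"tz":0.7,"jaw":0},{"rx":0,"ry":0,"rz":0,"tx":0,"ty":0,"tz":0,"jaw":0},{"rx":0,"ry":0,"rz":0,"tx":0,"ty":0,"tz":0,"jaw":0}]' 60
python3 - <<'E'
from h import *
panel_now()
E
```

```text
time_s: 36.23
tool_pos: [0.5702, 0.2465, 0.1099]
tool_rot: [180.0, 0.1, 96.2]
force: [-3.5, -2.4, 5.0]
grip_width: 0.0133
lip [-64.5  -2.6  85. ] grip [  0.4  -2.3 112.1] end [65.5 -2.2 82.1] tilt 0.002 F [-3.5 -2.4  5. ] T [-0.34  0.75  0.06]
```

```bash
python3 -m pendant '[{"rx":0,"ry":0,"rz":0,"tx":0,"ty":0,"tz":0,"jaw":36},{"rx":0,"ry":0,"rz":0,"tx":0,"ty":0,"tz":0,"jaw":36},{"rx":0,"ry":0,"rz":0,"tx":0,"ty":0,"tz":0,"jaw":36},{"rx":0,"ry":0,"rz":0,"tx":0,"ty":0,"tz":0,"jaw":36},{"rx":0,"ry":0,"rz":0,"tx":0,"ty":0,"tz":-15,"jaw":36},{"rx":0,"ry":0,"rz":0,"tx":0,"ty":0,"tz":-30,"jaw":36},{"rx":0,"ry":0,"rz":0,"tx":0,"ty":0,"tz":-38,"jaw":36},{"rx":0,"ry":0,"rz":0,"tx":-20,"ty":0,"tz":-35,"jaw":36},{"rx":0,"ry":0,"rz":0,"tx":-35,"ty":0,"tz":-20,"jaw":36},{"rx":0,"ry":0,"rz":0,"tx":-35,"ty":0,"tz":0,"jaw":36},{"rx":0,"ry":0,"rz":0,"tx":0,"ty":0,"tz":0,"jaw":36},{"rx":0,"ry":0,"rz":0,"tx":0,"ty":0,"tz":0,"jaw":36}]' 35
python3 - <<'E'
from h import *
st(); c=cam("wrist"); save(c,"w40.png")
P,uv=pts(c); q=(P-MC)@MR
k=(abs(q[:,0])<.068)&(abs(q[:,1])<.072)&(q[:,2]>.07)
def pl(lo,hi,m):
    s=q[k&(q[:,2]>lo)&(q[:,2]<hi)&m]; A=np.c_[s[:,0],s[:,1],np.ones(len(s))]; r=np.linalg.lstsq(A,s[:,2],rcond=None)[0]; print(len(s),r)
pl(.075,.1,(q[:,0]>-.04)&(q[:,0]<.05)&(abs(q[:,1])<.07))
E
```

```text
time_s: 37.23
tool_pos: [0.5813, 0.1538, 0.2484]
tool_rot: [179.9, 0.2, 95.8]
force: [-0.6, 0.2, 0.2]
grip_width: 0.0359
t 37.2333 pos [0.5813 0.1538 0.2484] rot [1.7985e+02 1.6000e-01 9.5830e+01] F [-0.6  0.2  0.2] w 0.0359
q [ 25.1  19.1 -52.8  88.1  15.5  80.3 -22.9]
15021 [-0.00027774 -0.00046801  0.0870999 ]
```

View pics/w40.png

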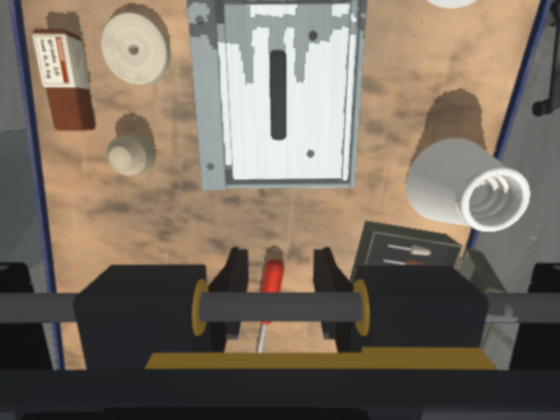

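```bash
python3 - <<'E'
from h import *
c=cam("wrist"); save(c,"w41.png",(180,0,380,200),3.8)
P,uv=pts(c); q=(P-MC)@MR
k=(abs(q[:,0])<.04)&(abs(q[:,1])<.06)&(q[:,2]>.110)&(q[:,2]<.125)
s=q[k][:,:2].astype(np.float32)*1000; print(len(s),cv2.minAreaRect(s), np.median(q[k][:,2]))
E
```

```text
1482 ((-2.0838475227355957, -0.05109405517578125), (13.370810508728027, 69.97945404052734), 0.4085409641265869) 0.11762586812786134
```

View pics/w41.png

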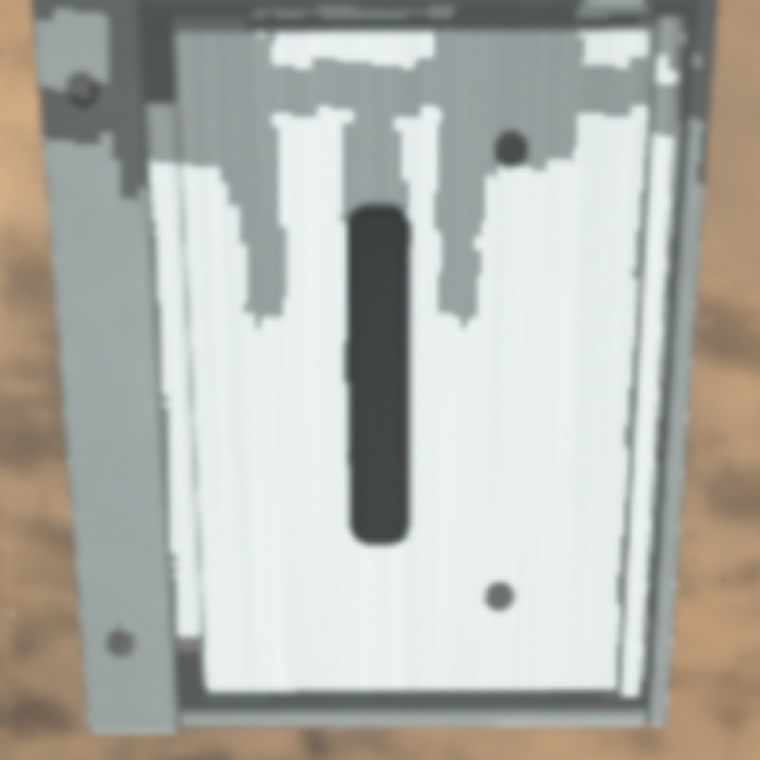

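```bash
python3 - <<'E'
from h import *
st(); c=cam("top"); save(c,"t42.png",(120,90,490,290),2)
C=np.array([.464,-.292,0]); X=np.array([-.0732,-.9973,0]);Y=np.array([.9973,-.0732,0])
for n in ("top","scene"):
    c=cam(n); P,uv=pts(c); q=np.c_[(P-C)@X,(P-C)@Y,P[:,2]]*1000
    for xa in range(50,150,20):
        print(n,xa,[ (int(np.percentile(s,97)) if len(s)>3 else None) for ya in range(-110,130,30) for s in [q[(q[:,0]>xa)&(q[:,0]<xa+20)&(q[:,1]>ya)&(q[:,1]<ya+30)][:,2]]])
E
```

```text
t 37.3333 pos [0.5798 0.1579 0.2478] rot [1.7992e+02 3.0000e-02 9.6190e+01] F [-0.3  0.4 -0.6] w 0.0358
q [ 24.9  19.2 -52.9  88.2  15.5  80.3 -23. ]
top 50 [155, 156, 151, 154, 154, 153, 154, 150]
top 70 [177, 179, 178, 178, 178, 177, 179, 175]
top 90 [12, None, None, None, None, None, None, None]
top 110 [21, 87, 87, 86, 86, None, None, None]
top 130 [52, 87, 88, 87, 86, 6, 5, 5]
scene 50 [162, 162, 161, 158, 158, 158, 159, 157]
scene 70 [174, 174, 175, 175, 175, 175, 175, 174]
scene 90 [15, 23, -288, -288, -291, None, None, None]
scene 110 [47, 81, 54, -290, None, None, None, None]
scene 130 [58, 82, 84, None, None, None, None, None]
```

View pics/t42.png

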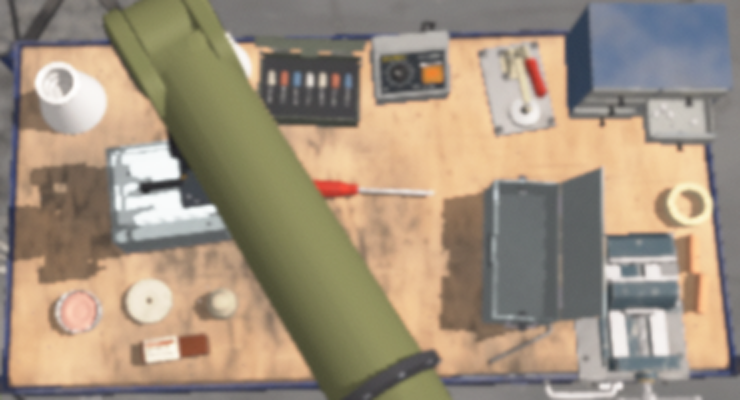

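```bash
python3 -m pendant '[{"rx":0,"ry":0,"rz":5.1,"tx":0,"ty":0,"tz":-5,"jaw":0},{"rx":0,"ry":0,"rz":5.1,"tx":0,"ty":0,"tz":-5,"jaw":0},{"rx":0,"ry":0,"rz":0,"tx":-37.2,"ty":-5.6,"tz":0,"jaw":0},{"rx":0,"ry":0,"rz":0,"tx":-37.2,"ty":-5.6,"tz":0,"jaw":0},{"rx":0,"ry":0,"rz":0,"tx":-37.2,"ty":-5.6,"tz":0,"jaw":0},{"rx":0,"ry":0,"rz":0,"tx":-37.2,"ty":-5.6,"tz":0,"jaw":0},{"rx":0,"ry":0,"rz":0,"tx":-37.2,"ty":-5.6,"tz":0,"jaw":0},{"rx":0,"ry":0,"rz":0,"tx":-37.2,"ty":-5.6,"tz":0,"jaw":0},{"rx":0,"ry":0,"rz":0,"tx":-37.2,"ty":-5.6,"tz":0,"jaw":0},{"rx":0,"ry":0,"rz":0,"tx":-37.2,"ty":-5.6,"tz":0,"jaw":0},{"rx":0,"ry":0,"rz":0,"tx":-37.2,"ty":-5.6,"tz":0,"jaw":0},{"rx":0,"ry":0,"rz":0,"tx":-37.2,"ty":-5.6,"tz":0,"jaw":0},{"rx":0,"ry":0,"rz":0,"tx":-37.2,"ty":-5.6,"tz":0,"jaw":0},{"rx":0,"ry":0,"rz":0,"tx":-37.2,"ty":-5.6,"tz":0,"jaw":0},{"rx":0,"ry":0,"rz":0,"tx":-37.2,"ty":-5.6,"tz":0,"jaw":0},{"rx":0,"ry":0,"rz":0,"tx":-37.2,"ty":-5.6,"tz":0,"jaw":0},{"rx":0,"ry":0,"rz":0,"tx":-37.2,"ty":-5.6,"tz":0,"jaw":0},{"rx":0,"ry":0,"rz":0,"tx":0,"ty":0,"tz":0,"jaw":0},{"rx":0,"ry":0,"rz":0,"tx":0,"ty":0,"tz":0,"jaw":0}]' 35
python3 - <<'E'
from h import *
o=st(); C=np.array([.464,-.292,0]); X=np.array([-.0732,-.9973,0]);Y=np.array([.9973,-.0732,0])
p=o["tool_pos"]-C; print("case x,y,z(tip)",p@X*1000,p@Y*1000,p[2]*1000-14)
c=cam("scene"); save(c,"s43.png",(290,100,450,250),5)
E
```

```text
time_s: 39.07
tool_pos: [0.4562, -0.3952, 0.2567]
tool_rot: [180.0, -0.0, 85.8]
force: [0.6, 0.7, 0.3]
grip_width: 0.0007
t 39.0667 pos [ 0.4562 -0.3952  0.2567] rot [ 1.7999e+02 -2.0000e-02  8.5780e+01] F [0.6 0.7 0.3] w 0.0007
q [ 65.3  14.8 -32.3  87.5   7.9  80.   28.2]
case x,y,z(tip) 103.51007520798794 -0.20446421479149593 242.74980960298035
```

View pics/s43.png

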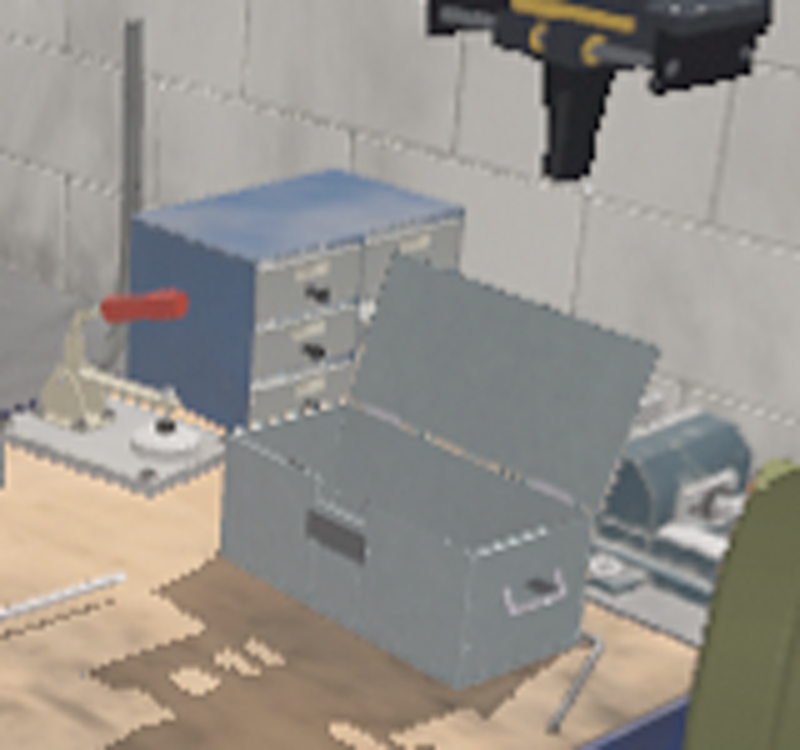

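```bash
python3 -m pendant '[{"rx":0,"ry":0,"rz":0,"tx":0,"ty":0,"tz":35,"jaw":0},{"rx":0,"ry":0,"rz":0,"tx":0,"ty":0,"tz":35,"jaw":0},{"rx":0,"ry":0,"rz":0,"tx":0,"ty":0,"tz":22,"jaw":0},{"rx":0,"ry":0,"rz":0,"tx":7,"ty":0,"tz":0,"jaw":0},{"rx":0,"ry":0,"rz":0,"tx":8,"ty":0,"tz":0,"jaw":0},{"rx":0,"ry":0,"rz":0,"tx":8,"ty":0,"tz":0,"jaw":0},{"rx":0,"ry":0,"rz":0,"tx":8,"ty":0,"tz":0,"jaw":0},{"rx":0,"ry":0,"rz":0,"tx":10,"ty":0,"tz":0,"jaw":0},{"rx":0,"ry":0,"rz":0,"tx":10,"ty":0,"tz":0,"jaw":0},{"rx":0,"ry":0,"rz":0,"tx":9,"ty":0,"tz":0,"jaw":0},{"rx":0,"ry":0,"rz":0,"tx":0,"ty":0,"tz":0,"jaw":0}]' 35
python3 - <<'E'
from h import *
o=st(); C=np.array([.464,-.292,0]); X=np.array([-.0732,-.9973,0]);Y=np.array([.9973,-.0732,0])
p=o["tool_pos"]-C; print("case x,y,z(tip)",p@X*1000,p@Y*1000,p[2]*1000-14)
c=cam("scene"); save(c,"s44.png",(290,100,450,250),5)
E
```

```text
time_s: 40.03
tool_pos: [0.4622, -0.331, 0.1665]
tool_rot: [179.9, 0.1, 86.1]
force: [-0.1, -0.6, -0.5]
grip_width: 0.0003
t 40.0333 pos [ 0.4622 -0.331   0.1665] rot [1.799e+02 5.000e-02 8.614e+01] F [-0.1 -0.6 -0.5] w 0.0003
q [ 62.7  13.9 -34.   99.3   8.2  69.2  22.7]
case x,y,z(tip) 39.05604586242725 1.090902021950856 152.46761525162844
```

View pics/s44.png

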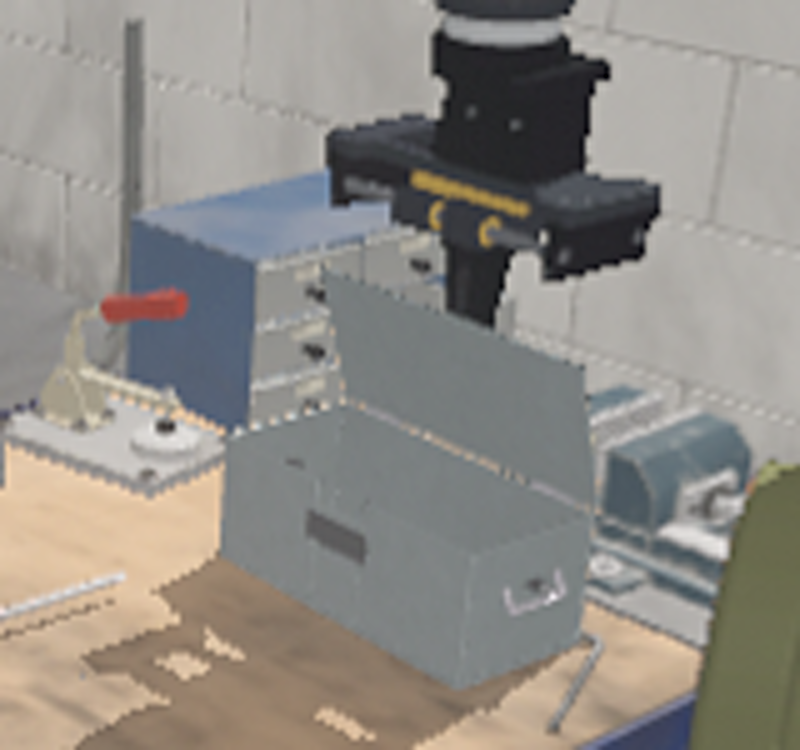

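```bash
python3 -m pendant '[{"rx":0,"ry":0,"rz":0,"tx":7.5,"ty":0,"tz":3,"jaw":0},{"rx":0,"ry":0,"rz":0,"tx":7.5,"ty":0,"tz":4.5,"jaw":0},{"rx":0,"ry":0,"rz":0,"tx":8.3,"ty":0,"tz":6,"jaw":0},{"rx":0,"ry":0,"rz":0,"tx":8.3,"ty":0,"tz":7,"jaw":0},{"rx":0,"ry":0,"rz":0,"tx":6,"ty":0,"tz":8.5,"jaw":0},{"rx":0,"ry":0,"rz":0,"tx":6,"ty":0,"tz":8.5,"jaw":0},{"rx":0,"ry":0,"rz":0,"tx":3,"ty":0,"tz":6.5,"jaw":0},{"rx":0,"ry":0,"rz":0,"tx":2,"ty":0,"tz":6.5,"jaw":0},{"rx":0,"ry":0,"rz":0,"tx":0,"ty":0,"tz":0,"jaw":0},{"rx":0,"ry":0,"rz":0,"tx":0,"ty":0,"tz":0,"jaw":0}]' 35
python3 - <<'E'
from h import *
o=st(); C=np.array([.464,-.292,0]); X=np.array([-.0732,-.9973,0]);Y=np.array([.9973,-.0732,0])
p=o["tool_pos"]-C; print("case x,y,z(tip)",p@X*1000,p@Y*1000,p[2]*1000-14)
c=cam("scene"); save(c,"s45.png",(290,100,450,250),5)
E
```

```text
time_s: 40.92
tool_pos: [0.4644, -0.2854, 0.1146]
tool_rot: [180.0, 0.0, 86.0]
force: [0.2, 0.1, -0.1]
grip_width: 0.0004
t 40.9167 pos [ 0.4644 -0.2854  0.1146] rot [1.7999e+02 3.0000e-02 8.5960e+01] F [ 0.2  0.1 -0.1] w 0.0004
q [ 60.1  14.2 -35.2 105.5   9.1  63.1  17.5]
case x,y,z(tip) -6.628434667523463 -0.08525093666298221 100.58004888425748
```

View pics/s45.png

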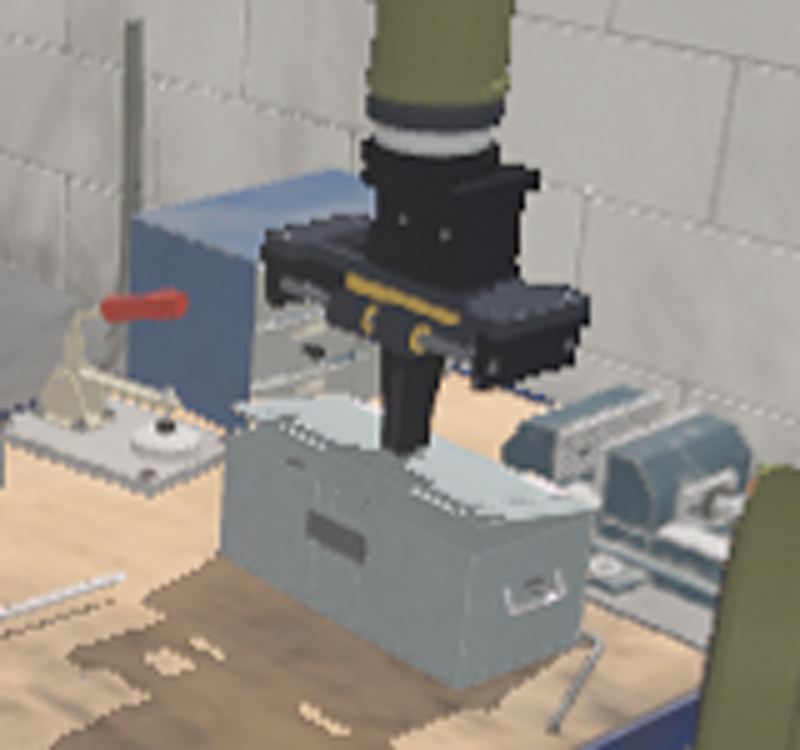

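Nearly shut; I'll press down gently until the lid seats.

```bash
python3 -m pendant '[{"rx":0,"ry":0,"rz":0,"tx":2,"ty":0,"tz":4,"jaw":0},{"rx":0,"ry":0,"rz":0,"tx":1,"ty":0,"tz":4,"jaw":0},{"rx":0,"ry":0,"rz":0,"tx":0,"ty":0,"tz":3,"jaw":0},{"rx":0,"ry":0,"rz":0,"tx":0,"ty":0,"tz":0,"jaw":0},{"rx":0,"ry":0,"rz":0,"tx":0,"ty":0,"tz":0,"jaw":0}]' 35
python3 -m pendant '[{"rx":0,"ry":0,"rz":0,"tx":0,"ty":0,"tz":1.2,"jaw":0},{"rx":0,"ry":0,"rz":0,"tx":0,"ty":0,"tz":0,"jaw":0},{"rx":0,"ry":0,"rz":0,"tx":0,"ty":0,"tz":0,"jaw":0}]' 35
```

```text
time_s: 41.38
tool_pos: [0.4648, -0.2824, 0.1039]
tool_rot: [180.0, 0.1, 86.0]
force: [0.5, -0.0, 0.9]
grip_width: 0.0005
time_s: 41.63
tool_pos: [0.4651, -0.2826, 0.1031]
tool_rot: [179.9, 0.1, 86.0]
force: [-0.1, 0.3, 0.8]
grip_width: 0.0002
```

```bash
python3 -m pendant '[{"rx":0,"ry":0,"rz":0,"tx":0,"ty":0,"tz":1.5,"jaw":0},{"rx":0,"ry":0,"rz":0,"tx":0,"ty":0,"tz":0,"jaw":0},{"rx":0,"ry":0,"rz":0,"tx":0,"ty":0,"tz":0,"jaw":0}]' 35
```

```text
time_s: 41.88
tool_pos: [0.4652, -0.2826, 0.1024]
tool_rot: [179.9, 0.1, 86.0]
force: [-1.4, 0.9, 5.4]
grip_width: 0.0005
```

```bash
python3 -m pendant '[{"rx":0,"ry":0,"rz":0,"tx":0,"ty":0,"tz":-15,"jaw":0},{"rx":0,"ry":0,"rz":0,"tx":0,"ty":0,"tz":-38,"jaw":0},{"rx":0,"ry":0,"rz":0,"tx":0,"ty":0,"tz":-38,"jaw":0},{"rx":0,"ry":0,"rz":0,"tx":0,"ty":0,"tz":-38,"jaw":0},{"rx":0,"ry":0,"rz":0,"tx":0,"ty":0,"tz":-38,"jaw":0},{"rx":0,"ry":0,"rz":0,"tx":0,"ty":0,"tz":-30,"jaw":0},{"rx":0,"ry":0,"rz":0,"tx":0,"ty":0,"tz":0,"jaw":0},{"rx":0,"ry":0,"rz":0,"tx":0,"ty":0,"tz":0,"jaw":0}]' 35
python3 - <<'E'
from h import *
o=st(); c=cam("wrist"); save(c,"w46.png")
P,uv=pts(c); C=np.array([.464,-.292,0]); X=np.array([-.0732,-.9973,0]);Y=np.array([.9973,-.0732,0])
q=np.c_[(P-C)@X,(P-C)@Y,P[:,2]]; k=(abs(q[:,0])<.044)&(abs(q[:,1])<.098)&(q[:,2]>.06)&(q[:,2]<.13); s=q[k]
print("lid plane",len(s),np.linalg.lstsq(np.c_[s[:,:2],np.ones(len(s))],s[:,2],rcond=None)[0])
c=cam("top"); save(c,"t46.png",(120,90,490,290),2)
P,uv=pts(c); q=(P-MC)@MR; k=(q[:,0]>-.04)&(q[:,0]<.05)&(abs(q[:,1])<.068)&(q[:,2]>.07)&(q[:,2]<.1); s=q[k]
print("panel plane",len(s),np.linalg.lstsq(np.c_[s[:,:2],np.ones(len(s))],s[:,2],rcond=None)[0])
c=cam("scene"); save(c,"s46.png",(60,100,460,350),2)
E
```

```text
time_s: 42.55
tool_pos: [0.4658, -0.2826, 0.3005]
tool_rot: [179.7, 0.2, 86.0]
force: [-0.5, -0.3, -0.4]
grip_width: 0.0005
t 42.55 pos [ 0.4658 -0.2826  0.3005] rot [179.73   0.21  85.96] F [-0.5 -0.3 -0.4] w 0.0005
q [ 61.9   6.1 -36.   91.7   3.7  83.1  21.6]
lid plane 12548 [-0.00046256 -0.00084674  0.08809685]
panel plane 1207 [0.00189323 0.0006452  0.08805197]
```

View pics/t46.png

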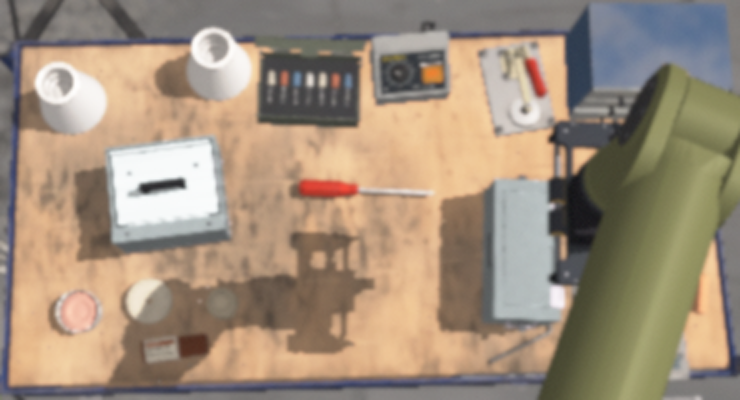

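View pics/s46.png

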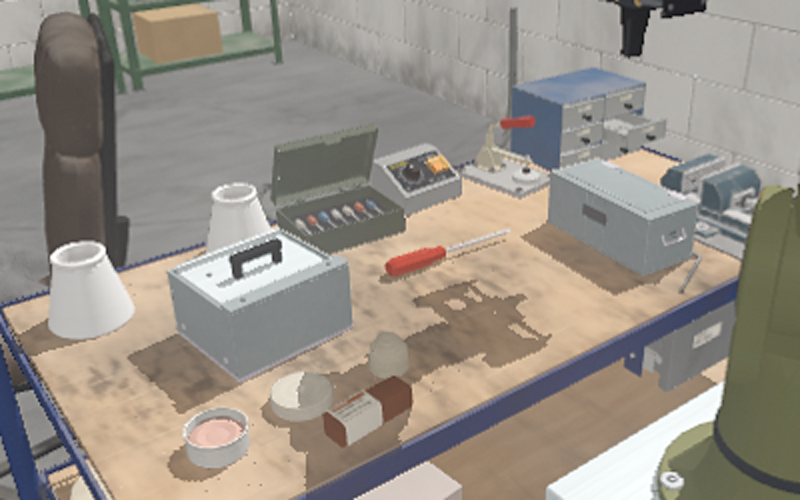

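View pics/w46.png

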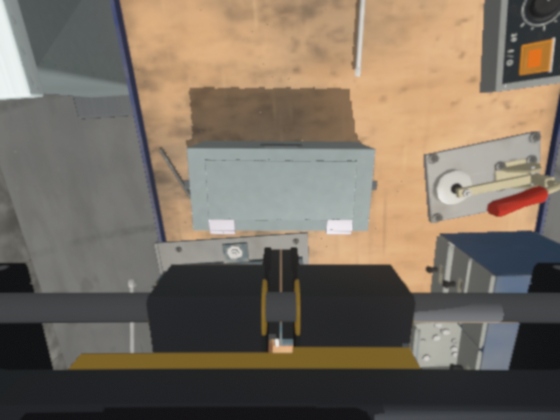

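```bash
python3 - <<'E'
from h import *
print(env.sign_off()); st()
E
```

```text
the job is handed in; nothing more can be done
None
the job is handed in; nothing more can be done
```

The job is handed in at about 42.7 s of the 205 s allowed; `sign_off` gives no verdict.

**What I did**
- I levered the lid open with the driver blade in the notch, pushed it back to its stop, and laid the driver down close to where it started.
- I moved the arbors into magazine pockets 1 and 3. Only two were in the case.
- I hooked the panel's lip under the ledge at about 0.4 rad, swung it down and released it after about 5 N of contact.
- I pushed the lid shut with closed fingers until it read 5.4 N.

**Last checks**

| Item | Reading |
|---|---|
| Lid | Plane at z 88.1 mm, slope under 0.001, so it is shut |
| Panel | Top at 88.05 mm, tilt about 0.002 rad |
| Panel handle | About 2 mm from the magazine centre in a close wrist view just after release |
| Panel lip | About −65 to −67 mm, so under the ledge |
| Arbors | Upright in their pockets when last seen, before the panel went on |
| Driver | Looks flat on the table; judged from the pictures, its height was not measured |
| Felt wheel, felt bob and tin | Look unmoved in the top view |
| Robot | Clear of everything, 0.2 m above the case |

**Disagreements**
- **Dark patch on the case:** it looked like the notch in the pictures but lies lower. Range readings put the opening at z 70–84 mm as described, and I used that.
- **Magazine position:** estimates from different views differed by 2–4 mm in x, within the 4 mm play.
- **Driver reach:** the tip reached about 7 mm further than I had first worked out, and I corrected this before inserting it.

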